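# Assemble and close the bench filter press

### The arm

A 6-joint arm with a two-finger parallel gripper is mounted at the origin on the work surface. World frame = base frame: x ahead of the robot, y to its left, z up, the work surface at z = 0. Lengths are in mm, angles in rad, forces in N, time in s.
With the tool pointing down it reaches from about 275 to 750 mm from the base axis. Payload 10.2 kg.
Tool frame: the origin (TCP) lies at the very end of the fingers, on their centre line; the grasp point (between the pads) lies 19 mm behind it; x points along the fingers, y is the direction in which the jaws open and shut, and the axes are right-handed (so a half turn about x gives the same grasp; the last joint's range is limited). The gripper opens to 85 mm and grips with 20 to 120 N. Pads are 22 mm wide; open, the fingers measure 114 mm over their backs; the gripper's body (76 mm by 85 mm) begins 54 mm behind the grasp point. The pads swing forward as they close: fully open they stand 13 mm farther back than shut.
Start: joints at [0.969, 0.313, 1.498, -0, 1.331, -0.223], TCP at [194.161, 487.783, 231.294] pointing down, gripper open.
Joint ranges: [-2.94, 2.94], [-0.97, 2.17], [0.19, 2.56], [-1.23, 4.37], [0.02, 3.11], [-2.88, 2.88]. Speed limits (rad/s): [2.39, 2.39, 3.01, 3.14, 3.14, 3.14].

### API

Orientations are given as a unit quaternion [w, x, y, z].
In Python, from rig import ctrl, viewer, order gives the robot as it stands. The module is installed in compiled form; this text tells all that it offers.
- The arm moves only by the tool carry_out, never from a script. Its argument "deltas" is a list of rows, each a list of 7 numbers: the gripper command: -1 is fully open, 1 is shut, values between are in proportion, then the shift along the tool's x, y, z in mm, then the turn, a rotation vector about the tool's x, y, z in degrees. A call has exactly 5 rows; each row is the pose to reach, as a shift and turn from the pose commanded when the call began, along the tool's axes at that moment; what a row does not reach only later rows make up. A row lasts 1/8 s, in which the tool goes at most 62.5 mm and 10.7 degrees, less where a joint would pass 70% of its speed; a pose out of reach is approached as far as the arm can. A call with a gripper value outside its range is refused whole. The fingers move at their own pace and stop on an object; "newtons" is the grip in N (left out, the last holds). Time passes only in rows, so rows that repeat a pose let the fingers close, or fill a call up. It gives the time, the measured TCP pose, the force and the opening at its end, in the units of the state.
- ctrl.sense(): the state, without advancing time (a new reading comes with each control period).
- viewer.capture(name): name is "side" or "top" or "wrist"; returns the picture (420x560x3 uint8, red, green, blue); there is no depth.
- viewer.calibration(name): a dict with "fx", "fy", "cx", "cy" (pixels), "xyz" and "attitude" of the camera in the world; the wrist camera has in their place "T_tool_cam" (4x4, takes a point from camera to tool coordinates, whose origin is the TCP and whose axes are the tool frame's). Camera axes: x right, y down, z forward; pixel columns grow to the right and rows downward; lengths in mm; the calibration is good to about 2 mm. The wrist camera is an equidistant fisheye: a pixel r from the principal point sees the ray r / f radians off the axis. A picture is of the moment at which its call begins: read the wrist's pose just before it. calibration takes no time and is no camera call.
- order.finish_job(): hands the job in, once; it reports no verdict.
The state is a dict: "time_s": time; "joints": joint angles; "dq": joint speeds; "tau": joint torques, N m; "eef_pos": TCP position; "ee_rot": TCP orientation; "force": force on the tool from outside, world axes, zero at the start; "wrist_torque": the same for the moment, N m; "grip_width": opening from 0.0 (shut) to 1.0 (fully open).
Only numpy, scipy, OpenCV 4.12 (cv2) and the standard library are available. Lean on these libraries where they do the work, as an engineer would, in place of code of your own. Each camera call takes 0.05 s, during which the arm holds its last target. There are 200 camera calls.

### The job

Make the small filter press ready for a run: draw every filter plate up out of the drying rack and hang it by its lugs on the two side bars of the press, between the fixed head and the pressure plate. Then flip the ratchet's direction pawl to closing and swing its lever back and forth, working the press only with the lever, until the plates are clamped tight and the rubber seal is well squeezed. Stand the measuring jug upright on the bench under the outlet spout, and leave the other things on the bench where they are.

Things in the scene. Friction and masses are not known exactly. Their poses are not given: they have to be found in the camera images.
- press: Bench filter press, grey with steel side bars, fixed, 290 mm long, 172 mm wide. Origin on the bench under the centre of the fixed head's inner face; z up. The head (30 mm thick, top 150 mm high) is at its own y = 0 to +30 mm; the press runs from there to the tail with the ratchet at y = -190 mm. Plates hang in the open space between the head's seal and the pressure plate.
- bars_mid (a point): Middle of the open space, level with the tops of the two side bars, 125 mm above the bench (press x = 0, y = -63 mm); axes as the press. The flat bars run along y, centred at x = -72 and +72 mm, 12 mm wide, 132 mm clear between them. A plate is lowered between them until its lugs lie on the bars (plate origin 45 mm above the bench); hung plates can be pushed along.
- seal (a joint): The black rubber seal, 116 x 98 mm, on the head's inner side, its face at press y = -6 mm. The value is how far it is squeezed in, m: 0 when nothing presses on it, 0.004 when it is fully squeezed (about 24 N).
- pressure_plate: The moving steel pressure plate, 116 wide x 20 thick x 98 mm high, top 145 mm above the bench; origin at its centre, its working face 10 mm towards the press's +y. It starts fully back, 114 mm from the seal, moves up to 112 mm towards it, 20 mm per radian of ratchet drive, by a toothed ram; friction (24 N) holds it wherever it is left.
- lever (a joint): Angle of the ratchet lever about its vertical shaft, rad, counter-clockwise positive from above; at 0 it points along the press's -x; stops at -0.65 and +0.65. It swings level. At the grip: idle swing about 1 N, driving the ram 4 to 5 N, squeezing the seal fully about 8 N, then it goes firm.
- lever_grip (a point): Middle of the lever's black round grip, on its axis, 140 mm from the shaft, 181 mm above the bench. The grip is 22 mm in diameter and runs from 95 to 185 mm from the shaft, along the lever.
- hub (a point): Point on the axis of the ratchet's vertical shaft, level with the lever's top face, 185 mm above the bench, over the tail of the press.
- pawl (a joint): Thumb lever of the ratchet's direction pawl: angle relative to the lever, rad, counter-clockwise positive; stops at -0.45 and +0.45, stays where it is left, works only near a stop. At -0.45 (start) the lever drives when swung clockwise, opening; at +0.45 it drives when swung counter-clockwise (grip towards press -y), closing. The way back only clicks. 16 teeth: up to 0.4 rad of a swing is lost.
- thumb_top (a point): Top centre of the thumb lever's upright steel post: 12 mm in diameter, 22 mm high, top 210 mm above the bench. Its arm is pivoted on the ratchet lever 42.5 mm from the shaft, so at pawl 0 the post is over the shaft; at the stops it is 18 mm to the side, towards press -y for opening (start), towards +y (the plates) for closing. Pushing it across takes about 3 to 4 N all the way.
- rack: Grey plastic drying rack, fixed, 170 (x) x 150 (y) mm, 75 mm high, with four upright slots 16 mm wide, 32 mm apart along its y (at -48, -16, 16, 48 mm). Origin on the bench under its centre. The slot floor is 20 mm above the bench; a plate must be drawn straight up at least 60 mm to be clear.
- spout (a point): Tip of the steel outlet spout on the outside of the head, 87 mm above the bench (press x = 0, y = +79 mm). Its pipe, 14 mm thick, comes from the head at 112 mm height; the head's outer face is at press y = +30 mm.
- jug: White plastic measuring jug, loose, 76 mm in diameter, 72 mm high, about 120 g, open at the top. Origin at the centre of its underside; its handle sticks out along its own +y to 70 mm from the centre.
- jug_handle (a point): Middle of the upright part of the jug's handle, 64 mm from the jug's axis along its +y, 45 mm above its underside; that part is 12 mm wide (jug x), 11 mm deep and runs from 15 to 65 mm height, with a 20 mm gap to the jug's wall.
- plate1: White plastic filter plate, about 220 g; may be absent. Body 120 wide (x) x 12 thick (y) x 100 mm high, origin at the centre of its lower edge, z up. Lugs at both sides reach to x = -82 and +82 mm, undersides 80 mm above the origin. On top in the middle a grip tab 40 mm wide (x), 12 mm thick, 100 to 150 mm above the origin. Starts upright in a rack slot, its x along the rack's x.
- plate2: Another filter plate, the same as plate1; may be absent.
- plate3: Another filter plate, the same as plate1; may be absent.
- plate4: Another filter plate, the same as plate1; may be absent.
- jar1: Bystander, to be left alone: closed glass cosmetics jar with black lid, 66 mm in diameter, 50 mm high. Origin at the centre of its underside.
- jar2: Bystander, to be left alone: closed white cosmetics jar, 72 mm in diameter, 56 mm high. Origin at the centre of its underside.
- jar3: Bystander, to be left alone: closed green cosmetics jar, 66 mm in diameter, 50 mm high. Origin at the centre of its underside.
- amber: Bystander, to be left alone: amber reagent bottle, 56 mm in diameter, 130 mm high. Origin at the centre of its underside.
- flask: Bystander, to be left alone: conical glass flask, 80 mm in diameter, 110 mm high. Origin at the centre of its underside.
- tube: Bystander, to be left alone: brown cosmetics tube lying down, 130 mm long. Origin at the centre of its underside.
- spatula: Bystander, to be left alone: steel spatula lying on the bench, 180 mm long. Origin at the centre of its underside.
There are look-alikes about, which are no part of the job. Leave any red look-alike of the plate2 alone.

How it is judged:
By the outcome, as a careful person would: the job done as asked, in the order asked, and still so for the second after the job is handed in, with the robot touching nothing.
Of plate1, plate2, plate3, plate4 only 2 to 4 are there at a start; the rules pass over those that are not, and their reading is None.
At some moment in a run one of jug may be knocked a few centimetres aside while the robot is not near it.
It also fails if it takes over 210 s, if anything falls off the work surface, if the arm or the gripper's body presses on something with over 40 N, if the wrist force passes 120 N, or if a joint passes its speed limit or range.

## Working session

There is one attempt and no reset: what is moved stays moved. The work goes in short steps, Python scripts to look and compute and a tool call to move; the robot and the scene stay as the last step left them, time stands still between calls to the robot, and variables do not carry over. Pictures are saved under pics/ and viewed, about 12 in all and at most 16, crops included, and the job is handed in when it is done.

Besides the shell and the picture viewer there is one more tool, called after "Emit:" by a JSON object that holds its "api" and its "payload", one argument or row to a line. carry_out: Moves the arm, as the interface text tells. Its arguments: {"type":"object","properties":{"deltas":{"type":"array"},"newtons":{"type":"number"}},"required":["deltas"]}

```bash
mkdir -p pics
python3 - <<'E'
from rig import ctrl, viewer, order
import cv2
s=ctrl.sense(); print(s)
for n in("side","top"):
    c=viewer.calibration(n); print(n,c)
    cv2.imwrite(f"pics/{n}0.png",viewer.capture(n)[:,:,::-1])
print(viewer.calibration("wrist"))
E
```

```text
{'time_s': 0.0, 'joints': array([ 9.68590060e-01,  3.13447343e-01,  1.49845594e+00, -2.51478764e-05,
        1.33099949e+00, -2.23425151e-01]), 'dq': array([-0.00146357, -0.00174579,  0.00033471,  0.00198646,  0.00163616,
        0.00083682]), 'tau': array([ 9.89454966e-04, -4.12274265e+01, -2.59745765e+01, -1.66316959e-04,
        4.13919988e-03, -5.02475962e-05]), 'eef_pos': array([194.01415729, 487.54986225, 230.72934121]), 'ee_rot': array([ 0.69428544,  0.13269034,  0.69464128, -0.13354583]), 'force': array([ 0.10469387, -0.21700303, -0.13634989]), 'wrist_torque': array([ 0.04242924, -0.01919274,  0.0588557 ]), 'grip_width': 1.0047539604791444}
side {'fx': 397.18950655725877, 'fy': 397.18950655725877, 'cx': 275.6609642289015, 'cy': 208.6840911720644, 'xyz': array([ 207.86913395, -677.6798155 , 1052.00901079]), 'attitude': array([-0.32405244,  0.92124716, -0.20154339,  0.0753256 ])}
top {'fx': 444.39469607870757, 'fy': 444.39469607870757, 'cx': 274.1158359422626, 'cy': 206.1167456169626, 'xyz': array([ 279.33858562,    1.42529574, 1251.77100775]), 'attitude': array([-0.08779351,  0.72879729, -0.67396874,  0.08314414])}
{'fx': 325.19226210127806, 'fy': 325.19226210127806, 'cx': 280.6654879263512, 'cy': 214.0591715438905, 'T_tool_cam': array([[ 9.57281800e-04, -2.63664264e-01,  9.64614036e-01,
        -1.42550016e+02],
       [ 9.99999354e-01, -3.38126693e-04, -1.08482053e-03,
         5.30044213e-01],
       [ 6.12190160e-04,  9.64614452e-01,  2.63663770e-01,
        -6.66540008e+01],
       [ 0.00000000e+00,  0.00000000e+00,  0.00000000e+00,
         1.00000000e+00]])}
```

View pics/top0.png

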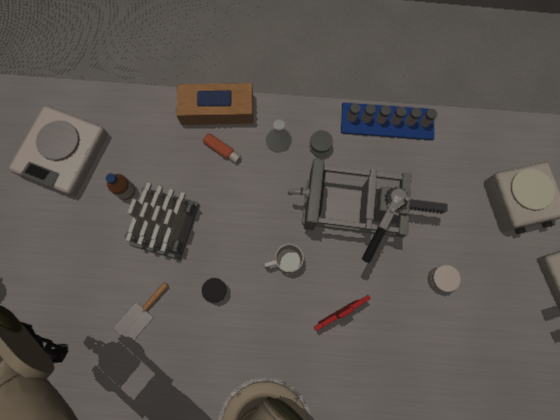

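View pics/side0.png

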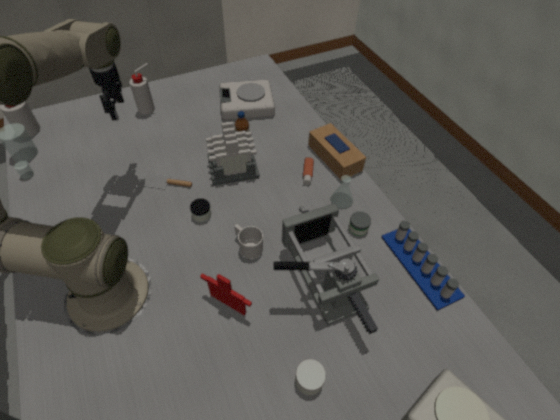

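```bash
cat > h.py <<'E'
import numpy as np, cv2
from rig import ctrl, viewer, order
from scipy.spatial.transform import Rotation as R
def rot(q): return R.from_quat([q[1],q[2],q[3],q[0]]).as_matrix()
def cam(n):
    c=viewer.calibration(n); return c,rot(c["attitude"]),np.array(c["xyz"])
def proj(n,P):
    c,A,t=cam(n); p=(np.atleast_2d(P)-t)@A
    return np.c_[c["fx"]*p[:,0]/p[:,2]+c["cx"],c["fy"]*p[:,1]/p[:,2]+c["cy"]]
def back(n,uv,z):
    c,A,t=cam(n); uv=np.atleast_2d(uv)
    d=np.c_[(uv[:,0]-c["cx"])/c["fx"],(uv[:,1]-c["cy"])/c["fy"],np.ones(len(uv))]@A.T
    return t+d*((np.broadcast_to(z,len(uv))-t[2])/d[:,2])[:,None]
def wproj(P,s=None):
    s=s or ctrl.sense(); c=viewer.calibration("wrist"); T=np.array(c["T_tool_cam"])
    p=((np.atleast_2d(P)-s["eef_pos"])@rot(s["ee_rot"])-T[:3,3])@T[:3,:3]
    th=np.arctan2(np.hypot(p[:,0],p[:,1]),p[:,2]); ph=np.arctan2(p[:,1],p[:,0])
    return np.c_[c["fx"]*th*np.cos(ph)+c["cx"],c["fy"]*th*np.sin(ph)+c["cy"]]
def wback(uv,z,s=None):
    s=s or ctrl.sense(); c=viewer.calibration("wrist"); T=np.array(c["T_tool_cam"])
    uv=np.atleast_2d(uv); d=uv-[c["cx"],c["cy"]]; r=np.hypot(*d.T); th=r/c["fx"]
    v=np.c_[d/np.maximum(r,1e-9)[:,None]*np.sin(th)[:,None],np.cos(th)]
    A=rot(s["ee_rot"]); o=s["eef_pos"]+A@T[:3,3]; v=v@(A@T[:3,:3]).T
    return o+v*((np.broadcast_to(z,len(uv))-o[2])/v[:,2])[:,None]
def crop(im,x,y,w,h,k): return cv2.resize(im[y:y+h,x:x+w],None,fx=k,fy=k,interpolation=cv2.INTER_CUBIC)
def bright(im,g=0.6): return (255*(im/255.)**g).astype(np.uint8)
def rel(p,yaw=None,s=None):
    "tool-axes shift (mm) and turn (deg) from the measured pose to p, tool down, jaw axis (tool y) at world angle yaw"
    s=s or ctrl.sense(); A=rot(s["ee_rot"]); d=A.T@(np.array(p)-s["eef_pos"])
    if yaw is None: return d.round(1)
    y=np.array([np.cos(yaw),np.sin(yaw),0]); 
    if y@A[:,1]<0: y=-y
    x=np.array([0,0,-1.]); B=np.c_[x,y,np.cross(x,y)]
    return d.round(1), np.degrees(R.from_matrix(A.T@B).as_rotvec()).round(2)
E
python3 - <<'E'
from h import *
t=bright(cv2.imread("pics/top0.png"),.55); s=bright(cv2.imread("pics/side0.png"),.55)
o=np.zeros((600,800,3),np.uint8)
o[:360,:300]=crop(t,112,165,100,120,3); o[:360,300:]=crop(t,286,150,166,120,3)[:,:500] if 166*3>=500 else cv2.resize(crop(t,286,150,166,120,3),(500,360))
o[360:,:420]=crop(s,200,195,210,120,2); o[360:,420:620]=crop(s,190,100,100,120,2)
cv2.imwrite("pics/m1.png",o)
print(rot(ctrl.sense()["ee_rot"]).round(3))
E
```

```text
[[-0.001  0.37   0.929]
 [-0.001  0.929 -0.37 ]
 [-1.    -0.001 -0.   ]]
```

View pics/m1.png

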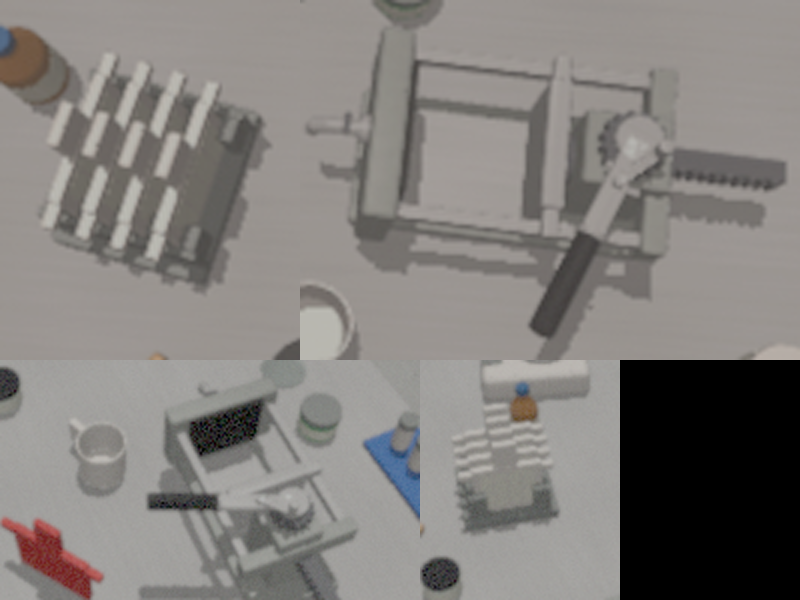

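```bash
cat > fit.py <<'E'
from h import *
from scipy.optimize import least_squares
T=lambda X,Y:(286+(X-300)/3.012,150+Y/3); S=lambda X,Y:(200+X/2,195+(Y-360)/2)
def tf(p,P): 
    c,s=np.cos(p[2]),np.sin(p[2]); P=np.atleast_2d(P).astype(float)
    return np.c_[p[0]+c*P[:,0]-s*P[:,1],p[1]+s*P[:,0]+c*P[:,1],P[:,2]]
obs=[("top",T(413,32),(86,0,150)),("top",T(398,215),(-86,0,150)),("top",T(387,30),(86,30,150)),("top",T(362,215),(-86,30,150)),
("top",T(312,125),(0,79,90)),("side",S(168,408),(-86,30,150)),("side",S(277,397),(86,0,150)),("side",S(172,428),(-86,0,150))]
f=lambda p:np.concatenate([(proj(n,tf(p,P))[0]-uv) for n,uv,P in obs])
if __name__=="__main__":
    r=least_squares(f,[280,-50,-.08],loss="soft_l1"); print(r.x,f(r.x).round(1).reshape(-1,2).tolist())
    R2=lambda X,Y:(112+X/3,165+Y/3)
    # plate lug outer ends (z 120)
    up=[(110,57),(147,65),(182,75),(215,85)]; lo=[(48,225),(83,233),(117,247),(153,257)]
    U=back("top",[R2(*a) for a in up],118); L=back("top",[R2(*a) for a in lo],118)
    print(((U+L)/2).round(0).tolist(),np.degrees(np.arctan2((U-L)[:,1],(U-L)[:,0])).round(1),np.linalg.norm(U-L,axis=1))
    print("hub",proj("top",tf(r.x,(0,-190,185))), "jug",back("top",[(290,258),(267,266)],[72,55]),back("side",[(251,240)],[72]))
    print("objs",back("top",[(118,184),(215,290),(278,135),(320,143),(342,313)],[100,50,60,50,30]).round())
    print("grip",back("top",[T(545,330),T(635,140)],[181,190]))
E
python3 fit.py
```

```text
[ 601.6854344  -100.60502093 -257.66944532] [[2.2, -1.2], [-0.2, 1.4], [-0.5, -2.0], [-0.0, -0.2], [0.8, 1.2], [-2.5, 1.0], [1.6, -2.8], [-0.5, -1.1]]
[[517.0, 373.0, 118.0], [512.0, 340.0, 118.0], [504.0, 309.0, 118.0], [497.0, 278.0, 118.0]] [-11.5 -12.5 -12.7 -12.2] [156.57718482 156.91996789 160.14279552 159.1150225 ]
hub [[399.52092723 196.92200191]] jug [[432.10809191 -32.39327985  72.        ]
 [408.03655505  27.19585767  55.        ]] [[429.79333643 -42.66753626  72.        ]]
objs [[ 592.  445.  100.]
 [ 334.  160.   50.]
 [ 784.   26.   60.]
 [ 773.  -96.   50.]
 [ 301. -182.   30.]]
grip [[ 427.7369369  -215.54434785  181.        ]
 [ 589.26137432 -283.22180474  190.        ]]
```

Run:
```python
from h import *
print(rel((500,320,310),np.radians(-12.2)))
```

```text
(array([-79.2, -42.7, 346.2]), array([8.05e+01, 3.00e-02, 6.00e-02]))
```

Emit:
{"api": "carry_out", "payload": {
  "deltas": [
    [-1,-30,-8,50,9,0,0],
    [-1,-50,-16,100,18,0,0],
    [-1,-70,-24,150,27,0,0],
    [-1,-79,-32,200,36,0,0],
    [-1,-79,-40,250,45,0,0]
  ]
}}

```text
time_s: 0.72
eef_pos: [413.0, 357.2, 310.8]
ee_rot: [0.59, 0.391, 0.59, -0.39]
force: [-0.3, 1.0, -0.8]
grip_width: 1.0
```

Run:
```python
from h import *
print(rel((500,320,310),np.radians(-12.2)))
```

```text
(array([ 0.9, 65.5, 68.2]), array([ 3.52e+01, -3.00e-02, -5.00e-02]))
```

Emit:
{"api": "carry_out", "payload": {
  "deltas": [
    [-1,0,20,20,9,0,0],
    [-1,0,40,40,18,0,0],
    [-1,0,60,62,27,0,0],
    [-1,0,66,68,35.2,0,0],
    [-1,0,66,68,35.2,0,0]
  ]
}}

```text
time_s: 1.35
eef_pos: [499.4, 321.5, 309.6]
ee_rot: [-0.445, -0.549, -0.446, 0.549]
force: [-0.6, 1.1, 0.5]
grip_width: 1.001
```

Run:
```python
from h import *
s=ctrl.sense(); im=viewer.capture("wrist")[:,:,::-1]; print(s["eef_pos"],s["joints"].round(2))
cv2.imwrite("pics/w1.png",cv2.resize(bright(im,.6),(800,600),interpolation=cv2.INTER_CUBIC))
```

```text
[499.43409727 321.48679681 309.62868157] [0.37 0.43 1.12 0.   1.58 0.58]
```

View pics/w1.png

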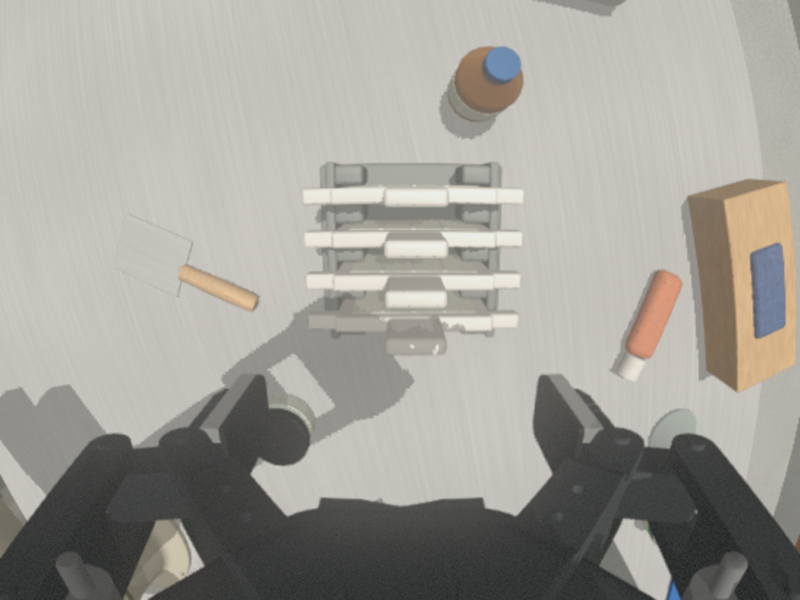

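Run:
```python
from h import *
k=.7
tabs=wback(np.array([(416.5,197),(416.5,248.5),(416.5,299),(416,346)])*k,170)
print(tabs.round(1).tolist(), np.linalg.norm(np.diff(tabs,axis=0),axis=1))
l=wback(np.array([(303,196),(305,239),(307,280),(309,320)])*k,120); r=wback(np.array([(523,196),(522,239),(520,280),(518,320)])*k,120)
print(((l+r)/2).round(1).tolist(), np.degrees(np.arctan2((r-l)[:,1],(r-l)[:,0])), np.linalg.norm(r-l,axis=1))
c=wback(np.array([(330,163),(498,163)])*k,75);print(c)
for q in ((388,187),(447,187)): print(wback(np.array([q])*k,170))
```

```text
[[519.9, 376.4, 170.0], [513.6, 345.4, 170.0], [507.3, 314.0, 170.0], [500.8, 283.2, 170.0]] [31.60692767 32.00615153 31.44489644]
[[519.5, 376.9, 120.0], [513.5, 345.9, 120.0], [507.4, 315.7, 120.0], [501.3, 285.2, 120.0]] [-11.53726027 -11.61479054 -11.69900271 -11.78382972] [159.01096937 158.87825923 158.72457929 159.31740179]
[[459.65991951 414.67339253  75.        ]
 [592.92598741 387.68120335  75.        ]]
[[504.30172982 385.81097628 170.        ]]
[[539.1637871  378.76201133 170.        ]]
```

Run:
```python
from h import *
print(rel((580,-240,330),-.058))
```

```text
(array([-20. , 193.6, 533.6]), array([-8.42,  0.02,  0.04]))
```

Emit:
{"api": "carry_out", "payload": {
  "deltas": [
    [-1,-4,20,55,-1,0,0],
    [-1,-8,40,110,-2,0,0],
    [-1,-12,60,165,-3,0,0],
    [-1,-16,80,220,-4,0,0],
    [-1,-20,100,275,-4.2,0,0]
  ]
}}

```text
time_s: 2.02
eef_pos: [539.9, 30.9, 330.7]
ee_rot: [0.466, 0.532, 0.466, -0.531]
force: [0.6, 0.2, -1.9]
grip_width: 1.001
```

Emit:
{"api": "carry_out", "payload": {
  "deltas": [
    [-1,0,16,58,-1,0,0],
    [-1,0,33,117,-2,0,0],
    [-1,0,49,175,-3,0,0],
    [-1,0,65,232,-4.2,0,0],
    [-1,0,75,266,-4.2,0,0]
  ]
}}

```text
time_s: 2.65
eef_pos: [578.7, -243.5, 329.9]
ee_rot: [-0.485, -0.514, -0.485, 0.515]
force: [-1.1, 0.9, -0.6]
grip_width: 1.001
```

Run:
```python
from h import *
viewer.capture("wrist");viewer.capture("wrist")
s=ctrl.sense(); im=viewer.capture("wrist")[:,:,::-1]; print(s["time_s"],s["eef_pos"],s["ee_rot"],s["joints"].round(2))
np.save("w2.npy",np.r_[s["eef_pos"],s["ee_rot"]])
cv2.imwrite("pics/w2.png",cv2.resize(bright(im,.6),(800,600),interpolation=cv2.INTER_CUBIC))
```

```text
2.75 [ 578.65359021 -244.17648807  329.10304648] [-0.48396749 -0.51485053 -0.4848328   0.51540426] [-0.59  0.52  0.95 -0.    1.68 -0.52]
```

View pics/w2.png

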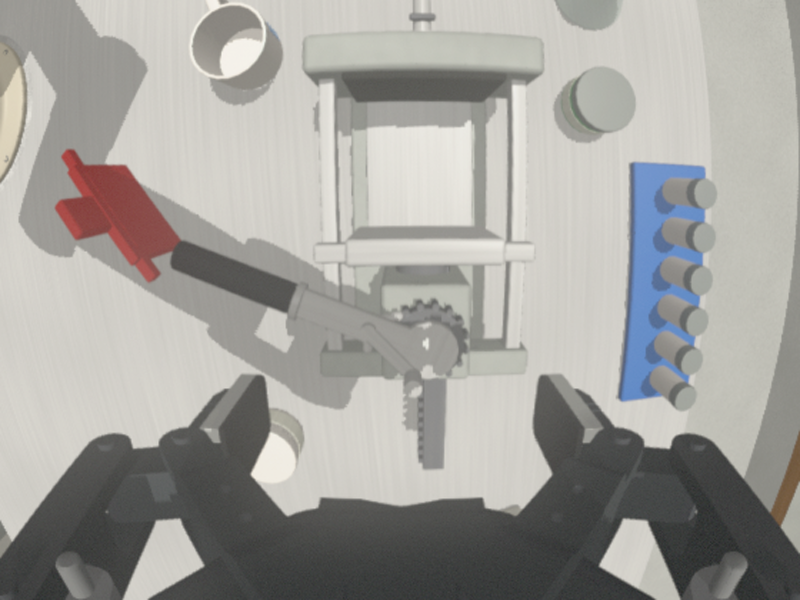

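```bash
cat > fit2.py <<'E'
from h import *
from fit import tf
from scipy.optimize import least_squares
w=np.load("w2.npy"); s=dict(eef_pos=w[:3],ee_rot=w[3:])
obs=[((330,120),(-72,-40,125),0),((517,120),(72,-40,125),0),((335,330),(-72,-170,125),0),((513,330),(72,-170,125),0),
((307,37),(-86,30,150),1),((541,38),(86,30,150),1),((346,233),(-58,-120,145),1),((503,232),(58,-120,145),1),((346,262),(-58,-140,145),1),((505,262),(58,-140,145),1),((430,343),(0,-190,187),1),((422,16),(0,60,112),2)]
def f(p):
    o=[]
    for uv,P,m in obs:
        d=wproj(tf(p,P),s)[0]/.7-uv
        o+= [d[0],0 if m in(0,2) else d[1]]
    return np.array(o)
r=least_squares(f,[601,-100,-.058],loss="soft_l1"); print(r.x,f(r.x).reshape(-1,2).round(1).tolist()); p=r.x
np.save("press.npy",p)
def lv(a): # grip middle,end
    u=np.array([-np.cos(a),-np.sin(a)]); return [(185*u[0],-190+185*u[1],181),(95*u[0],-190+95*u[1],181)]
g=lambda a:(wproj(tf(p,lv(a[0])),s)/.7-[(175,255),(295,297)]).ravel()
q=least_squares(g,[-.3]); print("lever",q.x,g(q.x).round(1)); a=q.x[0]
u=np.array([-np.cos(a),-np.sin(a)]);piv=np.array([0,-190])+42.5*u
def post(al): # post relative: from pivot back toward shaft, rotated
    v=-u; c,s_=np.cos(al),np.sin(al); return piv+42.5*np.array([c*v[0]-s_*v[1],s_*v[0]+c*v[1]])
for al in(-.45,.45): P=tf(p,(*post(al),210)); print(al,P,wproj(P,s)/.7)
print("jug rim",wback(np.array([(228,43)])*.7,72,s),wback(np.array([(213,3)])*.7,65,s))
for y in(-77,-58,-39,-20): print(y,tf(p,(0,y,0)).round(1))
print("spout",tf(p,(0,79,87)))
E
python3 fit2.py
```

```text
[ 6.04629586e+02 -9.48313276e+01 -5.22243999e-02] [[-2.9, 0.0], [3.4, 0.0], [-2.8, 0.0], [3.5, 0.0], [-5.2, -8.0], [4.3, -6.8], [-1.3, 1.3], [4.2, 1.6], [-0.4, -0.0], [1.3, -1.0], [-0.5, 4.7], [0.1, 0.0]]
lever [-0.35822642] [ 0.  -0.4 -1.3  0.4]
-0.45 [[ 583.45553605 -299.83462425  210.        ]] [[414.44888397 384.72416985]]
0.45 [[ 598.20823314 -265.93341604  210.        ]] [[436.21703034 331.62175359]]
jug rim [[436.167284   -33.55777063  72.        ]] [[418.67694697  14.49956401  65.        ]]
-77 [[ 600.6 -171.7    0. ]]
-58 [[ 601.6 -152.8    0. ]]
-39 [[ 602.6 -133.8    0. ]]
-20 [[ 603.6 -114.8    0. ]]
spout [[608.75343893 -15.93903496  87.        ]]
```

```bash
cat >> fit2.py <<'E'
def f2(q):
    global s; s=dict(eef_pos=w[:3]+[0,0,q[3]],ee_rot=w[3:]); return f(q[:3])
r=least_squares(f2,[*p,0],loss="soft_l1"); print(r.x,f2(r.x).reshape(-1,2).round(1).tolist())
E
python3 fit2.py | tail -1
python3 - <<'E'
from h import *
for dz in (0,6,12):
    s=dict(eef_pos=np.array([499.43,321.49,309.6+dz]),ee_rot=[-0.445,-0.549,-0.446,0.549])
    k=.7
    tabs=wback(np.array([(416.5,197),(416.5,248.5),(416.5,299),(416,346)])*k,170,s)
    print(dz,tabs.round(1)[:,:2].tolist(),np.linalg.norm(tabs[3]-tabs[0]))
E
```

```text
[ 6.04942139e+02 -9.64366417e+01 -5.26516969e-02  1.27785864e+01] [[0.2, 0.0], [-0.2, 0.0], [-0.0, 0.0], [0.1, 0.0], [-1.1, -0.9], [-0.1, 0.1], [1.3, 1.4], [0.8, 1.8], [2.1, -1.0], [-2.0, -1.8], [-1.1, 0.3], [0.0, 0.0]]
0 [[520.4, 376.2], [514.1, 345.2], [507.7, 313.9], [501.2, 283.2]] 94.92890242150165
6 [[520.6, 375.9], [514.1, 344.4], [507.6, 312.4], [500.9, 281.0]] 96.9471714824869
12 [[520.7, 375.7], [514.1, 343.5], [507.4, 310.8], [500.6, 278.8]] 98.96544054347204
```

```bash
cat >> h.py <<'E'
def plan(*wp):
    "wp: (x,y,z,yaw_deg); prints tool-axes leg deltas, first from the measured pose"
    s=ctrl.sense(); A=rot(s["ee_rot"]); p=s["eef_pos"]
    for q in wp:
        a=np.radians(q[3]); y=np.array([np.cos(a),np.sin(a),0]); y=y if y@A[:,1]>0 else -y
        x=np.array([0,0,-1.]); B=np.c_[x,y,np.cross(x,y)]; d=A.T@(np.array(q[:3])-p)
        print(q,d.round(1),"rot",np.degrees(R.from_matrix(A.T@B).as_rotvec()).round(1),"n",round(np.linalg.norm(d)/62.5,1)); A,p=B,np.array(q[:3])
E
python3 - <<'E'
from h import *
plan((540,20,290,-7),(501,281,240,-11.7),(501,281,132,-11.7),(501,281,280,-11.7),(550,55,280,-7),(601,-173.3,280,-3),(601,-173.3,158,-3),(601,-173.3,280,-3))
E
```

```text
(540, 20, 290, -7) [  39.8  -54.5 -259.3] rot [ 3.6 -0.   0.1] n 4.3
(501, 281, 240, -11.7) [  50.   -70.5 -254.3] rot [4.7 0.  0. ] n 4.3
(501, 281, 132, -11.7) [108.   0.   0.] rot [0. 0. 0.] n 1.7
(501, 281, 280, -11.7) [-148.    0.    0.] rot [0. 0. 0.] n 2.4
(550, 55, 280, -7) [  0.   93.8 211.4] rot [-4.7  0.   0. ] n 3.7
(601, -173.3, 280, -3) [  0.   78.4 220.4] rot [-4.  0.  0.] n 3.7
(601, -173.3, 158, -3) [122.   0.   0.] rot [0. 0. 0.] n 2.0
(601, -173.3, 280, -3) [-122.    0.    0.] rot [0. 0. 0.] n 2.0
```

Emit:
{"api": "carry_out", "payload": {
  "deltas": [
    [-0.5,8,-11,-52,1,0,0],
    [-0.5,16,-22,-104,2,0,0],
    [-0.5,24,-33,-156,3,0,0],
    [-0.5,32,-44,-208,3.6,0,0],
    [-0.5,40,-54.5,-259,3.6,0,0]
  ],
  "newtons": 60
}}

```text
time_s: 3.42
eef_pos: [539.1, 23.6, 290.6]
ee_rot: [0.469, 0.529, 0.469, -0.529]
force: [0.2, -0.1, -0.2]
grip_width: 0.755
```

Emit:
{"api": "carry_out", "payload": {
  "deltas": [
    [-0.5,12,-16,-58,1,0,0],
    [-0.5,24,-32,-116,2,0,0],
    [-0.5,36,-48,-174,3,0,0],
    [-0.5,50,-64,-232,4,0,0],
    [-0.5,50,-70.5,-254,4.7,0,0]
  ]
}}

```text
time_s: 4.05
eef_pos: [499.0, 285.0, 239.7]
ee_rot: [-0.447, -0.547, -0.448, 0.548]
force: [0.3, -0.2, 0.3]
grip_width: 0.753
```

Run:
```python
from h import *
viewer.capture("wrist");s=ctrl.sense();im=viewer.capture("wrist")[:,:,::-1]
plan((501,281,132,-11.7))
cv2.imwrite("pics/w3.png",cv2.resize(bright(im,.6),(800,600),interpolation=cv2.INTER_CUBIC)[150:])
```

```text
(501, 281, 132, -11.7) [108.5   1.9   3. ] rot [ 0.3 -0.   0. ] n 1.7
```

View pics/w3.png

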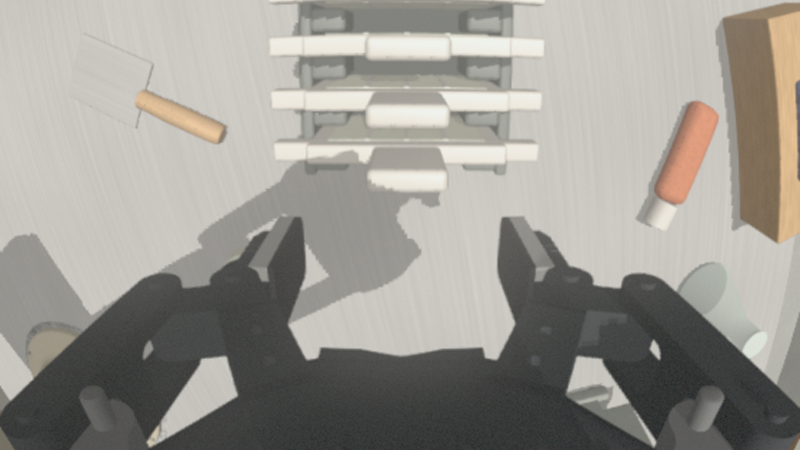

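Run:
```python
from h import *
s=ctrl.sense()
for dz in(0,6,12):
    s2=dict(s); s2["eef_pos"]=s["eef_pos"]+[0,0,dz]
    print(wback(np.array([(407.5,331),(408,262),(407.5,197)])*.7,170,s2).round(1)[:,:2].tolist())
```

```text
[[502.1, 279.8], [508.9, 312.9], [514.6, 342.5]]
[[501.8, 277.9], [508.8, 311.8], [514.7, 342.3]]
[[501.5, 275.9], [508.7, 310.8], [514.7, 342.1]]
```

Emit:
{"api": "carry_out", "payload": {
  "deltas": [
    [-0.5,50,2.5,4.5,0,0,0],
    [-0.5,100,2.5,4.5,0,0,0],
    [-0.5,108,2.5,4.5,0,0,0],
    [0.5,108,2.5,4.5,0,0,0],
    [0.5,108,2.5,4.5,0,0,0]
  ]
}}

```text
time_s: 4.78
eef_pos: [504.1, 276.4, 134.4]
ee_rot: [0.446, 0.55, 0.446, -0.548]
force: [-0.5, -0.0, -2.4]
grip_width: 0.46
```

Emit:
{"api": "carry_out", "payload": {
  "deltas": [
    [0.5,0,0,0,0,0,0],
    [0.5,0,0,0,0,0,0],
    [0.5,-20,0,0,0,0,0],
    [0.5,-60,0,0,0,0,0],
    [0.5,-100,0,0,0,0,0]
  ]
}}

```text
time_s: 5.4
eef_pos: [503.2, 276.0, 233.6]
ee_rot: [-0.446, -0.549, -0.446, 0.549]
force: [0.5, -0.3, -2.1]
grip_width: 0.457
```

Run:
```python
from h import *
viewer.capture("wrist");s=ctrl.sense();im=viewer.capture("wrist")[:,:,::-1];print(s["force"],s["grip_width"])
plan((501.5,280,280,-11.7),(550,55,280,-7),(601,-173.3,280,-3))
a=cv2.resize(bright(im,.6),(400,300),interpolation=cv2.INTER_AREA); b=cv2.resize(bright(viewer.capture("side")[:,:,::-1])[80:230,150:350],(400,300))
cv2.imwrite("pics/w4.png",np.hstack([a,b]))
```

```text
[0.78066853 0.09684231 3.64191511] 0.4571097371845479
(501.5, 280, 280, -11.7) [-43.   -3.6  -2.8] rot [-0.1 -0.2 -0.4] n 0.7
(550, 55, 280, -7) [  0.   93.1 210.5] rot [-4.7  0.   0. ] n 3.7
(601, -173.3, 280, -3) [  0.   78.4 220.4] rot [-4.  0.  0.] n 3.7
```

View pics/w4.png

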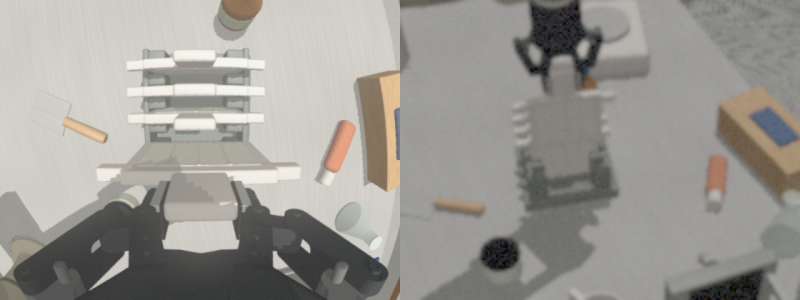

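Emit:
{"api": "carry_out", "payload": {
  "deltas": [
    [0.5,-20,10,25,-1,0,0],
    [0.5,-43,33,75,-2,0,0],
    [0.5,-47,57,130,-3,0,0],
    [0.5,-47,80,180,-4,0,0],
    [0.5,-47,91,208,-4.8,0,0]
  ]
}}

```text
time_s: 6.18
eef_pos: [549.8, 51.4, 277.6]
ee_rot: [-0.467, -0.529, -0.469, 0.531]
force: [-0.0, 0.3, -1.8]
grip_width: 0.46
```

Emit:
{"api": "carry_out", "payload": {
  "deltas": [
    [0.5,0,20,55,-1,0,0],
    [0.5,0,40,110,-2,0,0],
    [0.5,0,60,165,-3,0,0],
    [0.5,0,76,210,-4,0,0],
    [0.5,0,78.5,221,-4,0,0]
  ]
}}

```text
time_s: 6.8
eef_pos: [600.5, -177.6, 276.8]
ee_rot: [-0.485, -0.513, -0.487, 0.514]
force: [-0.2, 1.2, -2.1]
grip_width: 0.461
```

Run:
```python
from h import *
for i in range(4): viewer.capture("wrist")
s=ctrl.sense();print(s["force"],s["grip_width"],s["eef_pos"])
plan((601,-174.5,280,-3),(601,-174.5,175,-3))
a=cv2.resize(bright(viewer.capture("wrist")[:,:,::-1],.6),(400,300),interpolation=cv2.INTER_AREA); b=cv2.resize(bright(viewer.capture("top")[:,:,::-1])[140:290,270:470],(400,300))
cv2.imwrite("pics/w5.png",np.hstack([a,b]))
```

```text
[-1.29259817  0.41748793 -2.27491254] 0.4578832121083071 [ 600.70537916 -173.78757101  278.73475032]
(601, -174.5, 280, -3) [-1.3  0.3  0.7] rot [ 0.  -0.1  0.1] n 0.0
(601, -174.5, 175, -3) [105.   0.   0.] rot [0. 0. 0.] n 1.7
```

View pics/w5.png

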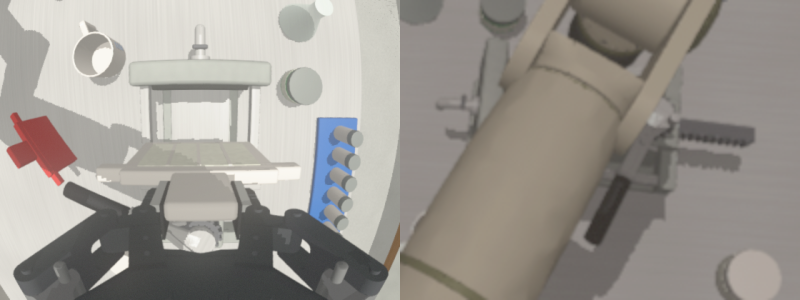

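Emit:
{"api": "carry_out", "payload": {
  "deltas": [
    [0.5,40,0.3,0.7,0,0,0],
    [0.5,75,0.3,0.7,0,0,0],
    [0.5,95,0.3,0.7,0,0,0],
    [0.5,108,0.3,0.7,0,0,0],
    [0.5,115,0.3,0.7,0,0,0]
  ]
}}

```text
time_s: 7.72
eef_pos: [601.2, -175.2, 164.2]
ee_rot: [0.487, 0.513, 0.487, -0.513]
force: [-0.5, -0.4, -1.3]
grip_width: 0.459
```

Emit:
{"api": "carry_out", "payload": {
  "deltas": [
    [0.5,2,0,0,0,0,0],
    [0.5,4,0,0,0,0,0],
    [0.5,5,0,0,0,0,0],
    [0.5,5,0,0,0,0,0],
    [0.5,5,0,0,0,0,0]
  ]
}}

```text
time_s: 8.35
eef_pos: [601.3, -175.8, 159.8]
ee_rot: [0.487, 0.513, 0.486, -0.513]
force: [-1.9, 0.4, 0.5]
grip_width: 0.457
```

Emit:
{"api": "carry_out", "payload": {
  "deltas": [
    [-0.5,0,0,0,0,0,0],
    [-0.5,0,0,0,0,0,0],
    [-0.5,0,0,0,0,0,0],
    [-0.5,-40,0,0,0,0,0],
    [-0.5,-90,0,0,0,0,0]
  ]
}}

```text
time_s: 8.98
eef_pos: [600.7, -175.5, 249.6]
ee_rot: [-0.486, -0.513, -0.487, 0.513]
force: [-0.4, 0.1, -0.5]
grip_width: 0.754
```

Run:
```python
from h import *
viewer.capture("wrist")
s=ctrl.sense();print(s["force"],s["grip_width"],s["eef_pos"])
plan((550,60,260,-7),(508.5,310.5,240,-11.7),(508.5,310.5,133,-11.7))
cv2.imwrite("pics/w6.png",cv2.resize(bright(viewer.capture("wrist")[:,:,::-1],.6),(800,600),interpolation=cv2.INTER_AREA))
```

```text
[-0.45991141  0.49064169  5.85741652] 0.7485902113878745 [ 602.51943266 -176.35399824  257.95271886]
(550, 60, 260, -7) [  -3.6  -64.8 -233.3] rot [ 4.   0.2 -0.5] n 3.9
(508.5, 310.5, 240, -11.7) [  20.   -71.7 -243.6] rot [4.7 0.  0. ] n 4.1
(508.5, 310.5, 133, -11.7) [107.   0.   0.] rot [0. 0. 0.] n 1.7
```

View pics/w6.png

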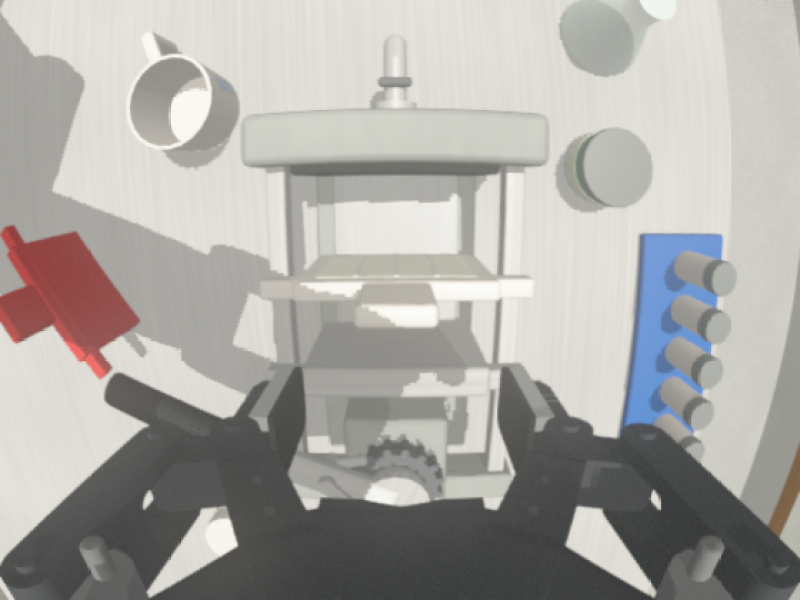

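Run:
```python
from h import *
s=ctrl.sense()
for dz in (0,8,13):
    s2=dict(s);s2["eef_pos"]=s["eef_pos"]+[0,0,dz]
    P=wback(np.array([(397,281),(397,297),(395,304),(395,327),(395,166),(400,366),(278,250),(512,250),(262,289),(532,289)])*.7,[145,145,195,195,150,145,125,125,145,145],s2)
    print(dz,P[:6,1].round(1), P[6:,0].round(1))
```

```text
0 [-164.7 -173.8 -164.1 -175.1 -101.4 -215.8] [531.1 672.3 524.4 679.4]
8 [-166.4 -175.9 -166.3 -177.7 -101.2 -219.2] [528.9 674.3 521.8 681.8]
13 [-167.5 -177.2 -167.7 -179.3 -101.  -221.4] [527.5 675.6 520.2 683.3]
```

Emit:
{"api": "carry_out", "payload": {
  "deltas": [
    [-0.5,-4,-12,-45,1,0,0],
    [-0.5,-4,-25,-90,2,0,0],
    [-0.5,-4,-38,-140,3,0,0],
    [-0.5,-4,-51,-186,4,0,0],
    [-0.5,-4,-65,-233,4,0,0]
  ]
}}

```text
time_s: 9.7
eef_pos: [547.8, 61.8, 252.9]
ee_rot: [-0.468, -0.53, -0.469, 0.53]
force: [0.5, -1.2, 0.3]
grip_width: 0.743
```

Emit:
{"api": "carry_out", "payload": {
  "deltas": [
    [-0.5,5,-16,-58,1,0,0],
    [-0.5,10,-32,-116,2,0,0],
    [-0.5,15,-48,-174,3,0,0],
    [-0.5,20,-64,-228,4,0,0],
    [-0.5,20,-71,-244.5,4.7,0,0]
  ]
}}

```text
time_s: 10.32
eef_pos: [506.4, 314.5, 232.2]
ee_rot: [-0.447, -0.547, -0.447, 0.548]
force: [0.8, -0.3, 0.1]
grip_width: 0.755
```

Run:
```python
from h import *
for i in range(5):viewer.capture("wrist")
s=ctrl.sense();print(s["force"],s["grip_width"],s["eef_pos"],s["dq"].round(3))
plan((509.5,311.5,133,-11.7))
```

```text
[ 0.17850167  0.01023236 -0.73674877] 0.7528592095664106 [508.0656958  310.79979093 233.12391123] [-0.013 -0.002  0.001  0.001  0.002  0.005]
(509.5, 311.5, 133, -11.7) [100.1   1.3  -1. ] rot [-0.  0.  0.] n 1.6
```

Emit:
{"api": "carry_out", "payload": {
  "deltas": [
    [-0.5,50,1.3,-1,0,0,0],
    [-0.5,95,1.3,-1,0,0,0],
    [-0.5,100,1.3,-1,0,0,0],
    [0.5,100,1.3,-1,0,0,0],
    [0.5,100,1.3,-1,0,0,0]
  ]
}}

```text
time_s: 11.2
eef_pos: [510.1, 312.5, 135.3]
ee_rot: [0.447, 0.549, 0.446, -0.547]
force: [1.1, -0.3, -0.5]
grip_width: 0.46
```

Emit:
{"api": "carry_out", "payload": {
  "deltas": [
    [0.5,0,0,0,0,0,0],
    [0.5,0,0,0,0,0,0],
    [0.5,-30,0,0,0,0,0],
    [0.5,-80,0,0,0,0,0],
    [0.5,-130,0,0,0,0,0]
  ]
}}

```text
time_s: 11.82
eef_pos: [509.0, 312.3, 265.0]
ee_rot: [-0.446, -0.548, -0.446, 0.548]
force: [-0.1, 1.0, -1.8]
grip_width: 0.457
```

Run:
```python
from h import *
for i in range(2):viewer.capture("wrist")
s=ctrl.sense();print(s["force"],s["grip_width"],s["eef_pos"],s["dq"].round(3))
plan((550,60,280,-7),(602.5,-153.7,280,-3))
```

```text
[-0.19777158 -0.05437045 -1.47222821] 0.45771751705381336 [510.65948097 313.0754386  269.53204183] [ 0.     0.053  0.115  0.    -0.079  0.001]
(550, 60, 280, -7) [-11.   89.9 239.8] rot [-4.7 -0.3 -0.5] n 4.1
(602.5, -153.7, 280, -3) [  0.   78.2 205.7] rot [-4.  0.  0.] n 3.5
```

Emit:
{"api": "carry_out", "payload": {
  "deltas": [
    [0.5,-8,18,48,-1,0,0],
    [0.5,-14,36,96,-2,0,0],
    [0.5,-14,54,145,-3,0,0],
    [0.5,-14,72,194,-4,0,0],
    [0.5,-14,90,240,-4.7,0,0]
  ]
}}

```text
time_s: 12.55
eef_pos: [548.5, 57.5, 276.7]
ee_rot: [-0.468, -0.529, -0.469, 0.53]
force: [0.6, -0.1, -2.3]
grip_width: 0.458
```

Emit:
{"api": "carry_out", "payload": {
  "deltas": [
    [0.5,0,20,52,-1,0,0],
    [0.5,0,40,104,-2,0,0],
    [0.5,0,58,156,-3,0,0],
    [0.5,0,74,196,-4,0,0],
    [0.5,0,78,206,-4,0,0]
  ]
}}

```text
time_s: 13.18
eef_pos: [600.8, -157.1, 275.9]
ee_rot: [-0.486, -0.513, -0.487, 0.514]
force: [0.3, -0.1, -1.7]
grip_width: 0.46
```

Run:
```python
from h import *
for i in range(5):viewer.capture("wrist")
s=ctrl.sense();print(s["force"],s["grip_width"],s["eef_pos"],s["dq"].round(3))
plan((602.5,-153.7,160,-3))
```

```text
[ 0.19179397 -0.26763181 -1.91272265] 0.45813033037411044 [ 600.88336156 -153.41768233  277.36978702] [ 0.005 -0.005 -0.003 -0.001  0.001 -0.003]
(602.5, -153.7, 160, -3) [117.4   1.6   0.2] rot [ 0.1 -0.   0. ] n 1.9
```

Emit:
{"api": "carry_out", "payload": {
  "deltas": [
    [0.5,40,1.6,0.2,0,0,0],
    [0.5,75,1.6,0.2,0,0,0],
    [0.5,95,1.6,0.2,0,0,0],
    [0.5,108,1.6,0.2,0,0,0],
    [0.5,114,1.6,0.2,0,0,0]
  ]
}}

```text
time_s: 14.05
eef_pos: [602.6, -154.4, 163.2]
ee_rot: [0.487, 0.513, 0.487, -0.513]
force: [-0.5, 0.2, -1.3]
grip_width: 0.457
```

Emit:
{"api": "carry_out", "payload": {
  "deltas": [
    [0.5,1,0,0,0,0,0],
    [0.5,2,0,0,0,0,0],
    [0.5,3,0,0,0,0,0],
    [0.5,3,0,0,0,0,0],
    [0.5,3,0,0,0,0,0]
  ]
}}

```text
time_s: 14.68
eef_pos: [602.7, -155.2, 160.7]
ee_rot: [0.487, 0.513, 0.486, -0.513]
force: [0.1, 0.4, 0.4]
grip_width: 0.458
```

Rested on the bars (weight off the wrist). Release, rise and go for the next plate (B).

Emit:
{"api": "carry_out", "payload": {
  "deltas": [
    [-0.5,0,0,0,0,0,0],
    [-0.5,0,0,0,0,0,0],
    [-0.5,0,0,0,0,0,0],
    [-0.5,-40,0,0,0,0,0],
    [-0.5,-90,0,0,0,0,0]
  ]
}}

```text
time_s: 15.3
eef_pos: [602.2, -155.0, 250.6]
ee_rot: [-0.486, -0.513, -0.487, 0.513]
force: [0.2, -0.9, 1.8]
grip_width: 0.75
```

Run:
```python
from h import *
viewer.capture("wrist")
s=ctrl.sense();print(s["force"],s["grip_width"],s["eef_pos"])
plan((550,70,255,-7),(515.8,343.2,240,-11.7))
cv2.imwrite("pics/w7.png",cv2.resize(bright(viewer.capture("wrist")[:,:,::-1],.6),(800,600),interpolation=cv2.INTER_AREA))
```

```text
[ 0.38921289 -0.23010008  7.26459881] 0.752099925400746 [ 603.9515939  -155.74675216  258.93774577]
(550, 70, 255, -7) [   2.4  -65.7 -222.6] rot [ 4.   0.2 -0.5] n 3.7
(515.8, 343.2, 240, -11.7) [  15.   -67.2 -267. ] rot [4.7 0.  0. ] n 4.4
```

View pics/w7.png

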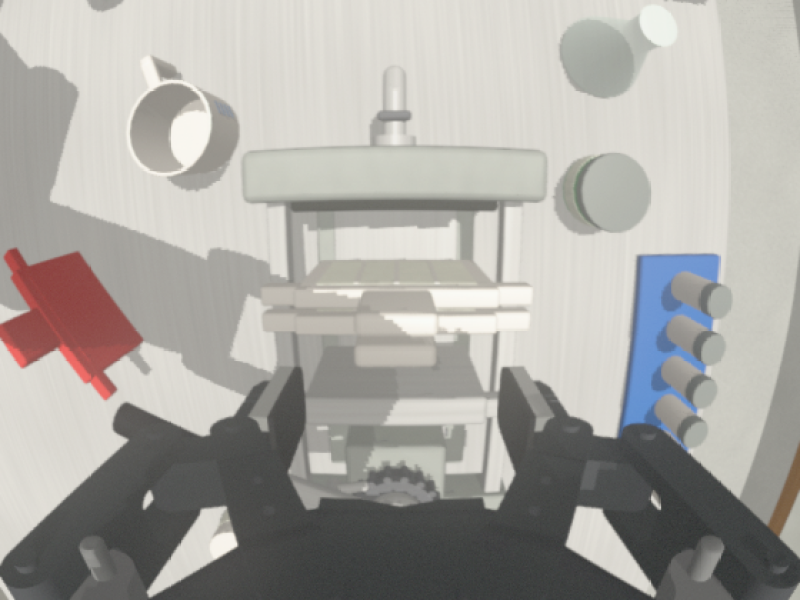

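Emit:
{"api": "carry_out", "payload": {
  "deltas": [
    [-0.5,-5,-12,-45,1,0,0],
    [-0.5,-5,-25,-90,2,0,0],
    [-0.5,-5,-38,-135,3,0,0],
    [-0.5,-5,-51,-180,4,0,0],
    [-0.5,-5,-65,-222,4,0,0]
  ]
}}

```text
time_s: 16.02
eef_pos: [548.6, 71.5, 254.9]
ee_rot: [-0.468, -0.53, -0.469, 0.53]
force: [1.1, 0.3, -0.0]
grip_width: 0.747
```

Emit:
{"api": "carry_out", "payload": {
  "deltas": [
    [-0.5,3,-16,-60,1,0,0],
    [-0.5,6,-32,-120,2,0,0],
    [-0.5,9,-48,-180,3,0,0],
    [-0.5,12,-60,-240,4,0,0],
    [-0.5,15,-67,-267.5,4.7,0,0]
  ]
}}

```text
time_s: 16.65
eef_pos: [514.3, 346.5, 239.4]
ee_rot: [-0.447, -0.548, -0.447, 0.548]
force: [0.4, -0.3, -0.3]
grip_width: 0.747
```

Run:
```python
from h import *
for i in range(5):viewer.capture("wrist")
s=ctrl.sense();print(s["force"],s["grip_width"],s["eef_pos"],s["dq"].round(3))
plan((516,343.5,134,-11.7),(516,343.5,280,-11.7),(550,60,280,-7),(603,-137.2,280,-3),(603,-137.2,160,-3))
```

```text
[ 1.54444371 -0.24146605  0.61037688] 0.7490192551652378 [515.61131406 342.82261217 240.08557043] [-0.014 -0.008  0.001  0.002  0.001  0.003]
(516, 343.5, 134, -11.7) [106.1   0.3  -0.8] rot [-0.  0.  0.] n 1.7
(516, 343.5, 280, -11.7) [-146.    0.    0.] rot [0. 0. 0.] n 2.3
(550, 60, 280, -7) [  0.   90.8 270.7] rot [-4.7  0.   0. ] n 4.6
(603, -137.2, 280, -3) [  0.   76.6 189.3] rot [-4.  0.  0.] n 3.3
(603, -137.2, 160, -3) [120.   0.   0.] rot [0. 0. 0.] n 1.9
```

Emit:
{"api": "carry_out", "payload": {
  "deltas": [
    [-0.5,50,0.3,-0.8,0,0,0],
    [-0.5,100,0.3,-0.8,0,0,0],
    [-0.5,106,0.3,-0.8,0,0,0],
    [0.5,106,0.3,-0.8,0,0,0],
    [0.5,106,0.3,-0.8,0,0,0]
  ]
}}

```text
time_s: 17.52
eef_pos: [516.8, 344.5, 136.6]
ee_rot: [0.447, 0.55, 0.446, -0.547]
force: [-0.3, -0.1, -0.2]
grip_width: 0.458
```

Emit:
{"api": "carry_out", "payload": {
  "deltas": [
    [0.5,0,0,0,0,0,0],
    [0.5,0,0,0,0,0,0],
    [0.5,-40,0,0,0,0,0],
    [0.5,-90,0,0,0,0,0],
    [0.5,-146,0,0,0,0,0]
  ]
}}

```text
time_s: 18.15
eef_pos: [515.5, 344.2, 281.9]
ee_rot: [-0.446, -0.548, -0.446, 0.549]
force: [2.3, 0.8, -1.8]
grip_width: 0.458
```

Emit:
{"api": "carry_out", "payload": {
  "deltas": [
    [0.5,0,16,50,-1,0,0],
    [0.5,0,34,105,-2,0,0],
    [0.5,0,53,160,-3,0,0],
    [0.5,0,72,215,-4,0,0],
    [0.5,0,91,270.5,-4.7,0,0]
  ]
}}

```text
time_s: 18.77
eef_pos: [550.0, 59.3, 280.8]
ee_rot: [0.469, 0.53, 0.469, -0.529]
force: [1.8, 0.5, -2.0]
grip_width: 0.453
```

Emit:
{"api": "carry_out", "payload": {
  "deltas": [
    [0.5,0,20,48,-1,0,0],
    [0.5,0,40,98,-2,0,0],
    [0.5,0,58,146,-3,0,0],
    [0.5,0,72,182,-4,0,0],
    [0.5,0,76.5,189.5,-4,0,0]
  ]
}}

```text
time_s: 19.4
eef_pos: [602.9, -138.5, 280.1]
ee_rot: [-0.486, -0.513, -0.486, 0.514]
force: [0.9, 0.9, -2.1]
grip_width: 0.459
```

Run:
```python
from h import *
for i in range(5):viewer.capture("wrist")
s=ctrl.sense();print(s["force"],s["grip_width"],s["eef_pos"],s["dq"].round(3))
plan((603,-137.2,160,-3))
```

```text
[ 0.63652331  0.41930908 -2.13254291] 0.4561524198939273 [ 602.82867972 -135.09404088  280.6195728 ] [ 0.003 -0.003 -0.001 -0.    -0.    -0.001]
(603, -137.2, 160, -3) [120.6   0.3   2.1] rot [ 0.1 -0.  -0. ] n 1.9
```

Emit:
{"api": "carry_out", "payload": {
  "deltas": [
    [0.5,40,0.3,0.8,0,0,0],
    [0.5,75,0.3,0.8,0,0,0],
    [0.5,95,0.3,0.8,0,0,0],
    [0.5,108,0.3,0.8,0,0,0],
    [0.5,115,0.3,0.8,0,0,0]
  ]
}}

```text
time_s: 20.27
eef_pos: [603.3, -136.6, 165.3]
ee_rot: [0.487, 0.513, 0.487, -0.513]
force: [-0.3, -0.8, -1.8]
grip_width: 0.459
```

Emit:
{"api": "carry_out", "payload": {
  "deltas": [
    [0.5,1,0,0,0,0,0],
    [0.5,2,0,0,0,0,0],
    [0.5,4,0,0,0,0,0],
    [0.5,4,0,0,0,0,0],
    [0.5,4,0,0,0,0,0]
  ]
}}

```text
time_s: 20.9
eef_pos: [603.4, -137.3, 161.9]
ee_rot: [0.487, 0.513, 0.486, -0.513]
force: [-1.5, -0.3, 3.9]
grip_width: 0.457
```

Emit:
{"api": "carry_out", "payload": {
  "deltas": [
    [-0.5,0,0,0,0,0,0],
    [-0.5,0,0,0,0,0,0],
    [-0.5,0,0,0,0,0,0],
    [-0.5,-40,0,0,0,0,0],
    [-0.5,-90,0,0,0,0,0]
  ]
}}

```text
time_s: 21.52
eef_pos: [602.8, -137.0, 251.6]
ee_rot: [-0.486, -0.513, -0.487, 0.513]
force: [0.4, -0.1, -0.0]
grip_width: 0.751
```

Run:
```python
from h import *
s=ctrl.sense();print(s["force"],s["grip_width"],s["eef_pos"])
plan((550,80,255,-7),(522,375,240,-11.7),(522,375,135,-11.7))
```

```text
[ 0.40064667 -0.10642912 -0.03028955] 0.7508772881468154 [ 602.77145755 -137.03392042  251.56780067]
(550, 80, 255, -7) [  -3.1  -64.1 -214. ] rot [ 4.  -0.   0.1] n 3.6
(522, 375, 240, -11.7) [  15.   -63.7 -289.4] rot [4.7 0.  0. ] n 4.7
(522, 375, 135, -11.7) [105.   0.   0.] rot [0. 0. 0.] n 1.7
```

Emit:
{"api": "carry_out", "payload": {
  "deltas": [
    [-0.5,-4,-12,-43,1,0,0],
    [-0.5,-4,-25,-86,2,0,0],
    [-0.5,-4,-38,-130,3,0,0],
    [-0.5,-4,-51,-172,4,0,0],
    [-0.5,-4,-64,-214,4,0,0]
  ]
}}

```text
time_s: 22.15
eef_pos: [550.0, 81.2, 255.3]
ee_rot: [0.468, 0.53, 0.468, -0.53]
force: [1.3, 0.7, -0.1]
grip_width: 0.75
```

Emit:
{"api": "carry_out", "payload": {
  "deltas": [
    [-0.5,3,-13,-60,1,0,0],
    [-0.5,6,-26,-120,2,0,0],
    [-0.5,9,-39,-180,3,0,0],
    [-0.5,12,-52,-240,4,0,0],
    [-0.5,15,-64,-290,4.7,0,0]
  ]
}}

```text
time_s: 22.78
eef_pos: [521.7, 377.8, 240.1]
ee_rot: [0.446, 0.548, 0.447, -0.548]
force: [0.4, -0.3, 0.3]
grip_width: 0.749
```

Run:
```python
from h import *
for i in range(5):viewer.capture("wrist")
s=ctrl.sense();print(s["force"],s["grip_width"],s["eef_pos"],s["dq"].round(3))
plan((522,375,135,-11.7),(522,375,280,-11.7),(550,70,280,-7),(604,-119.2,280,-3),(604,-119.2,161,-3))
```

```text
[-0.27400458 -1.89922386 -0.58761455] 0.7470350554947074 [522.40186965 375.13170385 240.15415116] [-0.023 -0.013  0.006  0.001  0.001  0.001]
(522, 375, 135, -11.7) [105.2  -0.4   0.2] rot [-0.  0.  0.] n 1.7
(522, 375, 280, -11.7) [-145.    0.    0.] rot [0. 0. 0.] n 2.3
(550, 70, 280, -7) [  0.   89.3 293. ] rot [-4.7  0.   0. ] n 4.9
(604, -119.2, 280, -3) [  0.   76.7 181.2] rot [-4.  0.  0.] n 3.1
(604, -119.2, 161, -3) [119.   0.   0.] rot [0. 0. 0.] n 1.9
```

Emit:
{"api": "carry_out", "payload": {
  "deltas": [
    [-0.5,50,-0.4,0.2,0,0,0],
    [-0.5,100,-0.4,0.2,0,0,0],
    [-0.5,105,-0.4,0.2,0,0,0],
    [0.5,105,-0.4,0.2,0,0,0],
    [0.5,105,-0.4,0.2,0,0,0]
  ]
}}

```text
time_s: 23.65
eef_pos: [522.8, 375.6, 137.8]
ee_rot: [0.447, 0.55, 0.446, -0.547]
force: [-1.9, -0.4, 3.4]
grip_width: 0.457
```

Emit:
{"api": "carry_out", "payload": {
  "deltas": [
    [0.5,0,0,0,0,0,0],
    [0.5,0,0,0,0,0,0],
    [0.5,-40,0,0,0,0,0],
    [0.5,-90,0,0,0,0,0],
    [0.5,-146,0,0,0,0,0]
  ]
}}

```text
time_s: 24.28
eef_pos: [521.5, 375.2, 282.9]
ee_rot: [-0.446, -0.548, -0.446, 0.549]
force: [1.2, 0.8, -2.1]
grip_width: 0.462
```

Emit:
{"api": "carry_out", "payload": {
  "deltas": [
    [0.5,0,16,56,-1,0,0],
    [0.5,0,34,114,-2,0,0],
    [0.5,0,53,172,-3,0,0],
    [0.5,0,72,230,-4,0,0],
    [0.5,0,89,290,-4.7,0,0]
  ]
}}

```text
time_s: 24.9
eef_pos: [550.1, 71.5, 281.8]
ee_rot: [0.469, 0.53, 0.468, -0.529]
force: [1.1, 0.0, -2.7]
grip_width: 0.457
```

Emit:
{"api": "carry_out", "payload": {
  "deltas": [
    [0.5,0,20,48,-1,0,0],
    [0.5,0,40,98,-2,0,0],
    [0.5,0,58,146,-3,0,0],
    [0.5,0,72,180,-4,0,0],
    [0.5,0,76.5,185,-4,0,0]
  ]
}}

```text
time_s: 25.52
eef_pos: [603.6, -121.7, 281.1]
ee_rot: [-0.486, -0.513, -0.486, 0.514]
force: [0.1, 0.9, -2.8]
grip_width: 0.453
```

Run:
```python
from h import *
for i in range(5):viewer.capture("wrist")
s=ctrl.sense();print(s["force"],s["grip_width"],s["eef_pos"],s["dq"].round(3))
plan((604,-118.2,161,-3))
cv2.imwrite("pics/w8.png",cv2.resize(bright(viewer.capture("wrist")[:,:,::-1],.6),(800,600),interpolation=cv2.INTER_AREA))
```

```text
[-0.4878039  -1.15465585 -2.41351484] 0.46071466779545295 [ 603.47961317 -118.30756614  281.62637056] [ 0.001 -0.003 -0.001 -0.003 -0.002 -0.004]
(604, -118.2, 161, -3) [ 1.206e+02  5.000e-01 -1.000e-01] rot [ 0.1 -0.  -0. ] n 1.9
```

View pics/w8.png

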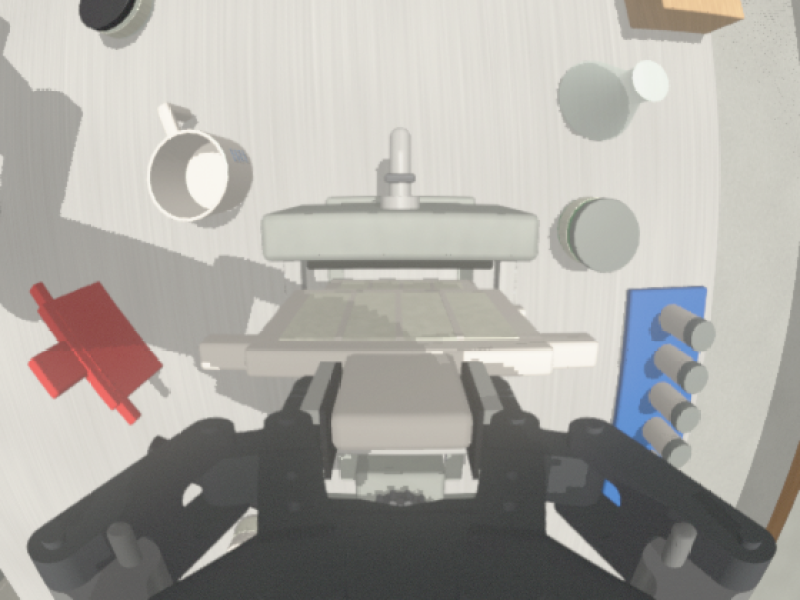

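Emit:
{"api": "carry_out", "payload": {
  "deltas": [
    [0.5,40,0.5,-0.5,0,0,0],
    [0.5,75,0.5,-0.5,0,0,0],
    [0.5,95,0.5,-0.5,0,0,0],
    [0.5,108,0.5,-0.5,0,0,0],
    [0.5,114,0.5,-0.5,0,0,0]
  ]
}}

```text
time_s: 26.45
eef_pos: [604.1, -118.7, 167.2]
ee_rot: [0.487, 0.513, 0.487, -0.513]
force: [-0.2, -0.0, -2.8]
grip_width: 0.459
```

Emit:
{"api": "carry_out", "payload": {
  "deltas": [
    [0.5,1,0,0,0,0,0],
    [0.5,3,0,0,0,0,0],
    [0.5,5,0,0,0,0,0],
    [0.5,5,0,0,0,0,0],
    [0.5,5,0,0,0,0,0]
  ]
}}

```text
time_s: 27.08
eef_pos: [604.3, -119.2, 163.1]
ee_rot: [0.487, 0.513, 0.486, -0.513]
force: [-2.7, 0.3, 3.9]
grip_width: 0.458
```

Emit:
{"api": "carry_out", "payload": {
  "deltas": [
    [-0.5,0,0,0,0,0,0],
    [-0.5,0,0,0,0,0,0],
    [-0.5,0,0,0,0,0,0],
    [-0.5,-40,0,0,0,0,0],
    [-0.5,-90,0,0,0,0,0]
  ]
}}

```text
time_s: 27.7
eef_pos: [603.7, -118.9, 252.6]
ee_rot: [-0.486, -0.513, -0.487, 0.513]
force: [0.3, -0.2, 0.2]
grip_width: 0.752
```

Emit:
{"api": "carry_out", "payload": {
  "deltas": [
    [0,-15,-4,30,0,0,0],
    [1,-30,-8,70,0,0,0],
    [1,-50,-12,110,0,0,0],
    [1,-60,-16,140,0,0,0],
    [1,-60,-18,150,0,0,0]
  ]
}}

```text
time_s: 28.32
eef_pos: [578.0, -269.4, 312.5]
ee_rot: [0.487, 0.513, 0.486, -0.513]
force: [-0.1, -0.3, -0.7]
grip_width: 0.005
```

Run:
```python
from h import *
for i in range(4):viewer.capture("wrist")
s=ctrl.sense();print(s["force"],s["grip_width"],s["eef_pos"])
np.save("w9.npy",np.r_[s["eef_pos"],s["ee_rot"]])
cv2.imwrite("pics/w9.png",cv2.resize(bright(viewer.capture("wrist")[:,:,::-1],.6),(800,600),interpolation=cv2.INTER_AREA))
```

```text
[-0.15106212  0.65532332 -0.38119198] 0.0005596382665772803 [ 578.45096217 -266.8385193   311.66453023]
```

View pics/w9.png

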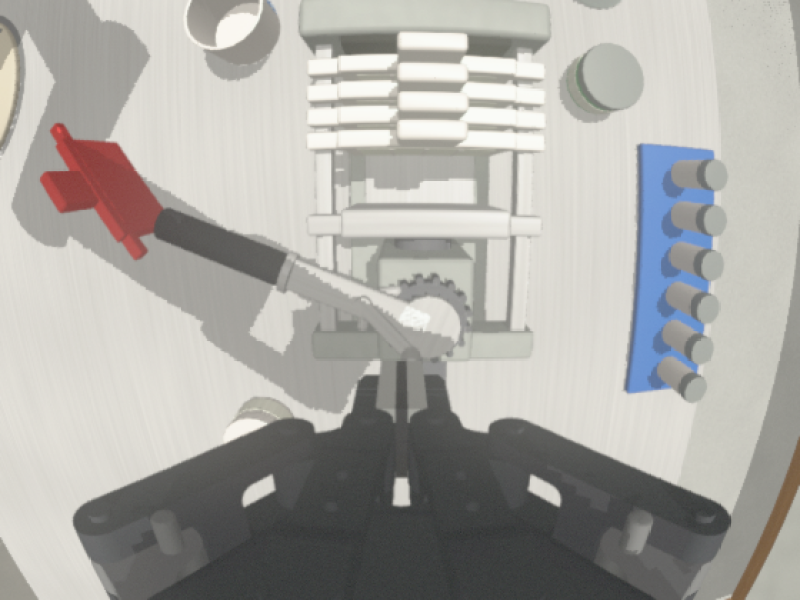

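```bash
cat > lev.py <<'E'
from h import *
from fit import tf
p=np.array([605,-96.4,-.0526])
def L(a,r,z): return tf(p,(-r*np.cos(a),-190-r*np.sin(a),z))[0]
def post(a,al):
    u=np.array([-np.cos(a),-np.sin(a)]); v=R.from_euler('z',al).as_matrix()[:2,:2]@(-u)
    return tf(p,(*(np.array([0,-190])+42.5*u+42.5*v),210))[0]
E
python3 - <<'E'
from lev import *
from scipy.optimize import least_squares
w=np.load("w9.npy"); 
for dz in (0,8,13):
    s=dict(eef_pos=w[:3]+[0,0,dz],ee_rot=w[3:])
    g=lambda a:(wproj([L(a[0],185,181),L(a[0],95,181)],s)/.7-[(158,223),(284,269)]).ravel()
    q=least_squares(g,[-.36]); a=q.x[0]; print(dz,a,g(q.x).round(1),"hub",wproj(L(a,0,187),s)/.7,"post",post(a,-.45),wproj(post(a,-.45),s)/.7,"plates",wback(np.array([(437,41),(437,72),(437,101),(437,131)])*.7,195,s)[:,:2].round(1).tolist())
a=q.x[0]
P,Q=post(a,-.45),post(a,.45); d=(Q-P)/np.linalg.norm(Q-P); print(P,Q,d,np.degrees(np.arctan2(-d[0],d[1])))
y=np.degrees(np.arctan2(-d[0],d[1]))
A=P-d*32; B=Q-d*14
plan((*A[:2],270,y),(*A[:2],195,y),(*B[:2],195,y))
E
```

```text
0 -0.36292366610617627 [2.2 0.4 0.5 0.4] hub [[430.04925776 325.5453712 ]] post [ 583.67740524 -301.34226233  210.        ] [[413.32138657 364.30645414]] plates [[606.1, -119.7], [605.0, -138.3], [604.1, -155.2], [603.2, -172.3]]
8 -0.35084171808973635 [ 7.1  2.3  3.  -0.3] hub [[429.30262047 321.61868326]] post [ 583.86193448 -301.47807641  210.        ] [[413.33093386 359.26761139]] plates [[606.9, -117.2], [605.7, -136.4], [604.7, -153.8], [603.8, -171.4]]
13 -0.34346893919995647 [10.1  3.5  4.6 -0.8] hub [[428.85508756 319.2681801 ]] post [ 583.97534122 -301.55985542  210.        ] [[413.33271268 356.25177104]] plates [[607.3, -115.6], [606.2, -135.2], [605.2, -153.0], [604.2, -170.9]]
[ 583.97534122 -301.55985542  210.        ] [ 598.23896618 -267.44998892  210.        ] [0.3857946 0.9225847 0.       ] -22.693078612381093
(np.float64(571.6299141484724), np.float64(-331.08256584158994), 270, np.float64(-22.693078612381093)) [41.8 -3.6 64.7] rot [19.8 -0.   0. ] n 1.2
(np.float64(571.6299141484724), np.float64(-331.08256584158994), 195, np.float64(-22.693078612381093)) [75.  0.  0.] rot [0. 0. 0.] n 1.2
(np.float64(592.8378418385548), np.float64(-280.3661747328485), 195, np.float64(-22.693078612381093)) [  0.  -0. -55.] rot [0. 0. 0.] n 0.9
```

Emit:
{"api": "carry_out", "payload": {
  "deltas": [
    [1,10,-1,15,5,0,0],
    [1,20,-2,30,10,0,0],
    [1,30,-3,50,15,0,0],
    [1,42,-3.6,65,19.8,0,0],
    [1,42,-3.6,65,19.8,0,0]
  ]
}}

```text
time_s: 29.2
eef_pos: [571.2, -332.1, 269.0]
ee_rot: [-0.391, -0.589, -0.392, 0.589]
force: [-0.0, 0.4, 0.0]
grip_width: 0.004
```

Emit:
{"api": "carry_out", "payload": {
  "deltas": [
    [1,40,0,0,0,0,0],
    [1,65,0,0,0,0,0],
    [1,74,0,0,0,0,0],
    [1,74,0,0,0,0,0],
    [1,74,0,0,0,0,0]
  ]
}}

```text
time_s: 29.82
eef_pos: [571.8, -332.7, 197.8]
ee_rot: [0.392, 0.589, 0.391, -0.589]
force: [0.3, 0.4, 0.2]
grip_width: 0.001
```

Run:
```python
from lev import *
s=ctrl.sense();print(s["force"],s["eef_pos"])
a=-.36; P,Q=post(a,-.45),post(a,.45); d=(Q-P)/np.linalg.norm(Q-P);B=Q-d*15
plan((*B[:2],196,-22.7))
```

```text
[0.26182115 0.40311265 0.21877181] [ 571.76889762 -332.6624927   197.84888572]
(np.float64(592.5325433506108), np.float64(-281.24712810719666), 196, -22.7) [  1.8  -0.8 -55.4] rot [-0.1  0.  -0.1] n 0.9
```

Emit:
{"api": "carry_out", "payload": {
  "deltas": [
    [1,1,0,-12,0,0,0],
    [1,1,0,-22,0,0,0],
    [1,1,0,-32,0,0,0],
    [1,1,0,-40,0,0,0],
    [1,1,0,-47,0,0,0]
  ]
}}

```text
time_s: 30.45
eef_pos: [589.8, -288.9, 195.9]
ee_rot: [-0.392, -0.589, -0.391, 0.589]
force: [-1.6, -2.3, 2.1]
grip_width: 0.004
```

Emit:
{"api": "carry_out", "payload": {
  "deltas": [
    [1,0,0,-3,0,0,0],
    [1,0,0,-5,0,0,0],
    [1,0,0,-7,0,0,0],
    [1,0,0,-8,0,0,0],
    [1,0,0,-8,0,0,0]
  ]
}}

```text
time_s: 31.08
eef_pos: [591.1, -284.7, 195.4]
ee_rot: [-0.391, -0.588, -0.39, 0.591]
force: [-8.7, -13.4, 2.2]
grip_width: -0.001
```

Emit:
{"api": "carry_out", "payload": {
  "deltas": [
    [1,0,0,8,0,0,0],
    [1,-20,0,14,0,0,0],
    [1,-60,0,14,0,0,0],
    [1,-90,0,14,0,0,0],
    [1,-90,0,14,0,0,0]
  ]
}}

```text
time_s: 31.7
eef_pos: [587.8, -294.6, 287.2]
ee_rot: [0.392, 0.59, 0.39, -0.588]
force: [-0.3, 0.1, -1.3]
grip_width: -0.003
```

Run:
```python
from lev import *
s=ctrl.sense();print(s["force"],s["eef_pos"])
G=L(-.36,140,0); print(G)
plan((540,-285,280,-65),(*G[:2],260,-113.6))
cv2.imwrite("pics/w10.png",cv2.resize(bright(viewer.capture("wrist")[:,:,::-1],.6),(800,600),interpolation=cv2.INTER_AREA)[150:450])
```

```text
[-0.29834024  0.0848796  -1.27291873] [ 587.78659392 -294.64786626  287.16902869]
[ 466.75922028 -229.9982695     0.        ]
(540, -285, 280, -65) [  7.  -47.8   9.6] rot [42.2 -0.1 -0.2] n 0.8
(np.float64(466.75922028133624), np.float64(-229.99826949680556), 260, -113.6) [ 20.  -80.8  43.1] rot [48.6  0.   0. ] n 1.5
```

View pics/w10.png

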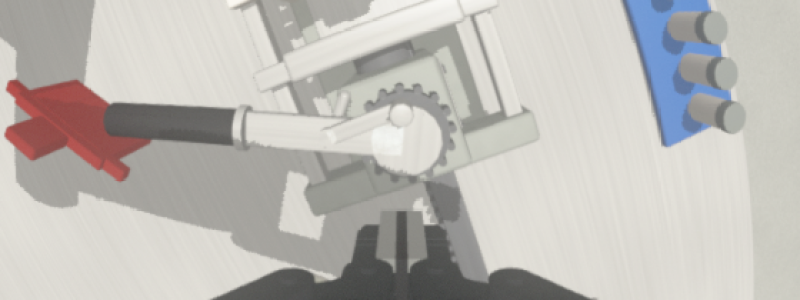

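Emit:
{"api": "carry_out", "payload": {
  "deltas": [
    [0.1,2,-10,2,8.5,0,0],
    [0.1,4,-20,4,17,0,0],
    [0.1,6,-30,6,26,0,0],
    [0.1,7,-40,8,35,0,0],
    [0.1,7,-48,9.6,42,0,0]
  ]
}}

```text
time_s: 32.38
eef_pos: [538.5, -284.4, 276.3]
ee_rot: [-0.152, -0.69, -0.154, 0.691]
force: [0.5, 0.2, 0.1]
grip_width: 0.45
```

Emit:
{"api": "carry_out", "payload": {
  "deltas": [
    [0.1,4,-16,9,10,0,0],
    [0.1,8,-32,18,20,0,0],
    [0.1,12,-48,27,30,0,0],
    [0.1,16,-64,36,40,0,0],
    [0.1,20,-81,43,48.6,0,0]
  ]
}}

```text
time_s: 33.0
eef_pos: [464.8, -229.1, 256.4]
ee_rot: [0.146, -0.691, 0.145, 0.693]
force: [-0.1, -0.3, 0.8]
grip_width: 0.449
```

Run:
```python
from lev import *
for i in range(4):viewer.capture("wrist")
s=ctrl.sense();print(s["force"],s["eef_pos"],s["joints"].round(2),s["grip_width"])
cv2.imwrite("pics/w11.png",cv2.resize(bright(viewer.capture("wrist")[:,:,::-1],.6),(640,480),interpolation=cv2.INTER_AREA))
G=L(-.36,140,0); plan((*G[:2],163,-113.6))
```

```text
[-0.08044355 -0.21234437 -1.37256041] [ 465.86286666 -230.01737506  257.61336252] [-0.68  0.28  1.47  0.    1.39  1.29] 0.4444526699538676
(np.float64(466.75922028133624), np.float64(-229.99826949680556), 163, -113.6) [94.8 -0.5 -0.6] rot [0.4 0.  0. ] n 1.5
```

View pics/w11.png

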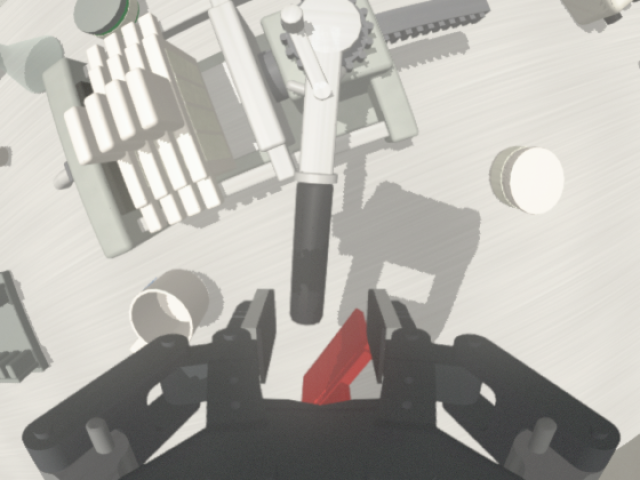

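Run:
```python
from lev import *
from scipy.optimize import least_squares
s0=ctrl.sense()
for dz in(0,8,13):
    s=dict(eef_pos=s0["eef_pos"]+[0,0,dz],ee_rot=s0["ee_rot"])
    g=lambda a:((wproj([L(a[0],185,181),L(a[0],95,181)],s)/.875-[(307,318),(314,183)])[:,0]).ravel()
    q=least_squares(g,[-.36]); print(dz,q.x,g(q.x).round(1),wproj([L(q.x[0],185,181),L(q.x[0],95,181),L(q.x[0],0,187)],s)/.875)
```

```text
0 [-0.40597866] [ 0.2 -0.4] [[307.20784029 319.31638823]
 [313.6368765  181.03322434]
 [322.11084034  21.56805043]]
8 [-0.40743795] [ 0.2 -0.3] [[307.19885724 313.97914209]
 [313.65058332 179.74854647]
 [322.05687174  25.71476198]]
13 [-0.40835232] [ 0.2 -0.3] [[307.19378594 310.79396573]
 [313.65836097 178.98997978]
 [322.02495249  28.17207517]]
```

Run:
```python
from lev import *
G=L(-.406,140,0); plan((*G[:2],163,-93.0-23.3))
```

```text
(np.float64(469.47636734668635), np.float64(-224.16017056282635), 163, -116.3) [94.8 -6.9 -0.8] rot [3.1 0.  0. ] n 1.5
```

Emit:
{"api": "carry_out", "payload": {
  "deltas": [
    [0.1,20,-7,-0.8,3,0,0],
    [0.1,50,-7,-0.8,3,0,0],
    [0.1,80,-7,-0.8,3,0,0],
    [0.1,94,-7,-0.8,3,0,0],
    [0.1,94,-7,-0.8,3,0,0]
  ]
}}

```text
time_s: 33.88
eef_pos: [469.4, -224.1, 163.9]
ee_rot: [0.161, -0.688, 0.161, 0.689]
force: [0.3, -0.7, 1.0]
grip_width: 0.449
```

Emit:
{"api": "carry_out", "payload": {
  "deltas": [
    [0.1,0,-10,-0.3,4,0,0],
    [0.1,0,-19,-1.3,8,0,0],
    [0.1,0,-28,-2.8,11.5,0,0],
    [0.1,0,-37,-5,15.5,0,0],
    [0.1,0,-37,-5,15.5,0,0]
  ]
}}

```text
time_s: 34.5
eef_pos: [490.9, -193.2, 165.4]
ee_rot: [-0.252, 0.661, -0.252, -0.66]
force: [0.0, 0.9, 0.1]
grip_width: 0.454
```

```bash
cat >> lev.py <<'E'
def state():
    s=ctrl.sense(); d=rot([np.cos(p[2]/2),0,0,np.sin(p[2]/2)]).T@(s["eef_pos"]-[p[0],p[1],0])+[0,190,0]
    A=rot(s["ee_rot"]); yaw=np.degrees(np.arctan2(A[1,1],A[0,1]))
    print("t",s["time_s"],"r",np.hypot(d[0],d[1]).round(1),"a",np.arctan2(-d[1],-d[0]).round(3),"yaw-a",round(yaw+93-np.degrees(np.arctan2(-d[1],-d[0])),1),"z",s["eef_pos"][2].round(1),"tool F",(A.T@s["force"]).round(1),s["joints"].round(2))
E
python3 -c "
from lev import *
state()"
```

```text
t 34.5 r 139.5 a -0.676 yaw-a -0.0 z 165.4 tool F [-0.1 -0.7  0.6] [-0.6   0.38  1.59  0.    1.18  1.7 ]
```

Now the first drive swing (counter-clockwise).

Emit:
{"api": "carry_out", "payload": {
  "deltas": [
    [0.1,0,18.6,-1.2,-7.6,0,0],
    [0.1,0,36.8,-4.9,-15.2,0,0],
    [0.1,0,54.4,-11,-22.9,0,0],
    [0.1,0,71,-19.3,-30.5,0,0],
    [0.1,0,86.4,-29.8,-38.1,0,0]
  ]
}}

```text
time_s: 35.12
eef_pos: [454.4, -277.4, 164.9]
ee_rot: [0.022, -0.707, 0.021, 0.707]
force: [2.0, 4.0, 1.6]
grip_width: 0.447
```

```bash
python3 -c "
from lev import *
state()"
```

```text
t 35.125 r 140.9 a -0.009 yaw-a 0.1 z 164.9 tool F [-1.6 -4.1 -1.8] [-0.77  0.39  1.57  0.    1.18  0.86]
```

Emit:
{"api": "carry_out", "payload": {
  "deltas": [
    [0.1,0,18.6,-1.2,-7.6,0,0],
    [0.1,0,36.8,-4.9,-15.2,0,0],
    [0.1,0,54.4,-11,-22.9,0,0],
    [0.1,0,71,-19.3,-30.5,0,0],
    [0.1,0,86.4,-29.8,-38.1,0,0]
  ]
}}

```text
time_s: 35.75
eef_pos: [478.1, -366.0, 164.8]
ee_rot: [-0.21, -0.675, -0.211, 0.675]
force: [-2.4, 3.1, 0.5]
grip_width: 0.45
```

```bash
python3 -c "
from lev import *
state()"
```

```text
t 35.75 r 141.6 a 0.652 yaw-a 0.3 z 164.8 tool F [-0.5 -3.9  0.2] [-0.85  0.54  1.34 -0.    1.26  0.12]
```

Emit:
{"api": "carry_out", "payload": {
  "deltas": [
    [0.1,0,-18.6,-1.2,7.6,0,0],
    [0.1,0,-36.8,-4.9,15.2,0,0],
    [0.1,0,-54.4,-11,22.9,0,0],
    [0.1,0,-71,-19.3,30.5,0,0],
    [0.1,0,-86.4,-29.8,38.1,0,0]
  ]
}}

```text
time_s: 36.38
eef_pos: [454.5, -277.5, 165.1]
ee_rot: [-0.024, 0.707, -0.025, -0.706]
force: [1.3, -0.6, -1.3]
grip_width: 0.453
```

Emit:
{"api": "carry_out", "payload": {
  "deltas": [
    [0.1,0,-18.6,-1.2,7.6,0,0],
    [0.1,0,-36.8,-4.9,15.2,0,0],
    [0.1,0,-54.4,-11,22.9,0,0],
    [0.1,0,-71,-19.3,30.5,0,0],
    [0.1,0,-86.4,-29.8,38.1,0,0]
  ]
}}

```text
time_s: 37.0
eef_pos: [490.4, -193.2, 165.1]
ee_rot: [-0.253, 0.66, -0.254, -0.66]
force: [-0.3, -0.7, 0.2]
grip_width: 0.455
```

```bash
python3 -c "
from lev import *
state()"
```

```text
t 37.0 r 139.9 a -0.674 yaw-a -0.4 z 165.1 tool F [-0.2  0.7 -0.2] [-0.6   0.38  1.59 -0.    1.17  1.71]
```

Emit:
{"api": "carry_out", "payload": {
  "deltas": [
    [0.1,0,18.6,-1.2,-7.6,0,0],
    [0.1,0,36.8,-4.9,-15.2,0,0],
    [0.1,0,54.4,-11,-22.9,0,0],
    [0.1,0,71,-19.3,-30.5,0,0],
    [0.1,0,86.4,-29.8,-38.1,0,0]
  ]
}}

```text
time_s: 37.62
eef_pos: [454.3, -277.5, 164.9]
ee_rot: [-0.022, 0.707, -0.021, -0.707]
force: [1.3, 3.9, 0.0]
grip_width: 0.449
```

Emit:
{"api": "carry_out", "payload": {
  "deltas": [
    [0.1,0,18.6,-1.2,-7.6,0,0],
    [0.1,0,36.8,-4.9,-15.2,0,0],
    [0.1,0,54.4,-11,-22.9,0,0],
    [0.1,0,71,-19.3,-30.5,0,0],
    [0.1,0,86.4,-29.8,-38.1,0,0]
  ]
}}

```text
time_s: 38.25
eef_pos: [478.0, -366.0, 164.8]
ee_rot: [-0.21, -0.675, -0.211, 0.675]
force: [-3.1, 3.3, 0.1]
grip_width: 0.446
```

```bash
python3 -c "
from lev import *
state()"
```

```text
t 38.25 r 141.7 a 0.651 yaw-a 0.3 z 164.8 tool F [-0.1 -4.5  0.7] [-0.85  0.54  1.34 -0.    1.26  0.12]
```

Emit:
{"api": "carry_out", "payload": {
  "deltas": [
    [0.1,0,-18.6,-1.2,7.6,0,0],
    [0.1,0,-36.8,-4.9,15.2,0,0],
    [0.1,0,-54.4,-11,22.9,0,0],
    [0.1,0,-71,-19.3,30.5,0,0],
    [0.1,0,-86.4,-29.8,38.1,0,0]
  ]
}}

```text
time_s: 38.88
eef_pos: [454.4, -277.5, 165.1]
ee_rot: [-0.024, 0.707, -0.025, -0.706]
force: [0.7, -1.2, 0.3]
grip_width: 0.457
```

Emit:
{"api": "carry_out", "payload": {
  "deltas": [
    [0.1,0,-18.6,-1.2,7.6,0,0],
    [0.1,0,-36.8,-4.9,15.2,0,0],
    [0.1,0,-54.4,-11,22.9,0,0],
    [0.1,0,-71,-19.3,30.5,0,0],
    [0.1,0,-86.4,-29.8,38.1,0,0]
  ]
}}

```text
time_s: 39.5
eef_pos: [490.3, -193.2, 165.1]
ee_rot: [-0.253, 0.66, -0.254, -0.66]
force: [-0.3, -2.1, 0.1]
grip_width: 0.449
```

Emit:
{"api": "carry_out", "payload": {
  "deltas": [
    [0.1,0,18.6,-1.2,-7.6,0,0],
    [0.1,0,36.8,-4.9,-15.2,0,0],
    [0.1,0,54.4,-11,-22.9,0,0],
    [0.1,0,71,-19.3,-30.5,0,0],
    [0.1,0,86.4,-29.8,-38.1,0,0]
  ]
}}

```text
time_s: 40.12
eef_pos: [454.2, -277.5, 164.9]
ee_rot: [-0.022, 0.707, -0.021, -0.707]
force: [0.8, 4.8, 1.9]
grip_width: 0.449
```

Run:
```python
from lev import *
state()
cv2.imwrite("pics/t3.png",cv2.resize(bright(viewer.capture("side")[:,:,::-1])[180:330,230:430],(800,600),interpolation=cv2.INTER_CUBIC))
```

```text
t 40.125 r 141.1 a -0.009 yaw-a 0.1 z 164.9 tool F [-1.9 -4.8 -0.5] [-0.77  0.39  1.57  0.    1.18  0.86]
```

View pics/t3.png

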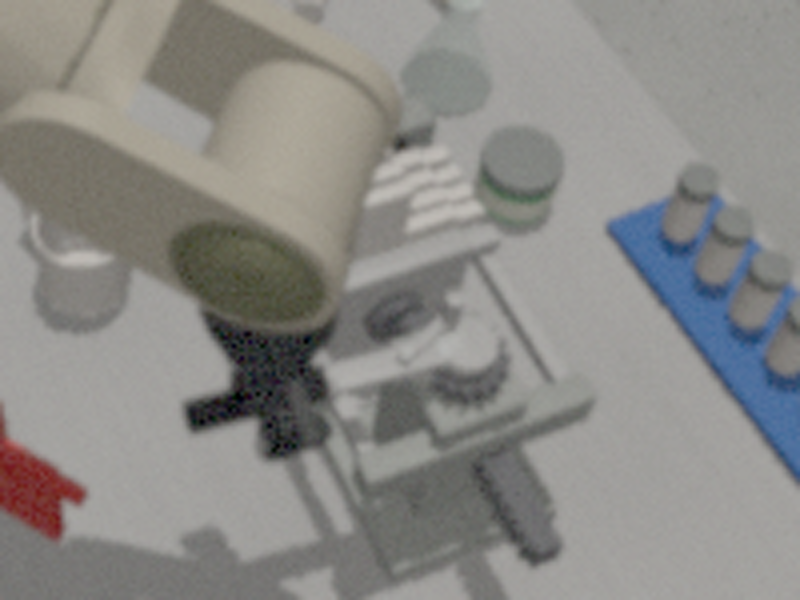

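Emit:
{"api": "carry_out", "payload": {
  "deltas": [
    [0.1,0,18.6,-1.2,-7.6,0,0],
    [0.1,0,36.8,-4.9,-15.2,0,0],
    [0.1,0,54.4,-11,-22.9,0,0],
    [0.1,0,71,-19.3,-30.5,0,0],
    [0.1,0,86.4,-29.8,-38.1,0,0]
  ]
}}

```text
time_s: 40.8
eef_pos: [478.0, -365.5, 164.6]
ee_rot: [-0.209, -0.675, -0.21, 0.676]
force: [-3.2, 4.7, 1.5]
grip_width: 0.452
```

```bash
python3 -c "
from lev import *
state()"
```

```text
t 40.8 r 141.4 a 0.649 yaw-a 0.3 z 164.6 tool F [-1.5 -5.7  0. ] [-0.85  0.54  1.34 -0.    1.26  0.12]
```

Emit:
{"api": "carry_out", "payload": {
  "deltas": [
    [0.1,0,-18.6,-1.2,7.6,0,0],
    [0.1,0,-36.8,-4.9,15.2,0,0],
    [0.1,0,-54.4,-11,22.9,0,0],
    [0.1,0,-71,-19.3,30.5,0,0],
    [0.1,0,-86.4,-29.8,38.1,0,0]
  ]
}}

```text
time_s: 41.42
eef_pos: [454.4, -277.1, 165.0]
ee_rot: [-0.025, 0.707, -0.026, -0.706]
force: [0.0, 0.1, -0.4]
grip_width: 0.452
```

Emit:
{"api": "carry_out", "payload": {
  "deltas": [
    [0.1,0,-18.6,-1.2,7.6,0,0],
    [0.1,0,-36.8,-4.9,15.2,0,0],
    [0.1,0,-54.4,-11,22.9,0,0],
    [0.1,0,-71,-19.3,30.5,0,0],
    [0.1,0,-86.4,-29.8,38.1,0,0]
  ]
}}

```text
time_s: 42.05
eef_pos: [490.2, -192.8, 165.0]
ee_rot: [-0.254, 0.66, -0.255, -0.659]
force: [0.3, -0.8, 0.1]
grip_width: 0.45
```

Emit:
{"api": "carry_out", "payload": {
  "deltas": [
    [0.1,0,14,-0.7,-5.7,0,0],
    [0.1,0,27.8,-2.8,-11.5,0,0],
    [0.1,0,41.4,-6.3,-17.2,0,0],
    [0.1,0,54.5,-11,-22.9,0,0],
    [0.1,0,54.5,-11,-22.9,0,0]
  ]
}}

```text
time_s: 42.68
eef_pos: [461.6, -241.6, 164.8]
ee_rot: [-0.117, 0.698, -0.118, -0.697]
force: [0.8, -0.0, -0.2]
grip_width: 0.453
```

```bash
python3 -c "
from lev import *
state()"
```

```text
t 42.675 r 140.7 a -0.27 yaw-a -0.7 z 164.8 tool F [ 0.2 -0.2 -0.8] [-0.71  0.37  1.61 -0.    1.17  1.2 ]
```

Emit:
{"api": "carry_out", "payload": {
  "deltas": [
    [0.1,0,7,-0.2,-2.9,0,0],
    [0.1,0,14,-0.7,-5.7,0,0],
    [0.1,0,20.9,-1.6,-8.6,0,0],
    [0.1,0,27.8,-2.8,-11.5,0,0],
    [0.1,0,27.8,-2.8,-11.5,0,0]
  ]
}}

```text
time_s: 43.3
eef_pos: [455.4, -267.6, 164.5]
ee_rot: [0.047, -0.705, 0.047, 0.706]
force: [-0.3, 3.7, 2.0]
grip_width: 0.448
```

Emit:
{"api": "carry_out", "payload": {
  "deltas": [
    [0.1,0,7,-0.2,-2.9,0,0],
    [0.1,0,14,-0.7,-5.7,0,0],
    [0.1,0,20.9,-1.6,-8.6,0,0],
    [0.1,0,27.8,-2.8,-11.5,0,0],
    [0.1,0,27.8,-2.8,-11.5,0,0]
  ]
}}

```text
time_s: 43.92
eef_pos: [454.4, -295.6, 164.3]
ee_rot: [-0.024, -0.707, -0.024, 0.707]
force: [-2.3, 3.6, 0.1]
grip_width: 0.451
```

```bash
python3 -c "
from lev import *
state()"
```

```text
t 43.925 r 140.9 a 0.12 yaw-a -0.0 z 164.3 tool F [-0.1 -3.7  2. ] [-0.79  0.41  1.54 -0.    1.19  0.71]
```

Emit:
{"api": "carry_out", "payload": {
  "deltas": [
    [0.1,0,7,-0.2,-2.9,0,0],
    [0.1,0,14,-0.7,-5.7,0,0],
    [0.1,0,20.9,-1.6,-8.6,0,0],
    [0.1,0,27.8,-2.8,-11.5,0,0],
    [0.1,0,27.8,-2.8,-11.5,0,0]
  ]
}}

```text
time_s: 44.55
eef_pos: [459.1, -323.3, 164.2]
ee_rot: [-0.094, -0.701, -0.095, 0.701]
force: [-2.0, 2.5, -0.2]
grip_width: 0.456
```

Emit:
{"api": "carry_out", "payload": {
  "deltas": [
    [0.1,0,7,-0.2,-2.9,0,0],
    [0.1,0,14,-0.7,-5.7,0,0],
    [0.1,0,20.9,-1.6,-8.6,0,0],
    [0.1,0,27.8,-2.8,-11.5,0,0],
    [0.1,0,27.8,-2.8,-11.5,0,0]
  ]
}}

```text
time_s: 45.18
eef_pos: [469.1, -349.4, 164.1]
ee_rot: [-0.164, -0.688, -0.164, 0.688]
force: [-3.4, 3.3, 0.5]
grip_width: 0.448
```

```bash
python3 -c "
from lev import *
state()"
```

```text
t 45.175 r 140.9 a 0.519 yaw-a 0.1 z 164.1 tool F [-0.5 -4.5  1.5] [-0.84  0.5   1.4  -0.    1.24  0.26]
```

Emit:
{"api": "carry_out", "payload": {
  "deltas": [
    [0.1,0,7,-0.2,-2.9,0,0],
    [0.1,0,14,-0.7,-5.7,0,0],
    [0.1,0,18.2,-1.2,-7.5,0,0],
    [0.1,0,18.2,-1.2,-7.5,0,0],
    [0.1,0,18.2,-1.2,-7.5,0,0]
  ]
}}

```text
time_s: 45.8
eef_pos: [478.4, -365.0, 164.2]
ee_rot: [-0.209, -0.675, -0.209, 0.676]
force: [-4.1, 2.3, -0.6]
grip_width: 0.452
```

```bash
python3 -c "
from lev import *
state()"
```

```text
t 45.8 r 140.7 a 0.647 yaw-a 0.3 z 164.2 tool F [ 0.6 -4.2  2.1] [-0.85  0.54  1.35 -0.    1.26  0.12]
```

Emit:
{"api": "carry_out", "payload": {
  "deltas": [
    [0.1,0,-18.6,-1.2,7.6,0,0],
    [0.1,0,-36.8,-4.9,15.2,0,0],
    [0.1,0,-54.4,-11,22.9,0,0],
    [0.1,0,-71,-19.3,30.5,0,0],
    [0.1,0,-86.4,-29.8,38.1,0,0]
  ]
}}

```text
time_s: 46.42
eef_pos: [454.7, -277.1, 164.9]
ee_rot: [-0.024, 0.708, -0.025, -0.706]
force: [0.5, -0.8, -0.3]
grip_width: 0.451
```

Emit:
{"api": "carry_out", "payload": {
  "deltas": [
    [0.1,0,-18.6,-1.2,7.6,0,0],
    [0.1,0,-36.8,-4.9,15.2,0,0],
    [0.1,0,-54.4,-11,22.9,0,0],
    [0.1,0,-71,-19.3,30.5,0,0],
    [0.1,0,-86.4,-29.8,38.1,0,0]
  ]
}}

```text
time_s: 47.05
eef_pos: [490.2, -192.6, 164.9]
ee_rot: [-0.253, 0.661, -0.254, -0.659]
force: [-0.6, -1.6, 0.2]
grip_width: 0.45
```

Emit:
{"api": "carry_out", "payload": {
  "deltas": [
    [0.1,0,14,-0.7,-5.7,0,0],
    [0.1,0,27.8,-2.8,-11.5,0,0],
    [0.1,0,41.4,-6.3,-17.2,0,0],
    [0.1,0,54.5,-11,-22.9,0,0],
    [0.1,0,54.5,-11,-22.9,0,0]
  ]
}}

```text
time_s: 47.68
eef_pos: [461.6, -241.5, 164.7]
ee_rot: [-0.116, 0.698, -0.117, -0.697]
force: [-0.4, -0.2, 0.2]
grip_width: 0.449
```

Emit:
{"api": "carry_out", "payload": {
  "deltas": [
    [0.1,0,7,-0.2,-2.9,0,0],
    [0.1,0,14,-0.7,-5.7,0,0],
    [0.1,0,20.9,-1.6,-8.6,0,0],
    [0.1,0,20.9,-1.6,-8.6,0,0],
    [0.1,0,20.9,-1.6,-8.6,0,0]
  ]
}}

```text
time_s: 48.3
eef_pos: [456.5, -260.6, 164.4]
ee_rot: [-0.064, 0.704, -0.063, -0.704]
force: [0.2, 3.5, 1.4]
grip_width: 0.452
```

```bash
python3 -c "
from lev import *
state()"
```

```text
t 48.3 r 140.9 a -0.13 yaw-a 0.1 z 164.4 tool F [-1.4 -3.5  0.4] [-0.74  0.38  1.59  0.    1.17  1.01]
```

Emit:
{"api": "carry_out", "payload": {
  "deltas": [
    [0.1,0,7,-0.2,-2.9,0,0],
    [0.1,0,14,-0.7,-5.7,0,0],
    [0.1,0,20.9,-1.6,-8.6,0,0],
    [0.1,0,20.9,-1.6,-8.6,0,0],
    [0.1,0,20.9,-1.6,-8.6,0,0]
  ]
}}

```text
time_s: 48.92
eef_pos: [454.0, -281.7, 164.3]
ee_rot: [0.01, -0.707, 0.01, 0.707]
force: [-1.3, 3.6, 0.4]
grip_width: 0.45
```

Emit:
{"api": "carry_out", "payload": {
  "deltas": [
    [0.1,0,7,-0.2,-2.9,0,0],
    [0.1,0,14,-0.7,-5.7,0,0],
    [0.1,0,20.9,-1.6,-8.6,0,0],
    [0.1,0,20.9,-1.6,-8.6,0,0],
    [0.1,0,20.9,-1.6,-8.6,0,0]
  ]
}}

```text
time_s: 49.55
eef_pos: [454.9, -302.6, 164.2]
ee_rot: [-0.043, -0.706, -0.043, 0.706]
force: [-2.8, 3.9, 1.0]
grip_width: 0.448
```

```bash
python3 -c "
from lev import *
state()"
```

```text
t 49.55 r 141.1 a 0.169 yaw-a 0.2 z 164.2 tool F [-1.  -4.2  2.3] [-0.8   0.42  1.53 -0.    1.19  0.65]
```

Emit:
{"api": "carry_out", "payload": {
  "deltas": [
    [0.1,0,7,-0.2,-2.9,0,0],
    [0.1,0,14,-0.7,-5.7,0,0],
    [0.1,0,20.9,-1.6,-8.6,0,0],
    [0.1,0,20.9,-1.6,-8.6,0,0],
    [0.1,0,20.9,-1.6,-8.6,0,0]
  ]
}}

```text
time_s: 50.18
eef_pos: [458.8, -323.3, 164.1]
ee_rot: [-0.096, -0.7, -0.096, 0.701]
force: [-3.9, 3.7, 0.6]
grip_width: 0.447
```

```bash
python3 -c "
from lev import *
state()"
```

```text
t 50.175 r 141.2 a 0.319 yaw-a 0.3 z 164.1 tool F [-0.6 -4.6  2.7] [-0.82  0.45  1.48 -0.    1.21  0.48]
```

Emit:
{"api": "carry_out", "payload": {
  "deltas": [
    [0.1,0,7,-0.2,-2.9,0,0],
    [0.1,0,14,-0.7,-5.7,0,0],
    [0.1,0,20.9,-1.6,-8.6,0,0],
    [0.1,0,20.9,-1.6,-8.6,0,0],
    [0.1,0,20.9,-1.6,-8.6,0,0]
  ]
}}

```text
time_s: 50.8
eef_pos: [466.4, -343.2, 164.2]
ee_rot: [0.148, 0.692, 0.148, -0.691]
force: [-0.8, 0.7, -0.6]
grip_width: 0.455
```

```bash
python3 -c "
from lev import *
state()"
```

```text
t 50.8 r 140.7 a 0.47 yaw-a 0.2 z 164.2 tool F [ 0.6 -0.9  0.4] [-0.84  0.49  1.42 -0.    1.23  0.31]
```

Emit:
{"api": "carry_out", "payload": {
  "deltas": [
    [0.1,0,7,-0.2,-2.9,0,0],
    [0.1,0,14,-0.7,-5.7,0,0],
    [0.1,0,20.9,-1.6,-8.6,0,0],
    [0.1,0,20.9,-1.6,-8.6,0,0],
    [0.1,0,20.9,-1.6,-8.6,0,0]
  ]
}}

```text
time_s: 51.42
eef_pos: [475.9, -361.1, 164.2]
ee_rot: [-0.199, -0.678, -0.2, 0.679]
force: [-4.6, 2.8, 0.6]
grip_width: 0.454
```

Run:
```python
from lev import *
state()
im=viewer.capture("top"); cv2.imwrite("pics/t4.png",im[:,:,::-1]); cv2.imwrite("pics/s4.png",viewer.capture("side")[:,:,::-1]); cv2.imwrite("pics/w12.png",viewer.capture("wrist")[:,:,::-1])
state()
```

```text
t 51.425 r 140.8 a 0.614 yaw-a 0.5 z 164.2 tool F [-0.6 -4.9  2.4] [-0.84  0.53  1.36 -0.    1.26  0.15]
t 51.575 r 140.8 a 0.614 yaw-a 0.6 z 164.2 tool F [-0.7 -4.8  1.7] [-0.84  0.53  1.36 -0.    1.25  0.15]
```

Emit:
{"api": "carry_out", "payload": {
  "deltas": [
    [0.1,0,-18.6,-1.2,7.6,0,0],
    [0.1,0,-36.8,-4.9,15.2,0,0],
    [0.1,0,-54.4,-11,22.9,0,0],
    [0.1,0,-71,-19.3,30.5,0,0],
    [0.1,0,-86.4,-29.8,38.1,0,0]
  ]
}}

```text
time_s: 52.2
eef_pos: [454.8, -272.6, 164.7]
ee_rot: [-0.034, 0.707, -0.035, -0.706]
force: [0.3, 0.5, -0.4]
grip_width: 0.451
```

Emit:
{"api": "carry_out", "payload": {
  "deltas": [
    [0.1,0,-18.6,-1.2,7.6,0,0],
    [0.1,0,-36.8,-4.9,15.2,0,0],
    [0.1,0,-54.4,-11,22.9,0,0],
    [0.1,0,-71,-19.3,30.5,0,0],
    [0.1,0,-82,-26.5,35.8,0,0]
  ]
}}

```text
time_s: 52.82
eef_pos: [489.2, -193.3, 164.7]
ee_rot: [-0.249, 0.662, -0.25, -0.661]
force: [0.3, -1.2, 0.8]
grip_width: 0.45
```

```bash
python3 -c "
from lev import *
state()"
```

```text
t 52.825 r 140.8 a -0.668 yaw-a -0.1 z 164.7 tool F [-0.8  0.7 -1. ] [-0.6   0.38  1.59 -0.    1.17  1.69]
```

Emit:
{"api": "carry_out", "payload": {
  "deltas": [
    [0.1,0,10,-0.4,-4.1,0,0],
    [0.1,0,20,-1.4,-8.2,0,0],
    [0.1,0,27.8,-2.8,-11.5,0,0],
    [0.1,0,27.8,-2.8,-11.5,0,0],
    [0.1,0,27.8,-2.8,-11.5,0,0]
  ]
}}

```text
time_s: 53.45
eef_pos: [472.7, -216.3, 164.5]
ee_rot: [-0.181, 0.684, -0.181, -0.683]
force: [0.1, 0.5, 0.2]
grip_width: 0.447
```

Emit:
{"api": "carry_out", "payload": {
  "deltas": [
    [0.1,0,7,-0.2,-2.9,0,0],
    [0.1,0,14,-0.7,-5.7,0,0],
    [0.1,0,20.9,-1.6,-8.6,0,0],
    [0.1,0,20.9,-1.6,-8.6,0,0],
    [0.1,0,20.9,-1.6,-8.6,0,0]
  ]
}}

```text
time_s: 54.08
eef_pos: [463.7, -235.2, 164.3]
ee_rot: [-0.129, 0.695, -0.129, -0.695]
force: [0.4, 0.6, 0.2]
grip_width: 0.457
```

```bash
python3 -c "
from lev import *
state()"
```

```text
t 54.075 r 140.9 a -0.317 yaw-a 0.1 z 164.3 tool F [-0.2 -0.7 -0.2] [-0.7   0.36  1.61  0.    1.17  1.24]
```

Emit:
{"api": "carry_out", "payload": {
  "deltas": [
    [0.1,0,7,-0.2,-2.9,0,0],
    [0.1,0,14,-0.7,-5.7,0,0],
    [0.1,0,20.9,-1.6,-8.6,0,0],
    [0.1,0,20.9,-1.6,-8.6,0,0],
    [0.1,0,20.9,-1.6,-8.6,0,0]
  ]
}}

```text
time_s: 54.7
eef_pos: [457.5, -254.9, 164.2]
ee_rot: [0.077, -0.703, 0.076, 0.703]
force: [-1.6, 4.1, 1.5]
grip_width: 0.446
```

Emit:
{"api": "carry_out", "payload": {
  "deltas": [
    [0.1,0,7,-0.2,-2.9,0,0],
    [0.1,0,14,-0.7,-5.7,0,0],
    [0.1,0,20.9,-1.6,-8.6,0,0],
    [0.1,0,20.9,-1.6,-8.6,0,0],
    [0.1,0,20.9,-1.6,-8.6,0,0]
  ]
}}

```text
time_s: 55.32
eef_pos: [454.4, -275.8, 164.1]
ee_rot: [0.024, -0.706, 0.023, 0.707]
force: [-1.3, 4.6, -0.1]
grip_width: 0.449
```

```bash
python3 -c "
from lev import *
state()"
```

```text
t 55.325 r 141.0 a -0.021 yaw-a 0.4 z 164.1 tool F [ 0.1 -4.5  1.7] [-0.77  0.39  1.57  0.    1.18  0.87]
```

Emit:
{"api": "carry_out", "payload": {
  "deltas": [
    [0.1,0,5,-0.1,-2,0,0],
    [0.1,0,10,-0.4,-4.1,0,0],
    [0.1,0,14,-0.7,-5.7,0,0],
    [0.1,0,14,-0.7,-5.7,0,0],
    [0.1,0,14,-0.7,-5.7,0,0]
  ]
}}

```text
time_s: 55.95
eef_pos: [454.3, -290.1, 164.1]
ee_rot: [-0.011, -0.707, -0.012, 0.707]
force: [-0.9, 3.7, -0.2]
grip_width: 0.451
```

```bash
python3 -c "
from lev import *
state()"
```

```text
t 55.95 r 140.8 a 0.081 yaw-a 0.2 z 164.1 tool F [ 0.2 -3.7  0.8] [-0.79  0.4   1.55 -0.    1.19  0.75]
```

Run:
```python
from lev import *
# right ear of pressure plate in t3, z ~137; initial position predicted
P=back("side",[(352.5,240),(230+410/4,180+215/4)],[145,145]); print(P.round(1))
c,s=np.cos(p[2]),np.sin(p[2]); M=np.array([[c,s],[-s,c]]); print(((P[:,:2]-p[:2])@M.T).round(1))
# side image intensity profiles along the right bar line (x=+72, z=128) & x=40,z=145 for y from -190..-6
im=cv2.imread("pics/s4.png",0); viewer_im=cv2.cvtColor(viewer.capture("side"),cv2.COLOR_RGB2GRAY)
for x,z in((72,126),(50,145)):
    ys=np.arange(-150,4,3); uv=proj("side",tf(p,[(x,y,z) for y in ys])).astype(np.float32)
    for nm,i in(("s0",cv2.imread("pics/side0.png",0)),("s4",im),("now",viewer_im)):
        v=cv2.remap(i,uv[None,:,0],uv[None,:,1],cv2.INTER_LINEAR)[0]; print(x,nm,' '.join(map(str,v)))
```

```text
[[ 668.2 -206.3  145. ]
 [ 628.5 -165.   145. ]]
[[  68.9 -106.4]
 [  27.1  -67.3]]
72 s0 115 115 115 109 88 74 82 105 116 117 116 115 114 112 116 115 116 116 114 114 112 115 114 113 114 115 116 113 112 113 112 110 114 113 112 113 112 113 111 110 111 112 111 110 109 110 109 107 99 78 62 50
72 s4 120 120 123 123 118 109 92 81 78 83 87 93 96 97 103 103 105 108 109 110 110 110 113 115 115 117 117 118 118 118 119 120 121 122 122 123 116 105 92 78 69 69 74 82 92 104 110 115 118 120 121 120
72 now 125 125 125 123 123 124 124 122 122 124 124 126 125 123 125 125 123 123 122 122 123 122 122 122 123 123 115 93 77 77 98 119 124 120 112 108 126 144 148 147 141 148 151 147 140 146 149 146 139 145 146 132
50 s0 63 61 63 78 102 112 113 112 110 102 83 69 67 66 68 71 71 67 68 64 67 68 68 64 67 67 69 65 67 67 69 68 71 64 57 56 53 52 51 53 53 53 52 51 45 36 24 24 21 27 46 70
50 s4 75 80 87 91 93 99 100 101 103 105 107 109 111 112 112 113 116 116 116 118 118 120 120 121 122 123 123 125 122 123 122 122 121 120 118 118 112 99 81 70 67 65 62 67 70 77 85 91 101 109 118 119
50 now 71 76 72 72 73 75 71 75 73 74 74 70 70 73 75 78 77 71 72 74 75 72 70 66 63 69 85 107 120 120 118 118 120 126 143 150 147 145 148 150 147 141 131 113 93 78 70 70 72 73 70 74
```

Emit:
{"api": "carry_out", "payload": {
  "deltas": [
    [0.1,0,5,-0.1,-2,0,0],
    [0.1,0,10,-0.4,-4.1,0,0],
    [0.1,0,14,-0.7,-5.7,0,0],
    [0.1,0,14,-0.7,-5.7,0,0],
    [0.1,0,14,-0.7,-5.7,0,0]
  ]
}}

```text
time_s: 56.62
eef_pos: [455.5, -304.2, 164.3]
ee_rot: [0.047, 0.706, 0.047, -0.706]
force: [-1.6, 2.9, -1.2]
grip_width: 0.449
```

```bash
python3 -c "
from lev import *
state()"
```

```text
t 56.625 r 140.7 a 0.182 yaw-a 0.2 z 164.3 tool F [ 1.2 -3.1  1.2] [-0.8   0.42  1.52 -0.    1.19  0.64]
```

Emit:
{"api": "carry_out", "payload": {
  "deltas": [
    [0.1,0,5,-0.1,-2,0,0],
    [0.1,0,10,-0.4,-4.1,0,0],
    [0.1,0,14,-0.7,-5.7,0,0],
    [0.1,0,14,-0.7,-5.7,0,0],
    [0.1,0,14,-0.7,-5.7,0,0]
  ]
}}

```text
time_s: 57.25
eef_pos: [457.7, -317.4, 164.2]
ee_rot: [-0.081, -0.702, -0.082, 0.703]
force: [-3.4, 6.7, -0.4]
grip_width: 0.452
```

```bash
python3 -c "
from lev import *
state()"
```

```text
t 57.25 r 140.8 a 0.276 yaw-a 0.5 z 164.2 tool F [ 0.4 -7.3  1.8] [-0.82  0.44  1.49  0.    1.21  0.52]
```

Emit:
{"api": "carry_out", "payload": {
  "deltas": [
    [0.1,0,3,0,-1.2,0,0],
    [0.1,0,7,-0.2,-2.9,0,0],
    [0.1,0,7,-0.2,-2.9,0,0],
    [0.1,0,7,-0.2,-2.9,0,0],
    [0.1,0,7,-0.2,-2.9,0,0]
  ]
}}

```text
time_s: 57.88
eef_pos: [459.3, -323.9, 164.1]
ee_rot: [-0.099, -0.7, -0.1, 0.701]
force: [-5.4, 6.7, 1.6]
grip_width: 0.449
```

```bash
python3 -c "
from lev import *
state()"
```

```text
t 57.875 r 140.9 a 0.324 yaw-a 0.6 z 164.1 tool F [-1.6 -8.   3.3] [-0.82  0.45  1.48  0.    1.21  0.47]
```

Emit:
{"api": "carry_out", "payload": {
  "deltas": [
    [0.1,0,2,0,-0.8,0,0],
    [0.1,0,4,0,-1.6,0,0],
    [0.1,0,4,0,-1.6,0,0],
    [0.1,0,4,0,-1.6,0,0],
    [0.1,0,4,0,-1.6,0,0]
  ]
}}

```text
time_s: 58.5
eef_pos: [460.3, -327.5, 164.1]
ee_rot: [-0.108, -0.698, -0.11, 0.699]
force: [-5.9, 8.4, 0.9]
grip_width: 0.449
```

```bash
python3 -c "
from lev import *
state()"
```

```text
t 58.5 r 140.9 a 0.351 yaw-a 0.7 z 164.1 tool F [-0.9 -9.8  3. ] [-0.83  0.46  1.47  0.    1.22  0.43]
```

Emit:
{"api": "carry_out", "payload": {
  "deltas": [
    [0.1,0,2,0,-0.8,0,0],
    [0.1,0,4,0,-1.6,0,0],
    [0.1,0,4,0,-1.6,0,0],
    [0.1,0,4,0,-1.6,0,0],
    [0.1,0,4,0,-1.6,0,0]
  ]
}}

```text
time_s: 59.12
eef_pos: [461.5, -331.2, 164.1]
ee_rot: [-0.118, -0.696, -0.12, 0.698]
force: [-6.3, 9.9, 1.7]
grip_width: 0.447
```

```bash
python3 -c "
from lev import *
state()"
```

```text
t 59.125 r 140.9 a 0.378 yaw-a 0.7 z 164.1 tool F [ -1.6 -11.4   2.7] [-0.83  0.47  1.46  0.    1.22  0.4 ]
```

Emit:
{"api": "carry_out", "payload": {
  "deltas": [
    [0.1,0,2,0,-0.8,0,0],
    [0.1,0,4,0,-1.6,0,0],
    [0.1,0,4,0,-1.6,0,0],
    [0.1,0,4,0,-1.6,0,0],
    [0.1,0,4,0,-1.6,0,0]
  ]
}}

```text
time_s: 59.75
eef_pos: [463.4, -336.3, 164.3]
ee_rot: [-0.129, -0.695, -0.129, 0.695]
force: [-2.5, 1.8, -1.2]
grip_width: 0.448
```

```bash
python3 -c "
from lev import *
state()"
```

```text
t 59.75 r 140.8 a 0.417 yaw-a 0.1 z 164.3 tool F [ 1.2 -2.6  1.7] [-0.83  0.47  1.44 -0.    1.22  0.37]
```

Emit:
{"api": "carry_out", "payload": {
  "deltas": [
    [0.1,0,2,0,-0.8,0,0],
    [0.1,0,4,0,-1.6,0,0],
    [0.1,0,4,0,-1.6,0,0],
    [0.1,0,4,0,-1.6,0,0],
    [0.1,0,4,0,-1.6,0,0]
  ]
}}

```text
time_s: 60.38
eef_pos: [464.9, -340.0, 164.3]
ee_rot: [0.139, 0.693, 0.138, -0.693]
force: [-2.2, 2.3, -1.2]
grip_width: 0.445
```

Run:
```python
from lev import *
state()
i=cv2.cvtColor(viewer.capture("side"),cv2.COLOR_RGB2GRAY)
for x,z in((72,126),(72,145),(50,145),(0,195)):
    ys=np.arange(-105,10,2); uv=proj("side",tf(p,[(x,y,z) for y in ys])).astype(np.float32)
    v=cv2.remap(i,uv[None,:,0],uv[None,:,1],cv2.INTER_LINEAR)[0]; print(x,z,' '.join(map(str,v)))
```

```text
t 60.375 r 140.8 a 0.446 yaw-a 0.1 z 164.3 tool F [ 1.2 -3.   1.2] [-0.83  0.48  1.43 -0.    1.23  0.34]
72 126 123 123 123 122 120 114 106 93 79 70 68 69 70 73 77 81 83 86 90 92 93 95 96 96 100 101 102 102 102 101 102 101 102 99 97 93 90 86 81 79 76 76 74 81 89 96 101 106 112 117 120 119 119 120 121 121 121 119
72 145 117 114 112 107 103 94 87 77 70 71 69 68 69 72 72 71 72 72 72 73 74 72 74 75 76 78 79 81 86 89 93 97 101 103 109 111 115 115 117 118 119 118 117 118 119 120 120 120 119 118 117 113 111 111 110 110 108 108
50 145 67 69 75 81 84 87 90 92 94 95 97 99 100 103 105 107 109 109 111 112 112 113 113 113 114 114 116 117 118 118 118 119 120 119 120 120 120 118 115 111 105 98 90 84 78 75 74 80 84 90 97 103 110 113 118 119 120 119
0 195 116 118 119 122 121 121 121 121 123 123 122 123 123 123 124 128 126 125 126 126 125 124 122 122 121 121 120 119 117 117 117 117 115 113 107 99 88 77 72 68 66 65 67 68 67 67 66 67 68 70 72 74 74 81 89 96 102 107
```

Emit:
{"api": "carry_out", "payload": {
  "deltas": [
    [0.1,0,3,0,-1.2,0,0],
    [0.1,0,7,-0.2,-2.9,0,0],
    [0.1,0,7,-0.2,-2.9,0,0],
    [0.1,0,7,-0.2,-2.9,0,0],
    [0.1,0,7,-0.2,-2.9,0,0]
  ]
}}

```text
time_s: 61.05
eef_pos: [467.9, -346.5, 164.5]
ee_rot: [0.156, 0.69, 0.156, -0.69]
force: [1.2, 0.3, 0.7]
grip_width: 0.449
```

```bash
python3 -c "
from lev import *
state()"
```

```text
t 61.05 r 140.7 a 0.496 yaw-a 0.1 z 164.5 tool F [-0.7  0.3 -1.2] [-0.84  0.49  1.41  0.    1.23  0.29]
```

Emit:
{"api": "carry_out", "payload": {
  "deltas": [
    [0.1,0,3,0,-1.2,0,0],
    [0.1,0,7,-0.2,-2.9,0,0],
    [0.1,0,7,-0.2,-2.9,0,0],
    [0.1,0,7,-0.2,-2.9,0,0],
    [0.1,0,7,-0.2,-2.9,0,0]
  ]
}}

```text
time_s: 61.68
eef_pos: [471.0, -352.6, 164.3]
ee_rot: [-0.173, -0.686, -0.173, 0.686]
force: [-0.1, 0.4, -0.1]
grip_width: 0.453
```

```bash
python3 -c "
from lev import *
state()"
```

```text
t 61.675 r 140.7 a 0.544 yaw-a 0.2 z 164.3 tool F [ 0.1 -0.4 -0.1] [-0.84  0.51  1.39 -0.    1.24  0.23]
```

Emit:
{"api": "carry_out", "payload": {
  "deltas": [
    [0.1,0,-8,0,0,0,0],
    [0.1,-40,-8,0,0,0,0],
    [0.1,-90,-8,0,7,0,0],
    [0.1,-130,-8,0,17,0,0],
    [0.1,-150,-8,0,24,0,0]
  ]
}}

```text
time_s: 62.3
eef_pos: [467.2, -345.3, 316.8]
ee_rot: [0.026, 0.707, 0.025, -0.706]
force: [-0.9, -0.9, -0.4]
grip_width: 0.446
```

Run:
```python
from lev import *
for i in range(3):viewer.capture("wrist")
state(); s=ctrl.sense(); np.save("w13.npy",np.r_[s["eef_pos"],s["ee_rot"]])
w=bright(viewer.capture("wrist")[:,:,::-1],.6); cv2.imwrite("pics/w13raw.png",w)
t=bright(viewer.capture("top")[:,:,::-1],.6); cv2.imwrite("pics/t13.png",t); sd=bright(viewer.capture("side")[:,:,::-1],.6); cv2.imwrite("pics/s13.png",sd)
# mosaic: wrist 560x420 at 1x upscaled on the left; right: top crop & side crop of the press
o=np.zeros((600,800,3),np.uint8)
o[:420,:560]=w
o[:300,560:]=cv2.resize(t[150:275,290:390],(240,300),interpolation=cv2.INTER_CUBIC)
o[300:,560:]=cv2.resize(sd[195:320,270:370],(240,300),interpolation=cv2.INTER_CUBIC)
c=wproj(L(.5,0,187))[0].astype(int); print(c)
x0,y0=np.clip(c[0]-70,0,420),np.clip(c[1]-25,0,375)
o[420:,:560]=cv2.resize(w[y0:y0+45,x0:x0+140],(560,180),interpolation=cv2.INTER_CUBIC)
cv2.imwrite("pics/m13.png",o)
```

```text
t 62.45 r 140.9 a 0.486 yaw-a -20.3 z 314.6 tool F [-0.3  1.  -0.2] [-0.84  0.4   1.16 -0.    1.58  0.65]
[221  50]
```

View pics/m13.png

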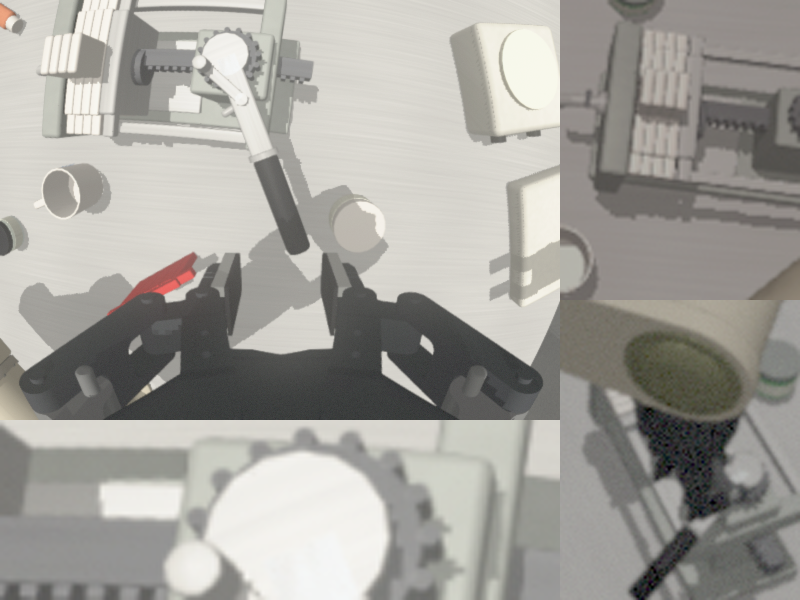

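Run:
```python
from lev import *
a=cv2.imread("pics/top0.png",0).astype(np.float32); b=cv2.cvtColor(viewer.capture("top"),cv2.COLOR_RGB2GRAY).astype(np.float32)
def prof(im,xs,ys,z):
    uv=proj("top",tf(p,[(x,y,z) for x in xs for y in ys])).astype(np.float32).reshape(len(xs),len(ys),2)
    return cv2.remap(im,uv[...,0],uv[...,1],cv2.INTER_CUBIC).mean(0)
for xs in (np.arange(25,56,3),np.arange(-55,-24,3)):
    y0=np.arange(-160,-100,2.); y1=np.arange(-95,-20,2.)
    print(xs[0],"before",dict(zip(y0.astype(int).tolist(),prof(a,xs,y0,145).round().astype(int).tolist())))
    print(xs[0],"now",dict(zip(y1.astype(int).tolist(),prof(b,xs,y1,145).round().astype(int).tolist())))
```

```text
25 before {-160: 85, -158: 85, -156: 82, -154: 82, -152: 85, -150: 88, -148: 89, -146: 90, -144: 88, -142: 84, -140: 88, -138: 96, -136: 101, -134: 101, -132: 100, -130: 102, -128: 105, -126: 107, -124: 97, -122: 74, -120: 54, -118: 53, -116: 60, -114: 65, -112: 70, -110: 77, -108: 84, -106: 88, -104: 90, -102: 90}
25 now {-95: 91, -93: 91, -91: 91, -89: 91, -87: 92, -85: 92, -83: 93, -81: 92, -79: 92, -77: 92, -75: 92, -73: 86, -71: 86, -69: 94, -67: 102, -65: 105, -63: 105, -61: 105, -59: 104, -57: 109, -55: 110, -53: 103, -51: 111, -49: 127, -47: 128, -45: 126, -43: 129, -41: 124, -39: 123, -37: 130, -35: 132, -33: 128, -31: 129, -29: 119, -27: 119, -25: 128, -23: 133, -21: 130}
-55 before {-160: 50, -158: 48, -156: 45, -154: 40, -152: 38, -150: 38, -148: 38, -146: 38, -144: 35, -142: 48, -140: 80, -138: 97, -136: 100, -134: 99, -132: 100, -130: 101, -128: 102, -126: 103, -124: 93, -122: 70, -120: 48, -118: 43, -116: 44, -114: 45, -112: 44, -110: 43, -108: 44, -106: 69, -104: 95, -102: 104}
-55 now {-95: 78, -93: 78, -91: 77, -89: 77, -87: 77, -85: 78, -83: 73, -81: 66, -79: 59, -77: 55, -75: 51, -73: 51, -71: 71, -69: 94, -67: 102, -65: 103, -63: 104, -61: 104, -59: 105, -57: 107, -55: 101, -53: 90, -51: 103, -49: 123, -47: 132, -45: 133, -43: 130, -41: 113, -39: 109, -37: 120, -35: 131, -33: 134, -31: 133, -29: 114, -27: 109, -25: 123, -23: 131, -21: 133}
```

Emit:
{"api": "carry_out", "payload": {
  "deltas": [
    [0.1,30,0,0,-10,0,0],
    [0.1,60,0,0,-20,0,0],
    [0.1,100,0,0,-24,0,0],
    [0.1,140,0,0,-24,0,0],
    [0.1,149,0,0,-24,0,0]
  ]
}}

```text
time_s: 63.28
eef_pos: [466.3, -344.5, 162.5]
ee_rot: [-0.172, -0.685, -0.175, 0.686]
force: [0.4, -0.2, 0.5]
grip_width: 0.452
```

Emit:
{"api": "carry_out", "payload": {
  "deltas": [
    [0.1,0,-18.6,-1.2,7.6,0,0],
    [0.1,0,-36.8,-4.9,15.2,0,0],
    [0.1,0,-54.4,-11,22.9,0,0],
    [0.1,0,-71,-19.3,30.5,0,0],
    [0.1,0,-86.4,-29.8,38.1,0,0]
  ]
}}

```text
time_s: 63.9
eef_pos: [452.7, -255.4, 166.7]
ee_rot: [-0.061, 0.705, -0.062, -0.704]
force: [0.5, -1.0, -0.2]
grip_width: 0.453
```

```bash
python3 -c "
from lev import *
state()"
```

```text
t 63.9 r 145.5 a -0.16 yaw-a 2.2 z 166.7 tool F [ 0.2  0.9 -0.7] [-0.74  0.36  1.61 -0.    1.17  1.01]
```

Emit:
{"api": "carry_out", "payload": {
  "deltas": [
    [0.1,0,-14,-0.7,5.7,0,0],
    [0.1,0,-27.8,-2.8,11.5,0,0],
    [0.1,0,-41.4,-6.3,17.2,0,0],
    [0.1,0,-54.5,-11,22.9,0,0],
    [0.1,0,-54.5,-11,22.9,0,0]
  ]
}}

```text
time_s: 64.53
eef_pos: [472.9, -203.3, 166.3]
ee_rot: [-0.197, 0.679, -0.198, -0.678]
force: [-0.0, -0.1, -0.6]
grip_width: 0.448
```

```bash
python3 -c "
from lev import *
state()"
```

```text
t 64.525 r 147.6 a -0.543 yaw-a 1.7 z 166.3 tool F [ 0.6  0.1 -0. ] [-0.63  0.35  1.62  0.    1.17  1.5 ]
```

Emit:
{"api": "carry_out", "payload": {
  "deltas": [
    [0.1,0,10,-0.4,-4.1,0,0],
    [0.1,0,20,-1.4,-8.2,0,0],
    [0.1,0,27.8,-2.8,-11.5,0,0],
    [0.1,0,27.8,-2.8,-11.5,0,0],
    [0.1,0,27.8,-2.8,-11.5,0,0]
  ]
}}

```text
time_s: 65.15
eef_pos: [459.7, -228.6, 165.5]
ee_rot: [-0.129, 0.695, -0.13, -0.695]
force: [0.5, -0.2, -0.4]
grip_width: 0.448
```

Emit:
{"api": "carry_out", "payload": {
  "deltas": [
    [0.1,0,5,-0.1,-2,0,0],
    [0.1,0,10,-0.4,-4.1,0,0],
    [0.1,0,14,-0.7,-5.7,0,0],
    [0.1,0,14,-0.7,-5.7,0,0],
    [0.1,0,14,-0.7,-5.7,0,0]
  ]
}}

```text
time_s: 65.78
eef_pos: [455.4, -241.7, 165.3]
ee_rot: [-0.095, 0.701, -0.095, -0.701]
force: [0.7, 1.2, 1.4]
grip_width: 0.454
```

```bash
python3 -c "
from lev import *
state()"
```

```text
t 65.775 r 146.5 a -0.256 yaw-a 2.2 z 165.3 tool F [-1.4 -1.4 -0.4] [-0.72  0.35  1.62 -0.    1.17  1.12]
```

Emit:
{"api": "carry_out", "payload": {
  "deltas": [
    [0.1,0,3,0,-1.2,0,0],
    [0.1,0,7,-0.2,-2.9,0,0],
    [0.1,0,10,-0.4,-4.1,0,0],
    [0.1,0,10,-0.4,-4.1,0,0],
    [0.1,0,10,-0.4,-4.1,0,0]
  ]
}}

```text
time_s: 66.4
eef_pos: [453.0, -251.5, 165.2]
ee_rot: [0.07, -0.704, 0.07, 0.704]
force: [-1.8, 3.5, 0.4]
grip_width: 0.45
```

```bash
python3 -c "
from lev import *
state()"
```

```text
t 66.4 r 146.2 a -0.187 yaw-a 2.4 z 165.2 tool F [-0.4 -3.1  2.4] [-0.73  0.36  1.61 -0.    1.17  1.04]
```

Emit:
{"api": "carry_out", "payload": {
  "deltas": [
    [0.1,0,3,0,-1.2,0,0],
    [0.1,0,6,-0.1,-2.4,0,0],
    [0.1,0,6,-0.1,-2.4,0,0],
    [0.1,0,6,-0.1,-2.4,0,0],
    [0.1,0,6,-0.1,-2.4,0,0]
  ]
}}

```text
time_s: 67.03
eef_pos: [451.9, -257.3, 165.2]
ee_rot: [0.055, -0.705, 0.055, 0.705]
force: [-1.4, 4.3, 0.3]
grip_width: 0.448
```

```bash
python3 -c "
from lev import *
state()"
```

```text
t 67.025 r 146.0 a -0.146 yaw-a 2.5 z 165.2 tool F [-0.3 -4.   2. ] [-0.74  0.36  1.61 -0.    1.17  0.98]
```

Emit:
{"api": "carry_out", "payload": {
  "deltas": [
    [0.1,0,3,0,-1.2,0,0],
    [0.1,0,6,-0.1,-2.4,0,0],
    [0.1,0,6,-0.1,-2.4,0,0],
    [0.1,0,6,-0.1,-2.4,0,0],
    [0.1,0,6,-0.1,-2.4,0,0]
  ]
}}

```text
time_s: 67.65
eef_pos: [451.0, -263.2, 165.2]
ee_rot: [0.04, -0.706, 0.04, 0.706]
force: [-2.9, 5.0, 0.1]
grip_width: 0.449
```

```bash
python3 -c "
from lev import *
state()"
```

```text
t 67.65 r 145.8 a -0.106 yaw-a 2.6 z 165.2 tool F [-0.1 -4.6  3.4] [-0.75  0.37  1.6   0.    1.17  0.93]
```

Emit:
{"api": "carry_out", "payload": {
  "deltas": [
    [0.1,0,3,0,-1.2,0,0],
    [0.1,0,6,-0.1,-2.4,0,0],
    [0.1,0,9,-0.3,-3.6,0,0],
    [0.1,0,9,-0.3,-3.6,0,0],
    [0.1,0,9,-0.3,-3.6,0,0]
  ]
}}

```text
time_s: 68.28
eef_pos: [450.1, -271.9, 165.1]
ee_rot: [0.018, -0.706, 0.017, 0.707]
force: [-2.1, 6.6, 0.4]
grip_width: 0.45
```

```bash
python3 -c "
from lev import *
state()"
```

```text
t 68.275 r 145.6 a -0.045 yaw-a 2.7 z 165.1 tool F [-0.4 -6.5  2.5] [-0.77  0.38  1.59  0.    1.18  0.85]
```

Emit:
{"api": "carry_out", "payload": {
  "deltas": [
    [0.1,0,3,0,-1.2,0,0],
    [0.1,0,6,-0.1,-2.4,0,0],
    [0.1,0,6,-0.1,-2.4,0,0],
    [0.1,0,6,-0.1,-2.4,0,0],
    [0.1,0,6,-0.1,-2.4,0,0]
  ]
}}

```text
time_s: 68.9
eef_pos: [450.0, -278.2, 165.1]
ee_rot: [0.003, -0.707, 0.003, 0.707]
force: [-1.8, 4.1, -1.3]
grip_width: 0.453
```

```bash
python3 -c "
from lev import *
state()"
```

```text
t 68.9 r 145.3 a -0.002 yaw-a 2.6 z 165.1 tool F [ 1.3 -4.1  1.8] [-0.78  0.38  1.58 -0.    1.18  0.8 ]
```

```bash
cat > trav.py <<'E'
from lev import *
def prof(im,xs,ys,z):
    uv=proj("top",tf(p,[(x,y,z) for x in xs for y in ys])).astype(np.float32).reshape(len(xs),len(ys),2)
    return cv2.remap(im,uv[...,0],uv[...,1],cv2.INTER_CUBIC).mean(0)
def go():
    b=cv2.cvtColor(viewer.capture("top"),cv2.COLOR_RGB2GRAY).astype(np.float32); cv2.imwrite("pics/tl.png",b)
    for xs in (np.arange(25,56,3),np.arange(-55,-24,3)):
        y1=np.arange(-95,-4,2.)
        print(xs[0],"now",dict(zip(y1.astype(int).tolist(),prof(b,xs,y1,145).round().astype(int).tolist())))
if __name__=="__main__": state(); go(); state()
E
python3 trav.py
```

```text
t 68.9 r 145.3 a -0.002 yaw-a 2.6 z 165.1 tool F [ 1.3 -4.1  1.8] [-0.78  0.38  1.58 -0.    1.18  0.8 ]
25 now {-95: 91, -93: 91, -91: 91, -89: 91, -87: 92, -85: 92, -83: 93, -81: 92, -79: 92, -77: 92, -75: 92, -73: 86, -71: 86, -69: 94, -67: 102, -65: 105, -63: 105, -61: 105, -59: 104, -57: 109, -55: 110, -53: 103, -51: 110, -49: 127, -47: 128, -45: 126, -43: 129, -41: 124, -39: 123, -37: 130, -35: 132, -33: 128, -31: 129, -29: 119, -27: 119, -25: 128, -23: 133, -21: 130, -19: 129, -17: 123, -15: 122, -13: 130, -11: 134, -9: 132, -7: 133, -5: 109}
-55 now {-95: 78, -93: 78, -91: 77, -89: 77, -87: 77, -85: 77, -83: 73, -81: 65, -79: 59, -77: 55, -75: 51, -73: 51, -71: 71, -69: 93, -67: 102, -65: 103, -63: 104, -61: 104, -59: 105, -57: 107, -55: 101, -53: 90, -51: 103, -49: 123, -47: 132, -45: 133, -43: 130, -41: 113, -39: 109, -37: 120, -35: 131, -33: 134, -31: 133, -29: 114, -27: 110, -25: 122, -23: 131, -21: 132, -19: 129, -17: 114, -15: 113, -13: 123, -11: 132, -9: 139, -7: 139, -5: 111}
t 68.95 r 145.3 a -0.002 yaw-a 2.6 z 165.1 tool F [ 1.5 -4.2  2.1] [-0.78  0.38  1.58 -0.    1.18  0.8 ][ WARN:0@1.752] global loadsave.cpp:1063 imwrite_ Unsupported depth image for selected encoder is fallbacked to CV_8U.
```

```bash
python3 - <<'E'
from lev import *
from scipy.optimize import least_squares
w=np.load("w13.npy")
for dz in(0,13):
    s=dict(eef_pos=w[:3]+[0,0,dz],ee_rot=w[3:])
    g=lambda a:(wproj([L(a[0],185,181),L(a[0],95,181)],s)-[(297,250),(263,160)]).ravel()
    q=least_squares(g,[.4]); print(q.x,g(q.x).round(1)); a=q.x[0]
    for al in(-.45,0,.3,.45): print(al,wproj(post(a,al),s).round(0))
    print("hub",wproj(L(a,0,187),s))
E
python3 trav.py >/dev/null; python3 -c "
from lev import *
state()"
```

```text
[0.48058782] [-0.4 -1.  -1.5 -4.4]
-0.45 [[241.  41.]]
0 [[216.  45.]]
0.3 [[202.  54.]]
0.45 [[196.  60.]]
hub [[221.64603871  51.9231311 ]]
[0.47417596] [-2.2 -5.6 -1.3 -5.5]
-0.45 [[243.  45.]]
0 [[219.  49.]]
0.3 [[206.  57.]]
0.45 [[200.  63.]]
hub [[224.2430619   55.14740829]]
t 69.0 r 145.3 a -0.002 yaw-a 2.6 z 165.1 tool F [ 0.7 -4.4  2.9] [-0.78  0.38  1.58 -0.    1.18  0.8 ][ WARN:0@1.786] global loadsave.cpp:1063 imwrite_ Unsupported depth image for selected encoder is fallbacked to CV_8U.
```

Emit:
{"api": "carry_out", "payload": {
  "deltas": [
    [0.1,0,3,0,-1.2,0,0],
    [0.1,0,6,-0.1,-2.4,0,0],
    [0.1,0,9,-0.3,-3.6,0,0],
    [0.1,0,9,-0.3,-3.6,0,0],
    [0.1,0,9,-0.3,-3.6,0,0]
  ]
}}

```text
time_s: 69.62
eef_pos: [450.3, -287.3, 165.1]
ee_rot: [-0.019, -0.707, -0.019, 0.707]
force: [-2.3, 4.3, -1.4]
grip_width: 0.457
```

```bash
python3 -c "
from lev import *
state()"
```

```text
t 69.625 r 144.7 a 0.061 yaw-a 2.6 z 165.1 tool F [ 1.4 -4.4  2.1] [-0.79  0.39  1.57 -0.    1.18  0.73]
```

Emit:
{"api": "carry_out", "payload": {
  "deltas": [
    [0.1,0,3,0,-1.2,0,0],
    [0.1,0,6,-0.1,-2.4,0,0],
    [0.1,0,9,-0.3,-3.6,0,0],
    [0.1,0,9,-0.3,-3.6,0,0],
    [0.1,0,9,-0.3,-3.6,0,0]
  ]
}}

```text
time_s: 70.25
eef_pos: [451.4, -296.6, 165.4]
ee_rot: [0.041, 0.706, 0.041, -0.706]
force: [-0.8, 0.9, -1.1]
grip_width: 0.449
```

```bash
python3 trav.py 2>/dev/null
```

```text
t 70.25 r 144.0 a 0.125 yaw-a 2.5 z 165.4 tool F [ 1.1 -1.   0.7] [-0.8   0.4   1.55 -0.    1.19  0.66]
25 now {-95: 91, -93: 91, -91: 91, -89: 91, -87: 92, -85: 92, -83: 93, -81: 93, -79: 92, -77: 92, -75: 92, -73: 86, -71: 86, -69: 94, -67: 102, -65: 105, -63: 105, -61: 105, -59: 104, -57: 109, -55: 111, -53: 103, -51: 111, -49: 127, -47: 128, -45: 126, -43: 130, -41: 124, -39: 124, -37: 130, -35: 133, -33: 129, -31: 129, -29: 119, -27: 119, -25: 128, -23: 133, -21: 130, -19: 129, -17: 123, -15: 122, -13: 130, -11: 134, -9: 132, -7: 133, -5: 110}
-55 now {-95: 78, -93: 78, -91: 77, -89: 77, -87: 77, -85: 78, -83: 74, -81: 66, -79: 59, -77: 55, -75: 51, -73: 52, -71: 71, -69: 94, -67: 102, -65: 103, -63: 104, -61: 104, -59: 105, -57: 107, -55: 101, -53: 90, -51: 103, -49: 124, -47: 133, -45: 134, -43: 130, -41: 113, -39: 110, -37: 120, -35: 131, -33: 134, -31: 133, -29: 115, -27: 110, -25: 123, -23: 132, -21: 133, -19: 129, -17: 114, -15: 113, -13: 123, -11: 133, -9: 139, -7: 139, -5: 111}
t 70.3 r 144.0 a 0.125 yaw-a 2.5 z 165.4 tool F [ 1.5 -2.4  0.5] [-0.8   0.4   1.55 -0.    1.19  0.66]
```

Emit:
{"api": "carry_out", "payload": {
  "deltas": [
    [0.1,0,-8,0,0,0,0],
    [0.1,-40,-8,0,0,0,0],
    [0.1,-90,-8,0,0,0,0],
    [0,-130,-8,0,0,0,0],
    [0,-150,-8,0,0,0,0]
  ]
}}

```text
time_s: 70.92
eef_pos: [450.7, -288.4, 318.0]
ee_rot: [0.043, 0.707, 0.04, -0.705]
force: [0.5, 0.4, -0.3]
grip_width: 0.5
```

```bash
cat > jug.py <<'E'
from lev import *
t=cv2.cvtColor(viewer.capture("top"),cv2.COLOR_RGB2GRAY)
t0=cv2.imread("pics/top0.png",0)
for nm,im in(("t0",t0),("now",t)):
    g=im[225:300,245:330]; c=cv2.HoughCircles(cv2.resize(g,None,fx=4,fy=4,interpolation=cv2.INTER_CUBIC),cv2.HOUGH_GRADIENT,1,200,param1=60,param2=15,minRadius=48,maxRadius=66)
    if c is not None:
        for x,y,r in c[0]: u=(245+x/4,225+y/4); print(nm,u,r/4,back("top",[u],72).round(1))
np.save("topnow.npy",t)
np.set_printoptions(linewidth=250)
print(t[242:276:1,258:312:2])
E
python3 jug.py
python3 - <<'E'
from lev import *
w=np.load("w13.npy"); s=dict(eef_pos=w[:3],ee_rot=w[3:])
print(wback([(63,192),(38,206)],[72,60],s).round(1)); state()
E
```

```text
t0 (np.float32(289.125), np.float32(257.875)) 12.95 [[432.3 -30.1  72. ]]
now (np.float32(289.125), np.float32(257.625)) 12.675 [[432.9 -30.   72. ]]
[[100  99 100 100 100  99 100  99  98  98  99  99  98  99  99  99  98  98  98  98  98  99  99  99 100 100 100]
 [ 99  98  99  99  99  99  98  99  99  99  99  98  99  97 105 110 108 103  99  98  99 100 100 100 100 100  99]
 [100  99  99  98  98  97  97  98  98  99  98  98 100 111 107 108 107 109 107  99 100 100  99 100 100 100 100]
 [101 101 101 100 100  99  98  99  98  98  98  98 114 117  83  63  69  93 108 112  99  99  99  99 100 100 100]
 [101 101 102 101 101 100 101 100 100 100  99 110 114  72  56  57  58  58  82 116 102  98  98  98  99  99  99]
 [ 99  99  99  99  99  99 100  99 100 100 103 118  71  57  58  57  57  57  56  77 110  99  99  98  98  98  99]
 [100  99  99  99  98  98  98  98  98  98 110  90  57  57  58  64  56  57  57  57 101 103  99  99  99  99 100]
 [100 100  99 100  99  98  99  99  98  95 116  56  57  70  69  76  65  63  57  57  69 114  98  98  99  99  99]
 [ 98  99  98  98  98  99  99  99  99 100 107  55  63  85  80 
[... 2271 characters left out ...]
101 100 100 100  93  62  61  62  79  88 100  87  55  85 119 110 112 119  81  67  61  61  61  78 100  99 100]
 [101 100 102 102 101  79  73  79 100 100 100 100  59  58  60  67  66  68  58  60  60  61  61  86  99  99  99]
 [101 102 102 102 101 101  93 101 101 100 100  99  72  62  63  65  57  71  61  61  61  61  61  98  99  99  99]
 [101 101 101 101 100 101 101 101 101 100 100  99  92  60  68  73  61  61  61  61  61  61  78  99  99  99 100]
 [101 101 101 101 100 100 100 100  99 100  99 100  99  78  61  61  61  60  61  61  60  68  98  99  99  99 100]]
[[437.  -37.3  72. ]
 [409.   28.5  60. ]]
t 70.975 r 144.1 a 0.07 yaw-a 5.7 z 319.7 tool F [-2.2 -0.5  0.2] [-0.79  0.29  1.3  -0.    1.54  0.67]
```

Run:
```python
from lev import *
print("top",back("top",[(289.1,257.3),(267.5,262.5)],[72,65]).round(1))
s6=dict(eef_pos=np.array([602.5,-176.35,257.95]),ee_rot=[-0.486,-0.513,-0.487,0.513])
s8=dict(eef_pos=np.array([603.5,-118.3,281.6]),ee_rot=[-0.486,-0.513,-0.486,0.514])
for dz in (0,8):
    for nm,s,px in(("w6",s6,[(170,102),(153,44)]),("w8",s8,[(189,176),(168,116)])):
        q=dict(s); q["eef_pos"]=s["eef_pos"]+[0,0,dz]; print(nm,dz,wback(np.array(px)*.7,[72,65],q).round(1).tolist())
```

```text
top [[433.8 -29.9  72. ]
 [416.3  26.4  65. ]]
w6 0 [[434.9, -30.2, 72.0], [416.0, 24.2, 65.0]]
w8 0 [[437.6, -30.8, 72.0], [417.9, 23.3, 65.0]]
w6 8 [[430.7, -28.3, 72.0], [411.5, 27.4, 65.0]]
w8 8 [[433.7, -30.3, 72.0], [413.7, 25.0, 65.0]]
```

Run:
```python
from lev import *
plan((435,-130,280,-35),(414,30,200,18.4),(414,30,28,18.4))
```

```text
(435, -130, 280, -35) [  38.8 -159.7   -2.5] rot [-48.3  -0.1  -0.4] n 2.6
(414, 30, 200, 18.4) [  80. -109. -119.] rot [-53.4   0.    0. ] n 2.9
(414, 30, 28, 18.4) [172.   0.   0.] rot [0. 0. 0.] n 2.8
```

Emit:
{"api": "carry_out", "payload": {
  "deltas": [
    [-0.2,8,-32,0,-9.6,0,0],
    [-0.2,16,-64,-1,-19.2,0,0],
    [-0.2,24,-96,-1.5,-29,0,0],
    [-0.2,32,-128,-2,-38.6,0,0],
    [-0.2,39,-160,-2.5,-48.3,0,0]
  ]
}}

```text
time_s: 71.6
eef_pos: [433.8, -127.9, 275.6]
ee_rot: [0.328, 0.626, 0.328, -0.626]
force: [0.8, -0.3, -0.9]
grip_width: 0.599
```

Emit:
{"api": "carry_out", "payload": {
  "deltas": [
    [-0.2,16,-22,-24,-10.6,0,0],
    [-0.2,32,-44,-48,-21.2,0,0],
    [-0.2,48,-66,-72,-31.8,0,0],
    [-0.2,64,-88,-96,-42.4,0,0],
    [-0.2,80,-109,-119,-53,0,0]
  ]
}}

```text
time_s: 72.22
eef_pos: [412.6, 32.0, 195.5]
ee_rot: [0.574, 0.414, 0.573, -0.414]
force: [0.7, 0.4, 0.8]
grip_width: 0.598
```

Run:
```python
from lev import *
for i in range(4): viewer.capture("wrist")
s=ctrl.sense(); im=viewer.capture("wrist")[:,:,::-1]; cv2.imwrite("pics/w14.png",im); np.save("w14.npy",np.r_[s["eef_pos"],s["ee_rot"]])
plan((414,30,200,18.4),(414,30,28,18.4)); print(s["eef_pos"],s["joints"].round(2))
print("pred rim",wproj([(434,-30,72)],s),"handle",wproj([(413.7,30.7,65)],s))
g=cv2.cvtColor(im,cv2.COLOR_BGR2GRAY)
np.set_printoptions(linewidth=250)
c=wproj([(413.7,30.7,65)],s)[0].astype(int); print(c); print(g[max(0,c[1]-60):c[1]+60:5,max(0,c[0]-90):c[0]+90:6])
```

```text
(414, 30, 200, 18.4) [-3.4  0.5  0.6] rot [-0.5  0.  -0. ] n 0.1
(414, 30, 28, 18.4) [172.   0.   0.] rot [0. 0. 0.] n 2.8
[413.06485312  30.92505846 196.26949575] [-0.21  0.1   1.86 -0.    1.18 -0.52]
pred rim [[281.80045702 275.8487314 ]] handle [[281.09911581 205.54716871]]
[281 205]
[[175 179 180 183 178 184 185 184 187 184 185 180 183 180 182 183 177 182 178 179 177 182 177 174 179 176 180 182 176 181]
 [181 181 180 182 180 181 180 183 181 183 179 182 178 180 182 178 183 177 180 184 177 182 180 178 178 180 178 185 176 184]
 [179 180 183 181 182 177 182 184 179 181 180 183 177 178 179 175 175 178 181 182 180 182 181 180 177 181 177 180 180 181]
 [178 176 182 178 182 179 181 183 177 182 180 186 179 180 181 175 179 179 181 177 179 176 175 179 175 180 182 178 179 178]
 [175 176 180 177 184 182 183 184 183 183 180 180 182 182 181 179 177 178 180 177 179 180 176 179 176 178 185 176 182 179]
 [121 179 178 178 180 175 182 180 181 178 179 177 178 181 177 180 178 183 185 178 182 182 178 175 179 176 181 178 180 178]
 [112 113 153 181 176 178 182 177 180 179 183 176 178 178 177 174 178 179 
[... 1440 characters left out ...]
108 107  99 103 105 116 114 108 105 105 117 133 172 175 175 175 169 175 174 174 176]
 [107 110 106 107 108 105 109 109 110 109  96 101 108 143 182 203 197 148 127 111 118 173 174 175 174 169 173 175 179 180]
 [108 106 106 107 108 106 107 107 108 108  98 135 216 225 225 225 225 225 220 142 117 178 172 175 177 173 177 173 177 173]
 [109 105 110 110 109 108 108 107 108 108 130 224 224 225 225 226 225 225 223 143 221 120 175 174 168 174 174 174 175 177]
 [110 107 109 103  85  51 106 109 108 100 111 224 224 224 225 225 225 225 225 142 102 214 175 175 165  76 102 170 176 176]
 [109 106 106  85  83  39 103 110 109 137 115 223 224 225 224 225 224 225 225 141  99 179 174 175 126  50  97  99 175 174]]
```

Emit:
{"api": "carry_out", "payload": {
  "deltas": [
    [-0.2,50,0,0.5,-0.5,0,0],
    [-0.2,100,0,0.5,-0.5,0,0],
    [-0.2,145,0,0.5,-0.5,0,0],
    [-0.2,168,0,0.5,-0.5,0,0],
    [-0.2,168,0,0.5,-0.5,0,0]
  ]
}}

```text
time_s: 73.1
eef_pos: [413.0, 29.7, 27.6]
ee_rot: [0.573, 0.414, 0.574, -0.414]
force: [-0.4, -0.6, -0.4]
grip_width: 0.6
```

Emit:
{"api": "carry_out", "payload": {
  "deltas": [
    [1,0,0,0,0,0,0],
    [1,0,0,0,0,0,0],
    [1,0,0,0,0,0,0],
    [1,0,0,0,0,0,0],
    [1,0,0,0,0,0,0]
  ],
  "newtons": 40
}}

```text
time_s: 73.72
eef_pos: [414.0, 30.2, 29.3]
ee_rot: [0.575, 0.413, 0.573, -0.413]
force: [-1.3, 0.1, 7.5]
grip_width: 0.133
```

Run:
```python
from lev import *
s=ctrl.sense(); print(s["eef_pos"],s["force"],s["grip_width"]*85)
A=rot(s["ee_rot"]); c=s["eef_pos"]+A[:,2]*64; print("jug centre est (tool z toward jug):",c)
sp=tf(p,(0,79,87))[0]; print("spout",sp)
```

```text
[413.96203855  30.17411137  29.26220248] [-1.26495424  0.06943546  7.45765977] 11.301197302242905
jug centre est (tool z toward jug): [434.27660885 -30.51617672  29.34685432]
spout [609.1534841  -17.50926182  87.        ]
```

Run:
```python
from lev import *
s8=dict(eef_pos=np.array([603.5,-118.3,281.6]),ee_rot=[-0.486,-0.513,-0.486,0.514])
for dz in(0,8,13):
    q=dict(s8); q["eef_pos"]=s8["eef_pos"]+[0,0,dz]; print(wback(np.array([(400,128),(400,135)])*.7,[112,95],q).round(1).tolist())
print(back("top",[(286+12/3.012,150+125/3),(286+8/3.012,150+125/3)],[95,95]).round(1))
A=rot(ctrl.sense()["ee_rot"]); y=np.degrees(np.arctan2(A[1,1],A[0,1])); print(y)
plan((414,30.2,36,y),(420,56,36,y),(505,57,36,y),(589,55,36,y),(589,43.2,36,y))
```

```text
[[608.5, -15.4, 112.0], [608.3, -18.5, 95.0]]
[[608.5, -14.5, 112.0], [608.3, -17.7, 95.0]]
[[608.5, -14.0, 112.0], [608.3, -17.2, 95.0]]
[[608.3 -19.3  95. ]
 [608.  -15.7  95. ]]
18.50682694242051
(414, 30.2, 36, np.float64(18.50682694242051)) [-6.7  0.1 -0. ] rot [-0.   0.1 -0.1] n 0.1
(420, 56, 36, np.float64(18.50682694242051)) [  0.   13.9 -22.6] rot [0. 0. 0.] n 0.4
(505, 57, 36, np.float64(18.50682694242051)) [ 0.  80.9 26. ] rot [0. 0. 0.] n 1.4
(589, 55, 36, np.float64(18.50682694242051)) [ 0.  79.  28.6] rot [0. 0. 0.] n 1.3
(589, 43.2, 36, np.float64(18.50682694242051)) [ 0.  -3.7 11.2] rot [0. 0. 0.] n 0.2
```

Emit:
{"api": "carry_out", "payload": {
  "deltas": [
    [1,-3,0,0,0,0,0],
    [1,-6.5,0,0,0,0,0],
    [1,-6.5,4,-7,0,0,0],
    [1,-6.5,9,-15,0,0,0],
    [1,-6.5,14,-22.6,0,0,0]
  ]
}}

```text
time_s: 74.35
eef_pos: [419.4, 57.1, 34.7]
ee_rot: [0.574, 0.413, 0.574, -0.413]
force: [-0.5, -0.0, -0.7]
grip_width: 0.138
```

Emit:
{"api": "carry_out", "payload": {
  "deltas": [
    [1,0,12,4,0,0,0],
    [1,0,30,10,0,0,0],
    [1,0,50,16,0,0,0],
    [1,0,70,22,0,0,0],
    [1,0,81,26,0,0,0]
  ]
}}

```text
time_s: 74.97
eef_pos: [505.7, 57.2, 34.6]
ee_rot: [0.574, 0.413, 0.574, -0.413]
force: [-0.6, -0.4, -2.0]
grip_width: 0.136
```

Emit:
{"api": "carry_out", "payload": {
  "deltas": [
    [1,0,18,6,0,0,0],
    [1,0,38,13,0,0,0],
    [1,0,58,20,0,0,0],
    [1,0,72,26,0,0,0],
    [1,0,79,28.6,0,0,0]
  ]
}}

```text
time_s: 75.6
eef_pos: [588.9, 55.1, 34.5]
ee_rot: [0.574, 0.413, 0.574, -0.413]
force: [0.6, -0.0, -1.2]
grip_width: 0.134
```

Run:
```python
from lev import *
viewer.capture("wrist"); viewer.capture("wrist")
s=ctrl.sense(); print(s["eef_pos"],s["force"],s["grip_width"]*85)
plan((588.2,40.7,36,18.5),(588.2,40.7,29.5,18.5))
```

```text
[588.64779941  55.15121951  34.56316003] [-0.2263852  -0.44454819 -0.28912962] 11.124475386973264
(588.2, 40.7, 36, 18.5) [-1.4 -5.  13.6] rot [-0. -0.  0.] n 0.2
(588.2, 40.7, 29.5, 18.5) [6.5 0.  0. ] rot [0. 0. 0.] n 0.1
```

Emit:
{"api": "carry_out", "payload": {
  "deltas": [
    [1,0,-2.5,7,0,0,0],
    [1,0,-5,13.6,0,0,0],
    [1,2,-5,13.6,0,0,0],
    [1,4,-5,13.6,0,0,0],
    [1,5.5,-5,13.6,0,0,0]
  ]
}}

```text
time_s: 76.32
eef_pos: [587.9, 41.0, 29.3]
ee_rot: [0.574, 0.413, 0.574, -0.413]
force: [-3.6, 0.9, 10.4]
grip_width: 0.137
```

Emit:
{"api": "carry_out", "payload": {
  "deltas": [
    [1,0.5,0,0,0,0,0],
    [0.4,0.5,0,0,0,0,0],
    [0.2,0.5,0,0,0,0,0],
    [0,0.5,0,0,0,0,0],
    [0,0.5,0,0,0,0,0]
  ]
}}

```text
time_s: 76.95
eef_pos: [588.0, 40.8, 28.7]
ee_rot: [0.574, 0.413, 0.574, -0.413]
force: [-0.4, -0.0, -0.1]
grip_width: 0.502
```

Emit:
{"api": "carry_out", "payload": {
  "deltas": [
    [0,-20,0,0,0,0,0],
    [0,-60,0,0,0,0,0],
    [0,-110,0,0,0,0,0],
    [0,-160,0,-10,0,0,0],
    [0,-200,0,-30,0,0,0]
  ]
}}

```text
time_s: 77.58
eef_pos: [578.6, 69.1, 231.0]
ee_rot: [0.574, 0.414, 0.573, -0.413]
force: [0.4, -0.3, -0.1]
grip_width: 0.5
```

Run:
```python
from lev import *
for i in range(4): viewer.capture("wrist")
s=ctrl.sense(); print(s["eef_pos"],s["force"],s["grip_width"]*85)
plan((440,250,280,18.5))
im=viewer.capture("wrist")[:,:,::-1]; cv2.imwrite("pics/w15.png",im)
print("pred jug rim ctr",wproj([(608.5,-20,72)],s),"rim pts",wproj([(608.5+38,-20,72),(608.5-38,-20,72),(608.5,18,72)],s).round(),"tip",wproj([(608.5,-18,100)],s))
g=cv2.cvtColor(im,cv2.COLOR_BGR2GRAY); c=wproj([(608.5,-20,72)],s)[0].astype(int)
np.set_printoptions(linewidth=250); print(c); print(g[c[1]-60:min(420,c[1]+60):4,c[0]-80:c[0]+80:5])
```

```text
[578.44080648  69.35068646 228.94183097] [ 0.45222281  0.0373497  -0.53359431] 42.300542749117554
(440, 250, 280, 18.5) [ -51.2  -73.8 -215.3] rot [ 0.  0. -0.] n 3.7
pred jug rim ctr [[280.62179699 287.64382176]] rim pts [[315. 297.]
 [246. 277.]
 [293. 256.]] tip [[281.264795  299.6455209]]
[280 287]
[[109 111 110 113 112 111 111 113 114 112 114 114 138 165 115 129 147 141 181 186 180 186 181 184 186 184 185 183 187 181 183 186]
 [111 111 111 111 112 111 111 114 112 113 113 175 176 171 116 127 146 139 183 183 183 188 185 188 188 182 186 184 190 183 183 185]
 [111 110 112 109 111 112 111 114 111 110 126 178 177 170 108 174 147 139 122 173 186 185 181 186 188 186 185 184 186 185 185 186]
 [110 110 111 110 110 112 112 114 111 111 173 177 124 105 106 176 177 138 121 121 158 180 181 185 183 186 183 184 181 183 185 181]
 [110 110 111 111 111 112 111 111 112 157 151 118 104 105 109 172 229 219 120 121 121 179 183 185 182 183 185 189 183 183 182 182]
 [111 112 110 111 111 111 114 111 161 162 112 106 104 104 110 174 228 217 120 121 121 122 185 186 183 184 182 184 185 185 185 183]
 [110 111 
[... 2434 characters left out ...]
 82  98 146 177 179 173  31  37  32  32  33]
 [ 29  29  31  29  29  30  77  77  78  78  69  69  70 134 171 174  80  80  80  81  81  81  81  81  96 171 178  32  34  32  30  30]
 [ 35  28  28  29  28  34  78  79  78  77  67  73  52  99 174 152  82  79  79  80  81  79  81  81  80  81 174  47  32  29  30  28]
 [ 34  27  28  28  28  36  77  78  79  79  73  91  86  86  71  56  81  79  79  78  81  81  80  82  79  78 154 111  30  30  28  29]
 [ 29  28  27  28  28  71  79  77  78  79  78  92 142 162  92  91  79  79  79  79  77  79  79  79  80  80  97 175  27  27  27  27]
 [ 27  27  26  26  26  41  80  79  78  79  98 140  95 172 125  90  78  79  79  78  79  79  80  81  79  79  81 172  31  25  25  27]]
```

Emit:
{"api": "carry_out", "payload": {
  "deltas": [
    [0,-10,-15,-43,0,0,0],
    [0,-20,-30,-86,0,0,0],
    [0,-30,-45,-130,0,0,0],
    [0,-40,-60,-172,0,0,0],
    [0,-51,-74,-215,0,0,0]
  ]
}}

```text
time_s: 78.45
eef_pos: [439.0, 250.1, 278.7]
ee_rot: [0.573, 0.413, 0.574, -0.414]
force: [0.2, 0.3, 0.3]
grip_width: 0.5
```

Emit:
{"api": "carry_out", "payload": {
  "deltas": [
    [0,0,0,0,0,0,0],
    [0,0,0,0,0,0,0],
    [0,0,0,0,0,0,0],
    [0,0,0,0,0,0,0],
    [0,0,0,0,0,0,0]
  ]
}}

```text
time_s: 79.08
eef_pos: [440.3, 249.3, 279.6]
ee_rot: [0.574, 0.413, 0.574, -0.413]
force: [0.3, 0.0, -0.3]
grip_width: 0.503
```

```bash
python3 trav.py 2>/dev/null | cut -c1-420
python3 - <<'E'
from lev import *
# bystanders: patch correlation first vs now in the top view (side view where covered)
a={n:cv2.imread(f"pics/{n}0.png",0) for n in("top","side")}
b={n:cv2.cvtColor(viewer.capture(n),cv2.COLOR_RGB2GRAY) for n in("top","side")}
P={"jar1":(334,160,40),"jar2":None,"green":(773,-96,40),"flask":(784,26,60),"amber":(592,445,80)}
pix={"top":{"jar1":(215,290),"jar2":(446,278),"jar3":(320,143),"flask":(278,135),"amber":(118,184),"tube":(221,148),"spatula":(141,311),"redplate":(342,313),"jug":(289,257)},
"side":{"jar1":(200,210),"jar2":(311,376),"jar3":(360,223),"flask":(343,193),"amber":(241,122),"tube":(308,169),"spatula":(178,183),"redplate":(226,292)}}
for n in pix:
    for k,(u,v) in pix[n].items():
        t=a[n][v-14:v+14,u-14:u+14]; w=b[n][v-22:v+22,u-22:u+22]; r=cv2.matchTemplate(w,t,cv2.TM_CCOEFF_NORMED); _,m,_,l=cv2.minMaxLoc(r); print(n,k,round(m,2),(l[0]-8,l[1]-8))
im=b["top"]; c=proj("top",[(608.5,-20,72)])[0]; print("jug pred px",c)
x0,y0=int(c[0])-25,int(c[1])-25
h=cv2.HoughCircles(cv2.resize(im[y0:y0+50,x0:x0+50],None,fx=4,fy=4,interpolation=cv2.INTER_CUBIC),cv2.HOUGH_GRADIENT,1,200,param1=60,param2=12,minRadius=46,maxRadius=66)
if h is not None: u=h[0][0]; print("jug now",back("top",[(x0+u[0]/4,y0+u[1]/4)],72).round(1),u[2]/4)
E
```

```text
t 79.075 r 557.3 a -1.237 yaw-a 182.3 z 279.6 tool F [0.3 0.3 0.1] [ 0.28  0.24  1.47 -0.    1.43 -0.04]
25 now {-95: 93, -93: 93, -91: 92, -89: 92, -87: 93, -85: 93, -83: 94, -81: 94, -79: 93, -77: 93, -75: 93, -73: 87, -71: 87, -69: 95, -67: 104, -65: 107, -63: 107, -61: 106, -59: 106, -57: 110, -55: 112, -53: 104, -51: 112, -49: 129, -47: 130, -45: 128, -43: 131, -41: 126, -39: 125, -37: 132, -35: 134, -33: 130, -31: 131, -29: 121, -27: 120, -25: 130, -23: 135, -21: 132, -19: 131, -17: 124, -15: 124, -13: 132, -11: 1
-55 now {-95: 79, -93: 79, -91: 79, -89: 78, -87: 78, -85: 79, -83: 74, -81: 67, -79: 60, -77: 56, -75: 52, -73: 52, -71: 72, -69: 95, -67: 104, -65: 105, -63: 105, -61: 106, -59: 107, -57: 108, -55: 102, -53: 91, -51: 105, -49: 125, -47: 134, -45: 135, -43: 132, -41: 115, -39: 111, -37: 122, -35: 133, -33: 136, -31: 135, -29: 116, -27: 111, -25: 124, -23: 133, -21: 134, -19: 131, -17: 116, -15: 115, -13: 125, -11: 1
t 79.125 r 557.4 a -1.237 yaw-a 182.3 z 279.7 tool F [-0.   0.5 -0.6] [ 0.28  0.24  1.47 -0.    1.43 -0.04]
top jar1 0.88 (-1, -1)
top jar2 1.0 (0, 0)
top jar3 1.0 (0, 0)
top flask 1.0 (0, 0)
top amber 0.53 (-2, -3)
top tube 1.0 (0, 0)
top spatula 0.62 (-8, -5)
top redplate 1.0 (0, 0)
top jug 0.29 (-8, 1)
side jar1 0.9 (0, 0)
side jar2 1.0 (0, 0)
side jar3 0.98 (0, 0)
side flask 0.98 (0, 0)
side amber 0.88 (0, 0)
side tube 0.99 (0, 0)
side spatula 0.99 (0, 0)
side redplate 0.99 (0, 0)
jug pred px [289.93963925 193.8681289 ]
jug now [[602.7 -19.5  72. ]] 12.95
```

Run:
```python
from lev import *
c=viewer.capture("top"); g=cv2.cvtColor(c,cv2.COLOR_RGB2GRAY).astype(np.float32)
best=[]
for a in np.arange(-.65,.66,.02):
    uv=proj("top",[L(a,r,190) for r in range(100,182,4)]).astype(np.float32)
    best.append((cv2.remap(g,uv[None,:,0],uv[None,:,1],1).mean(),round(a,2)))
print(sorted(best)[:6])
a=min(best)[1]
h=proj("top",L(a,0,187))[0]; print("hub",h,"post+",proj("top",post(a,.45)),"post0",proj("top",post(a,0)),"post-",proj("top",post(a,-.45)))
np.set_printoptions(linewidth=250); x,y=int(h[0]),int(h[1]); print(x-16,y-16); print(g[y-16:y+17,x-16:x+20].astype(int))
```

```text
[(np.float32(23.78604), np.float64(-0.39)), (np.float32(24.961031), np.float64(-0.31)), (np.float32(25.512928), np.float64(-0.37)), (np.float32(26.898066), np.float64(-0.33)), (np.float32(27.129324), np.float64(-0.35)), (np.float32(27.83682), np.float64(-0.29))]
hub [398.09448668 194.8436361 ] post+ [[393.08971427 190.1576017 ]] post0 [[400.67891694 192.34428745]] post- [[406.77417902 197.45048665]]
382 178
[[ 65  62  55 ...  99  99 100]
 [ 91  88  81 ...  99 100  99]
 [100 101 100 ... 100  99  99]
 ...
 [ 82  75  91 ...  30  37  41]
 [ 68  55  70 ...  35  54  66]
 [ 47  47  52 ...  72  87  99]]
```

Run:
```python
from lev import *
import sys
np.set_printoptions(linewidth=250,threshold=sys.maxsize)
now=cv2.cvtColor(viewer.capture("top"),cv2.COLOR_RGB2GRAY)
for nm,im in(("t0",cv2.imread("pics/top0.png",0)),("t13",cv2.imread("pics/t13.png",0)),("now",now)):
    g=im.astype(np.float32); o=[]
    for a in np.arange(-.7,.71,.07):
        uv=proj("top",[L(a,r,190) for r in range(100,182,4)]).astype(np.float32); v=cv2.remap(g,uv[None,:,0],uv[None,:,1],1)[0]; o.append((round(float(a),2),int(v.mean()),int(v.max())))
    print(nm,o)
print(now[184:212,384:416])
```

```text
t0 [(-0.7, 77, 103), (-0.63, 77, 99), (-0.56, 75, 101), (-0.49, 76, 97), (-0.42, 22, 24), (-0.35, 24, 26), (-0.28, 48, 58), (-0.21, 70, 96), (-0.14, 84, 96), (-0.07, 83, 96), (0.0, 76, 96), (0.07, 76, 96), (0.14, 85, 96), (0.21, 93, 97), (0.28, 95, 97), (0.35, 96, 98), (0.42, 97, 98), (0.49, 97, 99), (0.56, 97, 99), (0.63, 98, 99), (0.7, 98, 100)]
t13 [(-0.7, 126, 149), (-0.63, 130, 149), (-0.56, 130, 147), (-0.49, 131, 147), (-0.42, 130, 144), (-0.35, 129, 143), (-0.28, 130, 143), (-0.21, 131, 143), (-0.14, 128, 143), (-0.07, 120, 142), (0.0, 113, 142), (0.07, 112, 132), (0.14, 115, 139), (0.21, 128, 144), (0.28, 131, 144), (0.35, 124, 142), (0.42, 123, 142), (0.49, 127, 143), (0.56, 130, 143), (0.63, 132, 143), (0.7, 134, 143)]
now [(-0.7, 82, 106), (-0.63, 86, 107), (-0.56, 86, 105), (-0.49, 87, 101), (-0.42, 51, 90), (-0.35, 27, 28), (-0.28, 33, 54), (-0.21, 66, 99), (-0.14, 86, 100), (-0.07, 87, 100), (0.0, 80, 99), (0.07, 79, 99), (0.14, 88, 99), (0.21, 96, 101), (0.28, 99, 101), (0.35, 100, 102), (0.42, 100, 103), (0.49, 101, 102), (0.56, 101, 103), (0.63, 101, 104), (0.7, 102
[... 2976 characters left out ...]
 64  88  87  78  57  45  42  49  52  47  46]
 [102  96  91  83  78  65  84 109 103 103 105 103 103  88  52  44  34  36  46  50  53  69  87  87  75  52  40  29  36  44  35  30]
 [ 91 104 100  78  79  91  95 111 112 110 103 104  99  75  38  47  39  36  50  67  68  77  88  87  74  50  40  29  37  43  32  29]
 [ 70  89  99  86  82 102 102 109 115 116 105 103  91  57  40  50  51  49  67  87  88  87  88  86  77  68  60  45  60  68  38  35]
 [ 52  65  77  82  96  98  88  98 105 104 104  98  77  47  57  69  69  64  69  87  88  88  88  85  78  78  85  79  88  92  74  72]
 [ 41  43  55  82 104  99  80  77  94  98 102  91  62  53  68  85  86  80  76  86  87  88  88  85  76  81 100 100 100 100 100 100]]
```

Run:
```python
from lev import *
G=L(-.34,140,0); print(G)
plan((455,20,280,43),(*G[:2],250,67.5),(*G[:2],164,67.5))
```

```text
[ 465.66216558 -232.57435367    0.        ]
(455, 20, 280, 43) [-2.000e-01 -5.870e+01  2.225e+02] rot [-24.5  -0.   -0. ] n 3.7
(np.float64(465.66216557630185), np.float64(-232.57435366552232), 250, 67.5) [  30.  -164.5  192. ] rot [-24.5   0.    0. ] n 4.1
(np.float64(465.66216557630185), np.float64(-232.57435366552232), 164, 67.5) [86.  0.  0.] rot [0. 0. 0.] n 1.4
```

Emit:
{"api": "carry_out", "payload": {
  "deltas": [
    [0.1,0,-12,45,-5,0,0],
    [0.1,0,-24,90,-10,0,0],
    [0.1,0,-36,135,-15,0,0],
    [0.1,0,-48,180,-20,0,0],
    [0.1,0,-58.7,222.5,-24.5,0,0]
  ]
}}

```text
time_s: 79.95
eef_pos: [454.9, 18.5, 279.9]
ee_rot: [0.649, 0.281, 0.649, -0.281]
force: [0.6, 0.2, -0.1]
grip_width: 0.447
```

Emit:
{"api": "carry_out", "payload": {
  "deltas": [
    [0.1,6,-33,38,-5,0,0],
    [0.1,12,-66,77,-10,0,0],
    [0.1,18,-99,115,-15,0,0],
    [0.1,24,-132,154,-20,0,0],
    [0.1,30,-164.5,192,-24.5,0,0]
  ]
}}

```text
time_s: 80.58
eef_pos: [465.5, -234.4, 249.7]
ee_rot: [0.694, 0.137, 0.694, -0.137]
force: [1.0, -0.8, 1.1]
grip_width: 0.45
```

Run:
```python
from lev import *
for i in range(4): viewer.capture("wrist")
G=L(-.34,140,0); s=ctrl.sense(); plan((*G[:2],164,67.5))
im=viewer.capture("wrist"); cv2.imwrite("pics/w16.png",im[:,:,::-1]); g=cv2.cvtColor(im,cv2.COLOR_RGB2GRAY).astype(np.float32)
o=[]
for a in np.arange(-.6,.1,.03):
    uv=wproj([L(a,r,190) for r in range(100,182,4)],s).astype(np.float32); v=cv2.remap(g,uv[None,:,0],uv[None,:,1],1)[0]; o.append((round(float(a),2),int(v.mean()),int(v.max())))
print(o)
```

```text
(np.float64(465.66216557630185), np.float64(-232.57435366552232), 164, 67.5) [85.5  0.3  0.1] rot [-0.1 -0.  -0. ] n 1.4
[(-0.6, 112, 203), (-0.57, 136, 207), (-0.54, 162, 211), (-0.51, 158, 212), (-0.48, 165, 210), (-0.45, 160, 210), (-0.42, 135, 210), (-0.39, 48, 58), (-0.36, 48, 53), (-0.33, 49, 54), (-0.3, 46, 50), (-0.27, 95, 201), (-0.24, 126, 201), (-0.21, 118, 127), (-0.18, 122, 160), (-0.15, 144, 204), (-0.12, 157, 204), (-0.09, 136, 205), (-0.06, 127, 203), (-0.03, 129, 204), (0.0, 135, 205), (0.03, 157, 206), (0.06, 161, 207), (0.09, 170, 207)]
```

Emit:
{"api": "carry_out", "payload": {
  "deltas": [
    [0.1,40,0.3,0,0,0,0],
    [0.1,75,0.3,0,0,0,0],
    [0.1,89,0.3,0,0,0,0],
    [0.35,89,0.3,0,0,0,0],
    [0.35,89,0.3,0,0,0,0]
  ]
}}

```text
time_s: 81.45
eef_pos: [466.4, -232.5, 162.3]
ee_rot: [0.694, 0.137, 0.693, -0.138]
force: [-0.2, -0.7, 0.6]
grip_width: 0.322
```

```bash
python3 -c "
from lev import *
state(); print(ctrl.sense()['grip_width']*85)"
```

```text
t 81.45 r 139.4 a -0.342 yaw-a 180.1 z 162.3 tool F [-0.6 -0.8  0.1] [-0.69  0.37  1.61  0.    1.16 -1.87]
27.37431881597055
```

Emit:
{"api": "carry_out", "payload": {
  "deltas": [
    [0.35,0,-3,0,-1.2,0,0],
    [0.35,0,-6,0.1,-2.4,0,0],
    [0.35,0,-6,0.1,-2.4,0,0],
    [0.35,0,-6,0.1,-2.4,0,0],
    [0.35,0,-6,0.1,-2.4,0,0]
  ]
}}

```text
time_s: 82.08
eef_pos: [463.5, -237.9, 160.8]
ee_rot: [0.696, 0.123, 0.696, -0.123]
force: [-0.4, 0.1, 0.6]
grip_width: 0.326
```

```bash
python3 -c "
from lev import *
state(); print(ctrl.sense()['grip_width']*85)"
```

```text
t 82.075 r 140.1 a -0.299 yaw-a 180.0 z 160.8 tool F [-0.6 -0.  -0.4] [-0.7   0.37  1.61 -0.    1.16 -1.92]
27.69409009512858
```

Emit:
{"api": "carry_out", "payload": {
  "deltas": [
    [0.35,0,-3,0,-1.2,0,0],
    [0.35,0,-6,0.1,-2.4,0,0],
    [0.35,0,-6,0.1,-2.4,0,0],
    [0.35,0,-6,0.1,-2.4,0,0],
    [0.35,0,-6,0.1,-2.4,0,0]
  ]
}}

```text
time_s: 82.7
eef_pos: [461.5, -243.6, 160.7]
ee_rot: [0.699, 0.109, 0.699, -0.109]
force: [-0.2, 2.2, 0.8]
grip_width: 0.328
```

```bash
python3 -c "
from lev import *
state(); print(ctrl.sense()['grip_width']*85)"
```

```text
t 82.7 r 140.1 a -0.256 yaw-a 180.0 z 160.7 tool F [-0.8  2.1 -0.9] [-0.71  0.37  1.61 -0.    1.16 -1.97]
27.901704469233263
```

Emit:
{"api": "carry_out", "payload": {
  "deltas": [
    [0.35,0,-3,0,-1.2,0,0],
    [0.35,0,-6,0.1,-2.4,0,0],
    [0.35,0,-6,0.1,-2.4,0,0],
    [0.35,0,-6,0.1,-2.4,0,0],
    [0.35,0,-6,0.1,-2.4,0,0]
  ]
}}

```text
time_s: 83.32
eef_pos: [459.8, -249.3, 160.7]
ee_rot: [0.701, 0.094, 0.701, -0.094]
force: [-0.8, 2.8, 0.8]
grip_width: 0.325
```

```bash
python3 -c "
from lev import *
state(); print(ctrl.sense()['grip_width']*85)"
```

```text
t 83.325 r 140.2 a -0.213 yaw-a 179.9 z 160.7 tool F [-0.8  2.5 -1.5] [-0.72  0.37  1.6  -0.    1.16 -2.02]
27.626684192110393
```

Emit:
{"api": "carry_out", "payload": {
  "deltas": [
    [0.35,0,-3,0,-1.2,0,0],
    [0.35,0,-6,0.1,-2.4,0,0],
    [0.35,0,-6,0.1,-2.4,0,0],
    [0.35,0,-6,0.1,-2.4,0,0],
    [0.35,0,-6,0.1,-2.4,0,0]
  ]
}}

```text
time_s: 83.95
eef_pos: [458.3, -255.1, 160.7]
ee_rot: [0.703, 0.079, 0.703, -0.079]
force: [-1.9, 4.5, 0.7]
grip_width: 0.328
```

```bash
python3 - <<'E'
from lev import *
state(); s=ctrl.sense(); print(s['grip_width']*85)
g=cv2.cvtColor(viewer.capture("wrist"),cv2.COLOR_RGB2GRAY).astype(np.float32); o=[]
for a in np.arange(-.45,.05,.03):
    uv=wproj([L(a,r,185) for r in range(160,184,4)],s).astype(np.float32); v=cv2.remap(g,uv[None,:,0],uv[None,:,1],1)[0]; o.append((round(float(a),2),int(v.mean()),int(v.max())))
print(o)
E
python3 trav.py 2>/dev/null | grep -- "^-55"
```

```text
t 83.95 r 140.2 a -0.171 yaw-a 179.9 z 160.7 tool F [-0.7  4.  -2.9] [-0.73  0.38  1.6  -0.    1.16 -2.08]
27.864393155799384
[(-0.45, 129, 143), (-0.42, 148, 221), (-0.39, 148, 224), (-0.36, 172, 223), (-0.33, 208, 223), (-0.3, 193, 221), (-0.27, 200, 222), (-0.24, 48, 56), (-0.21, 46, 54), (-0.18, 43, 49), (-0.15, 43, 45), (-0.12, 188, 214), (-0.09, 134, 136), (-0.06, 166, 217), (-0.03, 178, 219), (-0.0, 184, 219), (0.03, 201, 219)]
-55 now {-95: 78, -93: 78, -91: 77, -89: 77, -87: 77, -85: 78, -83: 73, -81: 65, -79: 58, -77: 54, -75: 51, -73: 51, -71: 71, -69: 93, -67: 102, -65: 103, -63: 103, -61: 104, -59: 105, -57: 107, -55: 101, -53: 89, -51: 102, -49: 123, -47: 132, -45: 133, -43: 130, -41: 113, -39: 109, -37: 120, -35: 131, -33: 134, -31: 133, -29: 114, -27: 109, -25: 122, -23: 131, -21: 132, -19: 129, -17: 114, -15: 113, -13: 122, -11: 132, -9: 138, -7: 138, -5: 111}
```

Emit:
{"api": "carry_out", "payload": {
  "deltas": [
    [0.35,0,-3,0,-1.2,0,0],
    [0.35,0,-6,0.1,-2.4,0,0],
    [0.35,0,-9,0.3,-3.6,0,0],
    [0.35,0,-9,0.3,-3.6,0,0],
    [0.35,0,-9,0.3,-3.6,0,0]
  ]
}}

```text
time_s: 84.68
eef_pos: [456.5, -263.9, 160.7]
ee_rot: [0.705, 0.057, 0.705, -0.057]
force: [-2.1, 4.8, 1.0]
grip_width: 0.322
```

```bash
python3 -c "
from lev import *
state()"
```

```text
t 84.675 r 140.3 a -0.106 yaw-a 179.8 z 160.7 tool F [-1.   4.4 -2.9] [-0.75  0.38  1.59 -0.    1.17 -2.16]
```

Emit:
{"api": "carry_out", "payload": {
  "deltas": [
    [0.35,0,-3,0,-1.2,0,0],
    [0.35,0,-6,0.1,-2.4,0,0],
    [0.35,0,-9,0.3,-3.6,0,0],
    [0.35,0,-9,0.3,-3.6,0,0],
    [0.35,0,-9,0.3,-3.6,0,0]
  ]
}}

```text
time_s: 85.3
eef_pos: [455.3, -272.8, 160.7]
ee_rot: [0.706, 0.035, 0.706, -0.035]
force: [-1.9, 5.2, 1.3]
grip_width: 0.324
```

```bash
python3 -c "
from lev import *
state()"; python3 trav.py 2>/dev/null | grep -- "^-55"
```

```text
t 85.3 r 140.4 a -0.043 yaw-a 179.8 z 160.7 tool F [-1.3  5.  -2.4] [-0.76  0.39  1.58 -0.    1.17 -2.23]
-55 now {-95: 78, -93: 78, -91: 77, -89: 77, -87: 77, -85: 78, -83: 73, -81: 66, -79: 59, -77: 55, -75: 51, -73: 51, -71: 71, -69: 94, -67: 102, -65: 104, -63: 104, -61: 104, -59: 105, -57: 107, -55: 101, -53: 90, -51: 103, -49: 124, -47: 132, -45: 133, -43: 130, -41: 113, -39: 109, -37: 120, -35: 131, -33: 134, -31: 133, -29: 114, -27: 110, -25: 123, -23: 131, -21: 132, -19: 129, -17: 114, -15: 113, -13: 122, -11: 132, -9: 138, -7: 139, -5: 111}
```

Emit:
{"api": "carry_out", "payload": {
  "deltas": [
    [0.35,0,-7,0.2,-2.9,0,0],
    [0.35,0,-14,0.7,-5.7,0,0],
    [0.35,0,-20.9,1.6,-8.6,0,0],
    [0.35,0,-20.9,1.6,-8.6,0,0],
    [0.35,0,-20.9,1.6,-8.6,0,0]
  ]
}}

```text
time_s: 85.98
eef_pos: [455.1, -294.1, 160.8]
ee_rot: [0.707, -0.018, 0.707, 0.017]
force: [-0.9, 0.6, -0.8]
grip_width: 0.325
```

```bash
python3 -c "
from lev import *
state()"
```

```text
t 85.975 r 140.1 a 0.109 yaw-a 179.6 z 160.8 tool F [ 0.8  0.7 -0.9] [-0.79  0.41  1.55 -0.    1.18 -2.41]
```

Emit:
{"api": "carry_out", "payload": {
  "deltas": [
    [0.35,0,-7,0.2,-2.9,0,0],
    [0.35,0,-14,0.7,-5.7,0,0],
    [0.35,0,-20.9,1.6,-8.6,0,0],
    [0.35,0,-20.9,1.6,-8.6,0,0],
    [0.35,0,-20.9,1.6,-8.6,0,0]
  ]
}}

```text
time_s: 86.6
eef_pos: [457.4, -313.5, 160.7]
ee_rot: [0.703, -0.07, 0.704, 0.071]
force: [-2.2, 7.3, 3.0]
grip_width: 0.322
```

```bash
python3 -c "
from lev import *
state()"; python3 trav.py 2>/dev/null | grep -- "^-55"
```

```text
t 86.6 r 140.3 a 0.249 yaw-a 180.2 z 160.7 tool F [-2.9  7.6 -0.7] [-0.81  0.44  1.51  0.    1.2  -2.58]
-55 now {-95: 78, -93: 78, -91: 78, -89: 78, -87: 78, -85: 78, -83: 74, -81: 66, -79: 59, -77: 55, -75: 51, -73: 52, -71: 71, -69: 94, -67: 103, -65: 104, -63: 104, -61: 105, -59: 106, -57: 107, -55: 102, -53: 89, -51: 101, -49: 123, -47: 133, -45: 134, -43: 131, -41: 113, -39: 108, -37: 120, -35: 131, -33: 135, -31: 134, -29: 115, -27: 110, -25: 123, -23: 132, -21: 133, -19: 130, -17: 115, -15: 112, -13: 123, -11: 133, -9: 140, -7: 140, -5: 113}
```

Emit:
{"api": "carry_out", "payload": {
  "deltas": [
    [0.35,0,-2,0,-0.8,0,0],
    [0.35,0,-4,0,-1.6,0,0],
    [0.35,0,-6,0.1,-2.4,0,0],
    [0.35,0,-6,0.1,-2.4,0,0],
    [0.35,0,-6,0.1,-2.4,0,0]
  ]
}}

```text
time_s: 87.28
eef_pos: [458.6, -319.0, 160.7]
ee_rot: [0.701, -0.084, 0.702, 0.087]
force: [-4.3, 8.5, 3.3]
grip_width: 0.328
```

```bash
python3 -c "
from lev import *
state()"; python3 trav.py 2>/dev/null | grep -- "^-55"
```

```text
t 87.275 r 140.3 a 0.289 yaw-a 180.3 z 160.7 tool F [-3.3  9.3 -2.2] [-0.82  0.45  1.49  0.    1.2  -2.63]
-55 now {-95: 78, -93: 78, -91: 78, -89: 78, -87: 78, -85: 78, -83: 74, -81: 66, -79: 59, -77: 55, -75: 51, -73: 52, -71: 71, -69: 94, -67: 103, -65: 104, -63: 104, -61: 105, -59: 106, -57: 108, -55: 102, -53: 89, -51: 101, -49: 124, -47: 133, -45: 134, -43: 132, -41: 113, -39: 108, -37: 120, -35: 132, -33: 135, -31: 134, -29: 115, -27: 110, -25: 123, -23: 132, -21: 134, -19: 131, -17: 115, -15: 112, -13: 123, -11: 133, -9: 140, -7: 140, -5: 113}
```

Emit:
{"api": "carry_out", "payload": {
  "deltas": [
    [0.35,0,8,0.2,3.3,0,0],
    [0.35,0,16,0.9,6.6,0,0],
    [0.35,0,24,2,9.9,0,0],
    [0.35,0,32,3.6,13.2,0,0],
    [0,0,30,3.3,12.4,0,0]
  ]
}}

```text
time_s: 87.95
eef_pos: [455.2, -290.3, 161.1]
ee_rot: [0.707, -0.01, 0.707, 0.01]
force: [0.6, 2.7, -0.9]
grip_width: 0.494
```

Emit:
{"api": "carry_out", "payload": {
  "deltas": [
    [-0.1,0,0,0,0,0,0],
    [-0.1,-40,0,0,0,0,0],
    [-0.1,-80,0,0,0,0,0],
    [-0.1,-120,0,0,0,0,0],
    [-0.1,-150,0,0,0,0,0]
  ]
}}

```text
time_s: 88.58
eef_pos: [455.0, -291.2, 312.7]
ee_rot: [0.708, -0.01, 0.707, 0.009]
force: [0.2, 0.2, -0.1]
grip_width: 0.55
```

Emit:
{"api": "carry_out", "payload": {
  "deltas": [
    [-0.1,0,30,-30,0,0,0],
    [-0.1,0,65,-60,0,0,0],
    [-0.1,0,100,-90,0,0,0],
    [-0.1,0,140,-110,0,0,0],
    [-0.1,0,180,-130,0,0,0]
  ]
}}

```text
time_s: 89.2
eef_pos: [319.5, -113.4, 311.0]
ee_rot: [0.707, -0.009, 0.707, 0.009]
force: [0.0, 0.2, 0.5]
grip_width: 0.548
```

```bash
python3 trav.py 2>/dev/null | grep -- "^-55"
python3 - <<'E'
from lev import *
for i in range(4): viewer.capture("side")
s=ctrl.sense(); print(s["time_s"],s["eef_pos"],s["force"],s["dq"].round(3))
c=viewer.capture("top"); im=cv2.cvtColor(c,cv2.COLOR_RGB2GRAY); g=im.astype(np.float32); o=[]
for a in np.arange(-.65,.66,.05):
    uv=proj("top",[L(a,r,190) for r in range(100,182,4)]).astype(np.float32); o.append((cv2.remap(g,uv[None,:,0],uv[None,:,1],1).mean(),round(float(a),2)))
a=min(o)[1]; print("lever",sorted(o)[:3]); 
for al in(-.45,.45):
    u,v=proj("top",post(a,al))[0]; print("post",al,(round(u),round(v)),im[int(v)-3:int(v)+4,int(u)-3:int(u)+4].tolist())
x0,y0=265,169
h=cv2.HoughCircles(cv2.resize(im[y0:y0+50,x0:x0+50],None,fx=4,fy=4,interpolation=cv2.INTER_CUBIC),cv2.HOUGH_GRADIENT,1,200,param1=60,param2=12,minRadius=46,maxRadius=66)
if h is not None: u=h[0][0]; print("jug now",back("top",[(x0+u[0]/4,y0+u[1]/4)],72).round(1))
E
```

```text
-55 now {-95: 77, -93: 77, -91: 77, -89: 77, -87: 76, -85: 77, -83: 73, -81: 65, -79: 58, -77: 54, -75: 50, -73: 51, -71: 70, -69: 93, -67: 101, -65: 102, -63: 103, -61: 103, -59: 104, -57: 106, -55: 100, -53: 88, -51: 100, -49: 121, -47: 131, -45: 132, -43: 129, -41: 111, -39: 107, -37: 118, -35: 130, -33: 133, -31: 132, -29: 113, -27: 109, -25: 122, -23: 130, -21: 131, -19: 128, -17: 113, -15: 111, -13: 121, -11: 131, -9: 137, -7: 138, -5: 111}
89.45 [ 320.62205735 -114.71495599  311.07005913] [ 1.10612361  0.18569146 -0.4417659 ] [-0.007  0.02  -0.004  0.001  0.     0.004]
lever [(np.float32(23.980608), -0.3), (np.float32(24.85691), -0.4), (np.float32(25.918434), -0.35)]
post -0.45 (407, 197) [[100, 93, 70, 66, 79, 75, 81], [101, 97, 84, 74, 81, 73, 80], [101, 101, 91, 73, 77, 75, 84], [98, 99, 90, 68, 64, 74, 88], [100, 99, 85, 55, 63, 78, 90], [101, 98, 81, 59, 79, 80, 76], [101, 92, 68, 66, 84, 74, 56]]
post 0.45 (393, 191) [[81, 83, 76, 81, 89, 78, 55], [82, 68, 49, 57, 68, 57, 50], [68, 52, 44, 62, 76, 76, 77], [50, 49, 63, 89, 103, 101, 100], [50, 51, 71, 100, 105, 102, 99], [47, 47, 60, 90, 106, 102, 97], [48, 45, 44, 64, 87, 90, 91]]
jug now [[603.4 -18.8  72. ]]
```

```bash
python3 -c "
from rig import order
print(order.finish_job())"
```

```text
the job is handed in; nothing more can be done
None
```

The job is handed in at about 90 s of the 210 s. All four filter plates hang on the side bars, the press is clamped, and the jug stands under the outlet spout.

What the last checks showed:
- **Clamping:** I flipped the pawl to closing and worked the press only with the lever. The top camera showed the pressure plate about 70 mm forward. Four plates leave 66 mm of free travel, so the seal is squeezed close to its full 4 mm, good to about 1 mm. At 9.3 N on the grip the pressure plate no longer moved. The pawl still stood at its closing stop.
- **Jug:** it stands at about (603–608, −20) mm, with the spout tip at about (608, −19) mm, so the tip is inside the rim. It never appeared to have been knocked.
- **Bystanders:** the jars, flask, tube and red look-alike plate matched the first pictures. The amber bottle, spatula and one jar were partly hidden in the top view but matched in the side view.

Two things did not fit:
- **Lever slip:** once the press was firm, the lever force dropped suddenly several times, up to about 11 N, as if a tooth skipped. After release the lever sprang back to about −0.35 rad. The pressure plate stayed put each time, and I did not find the cause.
- **Order:** I did a last check pull on the lever after placing the jug.

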